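# Put storeroom cartons away in sloping lanes by length

### The arm

A 6-joint arm with a two-finger parallel gripper is mounted at the origin on the work surface. World frame = base frame: x ahead of the robot, y to its left, z up, the work surface at z = 0. Lengths are in mm, angles in degrees, forces in N, time in s.
With the tool pointing down it reaches from about 375 to 975 mm from the base axis. Payload 3.8 kg.
Tool frame: the origin (TCP) lies midway between the tips of the shut fingers; the grasp point (between the pads) lies 19 mm behind it; x points along the fingers, z is the direction in which the jaws open and shut, and the axes are right-handed (so a half turn about x gives the same grasp; the last joint's range is limited). The gripper opens to 88 mm and grips with 3 to 60 N. Pads are 18 mm wide; open, the fingers measure 123 mm over their backs; the gripper's body (75 mm by 187 mm) begins 45 mm behind the grasp point.
Start: joints at [-76.541, 15.12, 91.902, -0, 72.978, -2.114], TCP at [181.209, -650.216, 238.706] pointing down, gripper open.
Joint ranges: [-150.88, 150.88], [-54.13, 125.18], [17.81, 147.31], [-75.09, 255.09], [0, 152.58], [-146.25, 146.25]. Speed limits (degrees/s): [147.25, 147.25, 180, 180, 180, 180].

### API

Orientations are given as [roll, pitch, yaw] about the fixed x, y, z axes, in that order (R = Rz(yaw) Ry(pitch) Rx(roll)).
In Python, from station import manip, optics, order gives the robot as it stands.
- The arm moves only by the tool step_arm, never from a script. Its arguments are lists of equal length, an entry for each row: "travel": the shift along the tool's x, y, z in cm, a list of three; "twist": the turn, a rotation vector about the tool's x, y, z in degrees, a list of three; "gripper": the finger opening in cm, from 0 to 8.81. A call has 1 to 5 rows; each row shifts and turns the pose as measured when the row begins, along the tool's axes as they then stand; what a row does not reach is not made up. A row lasts 1/10 s, in which the tool goes at most 50 mm and 8.59 degrees, less where a joint would pass 70% of its speed; a pose out of reach is approached as far as the arm can. A call is refused whole if a number of a shift passes 5 or a number of a turn 8.59, either way. A call with a gripper value outside its range is refused whole. The fingers move at their own pace and stop on an object; the grip force is fixed at half the most. Time passes only in rows, so rows that do not move let the fingers close. It gives the time, the measured TCP pose, the force and the opening at its end, in the units of the state.
- manip.sense(): the state, without advancing time (a new reading comes with each control period).
- optics.camera(name): name is "side" or "top"; returns a dict with "pixels" (480x640x3 uint8, red, green, blue), "intrinsics" (3x3 intrinsics, pixels), "k1" (the pictures are not rectified: a ray, as slopes to the right and down, at radius r is drawn at 1 + k1 r^2 times it, then the intrinsics apply), "pose" (4x4, takes a point from camera to world coordinates). Camera axes: x right, y down, z forward; pixel columns grow to the right and rows downward; lengths in mm; the calibration is good to about 2 mm. A picture is of the moment at which its call begins. There is no depth.
- order.finish_job(): hands the job in, once; it reports no verdict.
The state is a dict: "clock": time; "joint_pos": joint angles; "joint_vel": joint speeds; "tau": joint torques, N m; "tool_pos": TCP position; "tool_rot": TCP orientation; "force": force on the tool from outside, world axes, zero at the start; "torque": the same for the moment, N m; "finger_gap": finger opening in mm.
Only numpy, scipy, OpenCV 4.12 (cv2) and the standard library are available. Lean on these libraries where they do the work, as an engineer would, in place of code of your own. Each camera call takes 0.05 s, during which the arm holds its last target.

### The job

Sort the three cartons lying on the table into the sloping racks by length: each goes in the lane that fits it, lying flat across the lane behind the carton of its own length already there. Then close up each row: push the new carton gently down the slope until it touches the one in front and that one bears firmly on the yellow sprung front lip. Do not ram the rows, and leave the parcel, tape roll and tape dispenser where they are.

Things in the scene. Friction and masses are not known exactly. Their poses are not given: they have to be found in the camera images.
- board: grey board 270 x 600 mm, 12 mm thick, fixed on the table; origin at the centre of its underside; the three racks stand on it side by side, in any order
- rack_short: the short cartons' rack, dark steel, fixed: a lane 90 mm wide inside, with a grey rubber floor sloping 30 degrees down towards the robot; side walls 6 mm thick, 24 mm above the floor. A grey ticket bar on two side posts crosses above the lane and blocks an upright tool there. Origin on the board, plumb below the lane point, mid-width; x away from the robot, z up
- lane_short (a point): point on the short lane's floor, mid-width, near its lower end, where the lip's face stands at its lowest setting. x runs up the floor, y across the lane, z square to the floor. In this frame the floor runs from x = -25 to 240 mm and the ticket bar fills x = 220 to 232 mm, z = 163 to 197 mm
- stop_short: fixed aluminium block at the foot of the short lane, with its front lip: a yellow plate 8 mm thick, 21 mm high, across the lane, on a slide clamped at a different setting each time. Its face stands 0 to 18 mm up the lane from the lane point; the setting is not measured: feel for it. It gives 5 mm on springs (4 N), then is solid. Origin as the rack's
- carton_short_center (a point): the short carton to be put away: kraft cardboard box 80 mm long and 34 x 34 mm across, about 0.2 kg, with a small white label, lying on the table. This point is its centre; y is its long axis, z up at the start
- stock_short_center (a point): the same kind of carton (80 x 34 x 34 mm), already lying across the short lane, 4 to 30 mm short of the lip; this point is its centre, y its long axis, z square to the lane's floor at the start. Cartons do not slide down the lane by themselves
- rack_medium: the medium cartons' rack, dark steel, fixed: a lane 115 mm wide inside, with a grey rubber floor sloping 30 degrees down towards the robot; side walls 6 mm thick, 24 mm above the floor. A grey ticket bar on two side posts crosses above the lane and blocks an upright tool there. Origin on the board, plumb below the lane point, mid-width; x away from the robot, z up
- lane_medium (a point): point on the medium lane's floor, mid-width, near its lower end, where the lip's face stands at its lowest setting. x runs up the floor, y across the lane, z square to the floor. In this frame the floor runs from x = -25 to 240 mm and the ticket bar fills x = 220 to 232 mm, z = 163 to 197 mm
- stop_medium: fixed aluminium block at the foot of the medium lane, with its front lip: a yellow plate 8 mm thick, 21 mm high, across the lane, on a slide clamped at a different setting each time. Its face stands 0 to 18 mm up the lane from the lane point; the setting is not measured: feel for it. It gives 5 mm on springs (4 N), then is solid. Origin as the rack's
- carton_medium_center (a point): the medium carton to be put away: kraft cardboard box 105 mm long and 34 x 34 mm across, about 0.2 kg, with a small white label, lying on the table. This point is its centre; y is its long axis, z up at the start
- stock_medium_center (a point): the same kind of carton (105 x 34 x 34 mm), already lying across the medium lane, 4 to 30 mm short of the lip; this point is its centre, y its long axis, z square to the lane's floor at the start. Cartons do not slide down the lane by themselves
- rack_long: the long cartons' rack, dark steel, fixed: a lane 140 mm wide inside, with a grey rubber floor sloping 30 degrees down towards the robot; side walls 6 mm thick, 24 mm above the floor. A grey ticket bar on two side posts crosses above the lane and blocks an upright tool there. Origin on the board, plumb below the lane point, mid-width; x away from the robot, z up
- lane_long (a point): point on the long lane's floor, mid-width, near its lower end, where the lip's face stands at its lowest setting. x runs up the floor, y across the lane, z square to the floor. In this frame the floor runs from x = -25 to 240 mm and the ticket bar fills x = 220 to 232 mm, z = 163 to 197 mm
- stop_long: fixed aluminium block at the foot of the long lane, with its front lip: a yellow plate 8 mm thick, 21 mm high, across the lane, on a slide clamped at a different setting each time. Its face stands 0 to 18 mm up the lane from the lane point; the setting is not measured: feel for it. It gives 5 mm on springs (4 N), then is solid. Origin as the rack's
- carton_long_center (a point): the long carton to be put away: kraft cardboard box 130 mm long and 34 x 34 mm across, about 0.2 kg, with a small white label, lying on the table. This point is its centre; y is its long axis, z up at the start
- stock_long_center (a point): the same kind of carton (130 x 34 x 34 mm), already lying across the long lane, 4 to 30 mm short of the lip; this point is its centre, y its long axis, z square to the lane's floor at the start. Cartons do not slide down the lane by themselves
- parcel: bystander: flat kraft parcel 160 x 110 x 40 mm; origin at the centre of its underside
- tape: bystander: roll of brown tape lying flat, 100 mm across, 48 mm high; origin at the centre of its underside
- dispenser: bystander: blue desk tape dispenser 140 x 60 mm, 73 mm high; origin at the centre of its underside
Not all that is in view belongs to the job. Leave any purple look-alike of the part that bears carton_medium_center alone.

How it is judged (in metres and radians):
At the end, for the whole second after the job is handed in: In every lane the stock carton bears on the sprung lip (over 0.3 N) and the new carton of the same length lies against it (centres 34 mm apart, within 3 mm), both flat on the floor (within 4 mm), within 12 mm of mid-lane, square to the lane within 0.12 rad, the new one at rest (y of stock_short_center in the frame of lane_short between -0.012 and 0.012 m and z of stock_short_center in the frame of lane_short between 0.013 and 0.021 m and angle between the y axis of each of stock_short_center, carton_short_center and the y axis of lane_short, either way round below 0.12 rad and y of carton_short_center in the frame of lane_short between -0.012 and 0.012 m and z of carton_short_center in the frame of lane_short between 0.013 and 0.021 m and x of carton_short_center in the frame of stock_short_center between 0.031 and 0.037 m and contact force between stock_short and stop_short above 0.3 N and linear speed of each of carton_short, carton_medium, carton_long below 0.01 m/s and y of stock_medium_center in the frame of lane_medium between -0.012 and 0.012 m and z of stock_medium_center in the frame of lane_medium between 0.013 and 0.021 m and angle between the y axis of each of stock_medium_center, carton_medium_center and the y axis of lane_medium, either way round below 0.12 rad and y of carton_medium_center in the frame of lane_medium between -0.012 and 0.012 m and z of carton_medium_center in the frame of lane_medium between 0.013 and 0.021 m and x of carton_medium_center in the frame of stock_medium_center between 0.031 and 0.037 m and contact force between stock_medium and stop_medium above 0.3 N and y of stock_long_center in the frame of lane_long between -0.012 and 0.012 m and z of stock_long_center in the frame of lane_long between 0.013 and 0.021 m and angle between the y axis of each of stock_long_center, carton_long_center and the y axis of lane_long, either way round below 0.12 rad and y of carton_long_center in the frame of lane_long between -0.012 and 0.012 m and z of carton_long_center in the frame of lane_long between 0.013 and 0.021 m and x of carton_long_center in the frame of stock_long_center between 0.031 and 0.037 m and contact force between stock_long and stop_long above 0.3 N); the robot touches nothing.
It fails at once if a bystander (parcel, tape roll or dispenser) is shifted by more than 30 mm (distance of any of parcel, tape, dispenser from where it was at the start of the episode above 0.03 m).
It fails at once if a row is rammed: over 40 N between a stocked carton and the lip or the new carton (contact force between stock_short and stop_short above 40 N or contact force between carton_short and stock_short above 40 N or contact force between stock_medium and stop_medium above 40 N or contact force between carton_medium and stock_medium above 40 N or contact force between stock_long and stop_long above 40 N or contact force between carton_long and stock_long above 40 N).
It also fails if it takes over 72 s, if anything falls off the work surface, if the arm or the gripper's body presses on something with over 40 N, if the wrist force passes 120 N, or if a joint passes its speed limit or range.

## Working session

There is one attempt and no reset: what is moved stays moved. The work goes in short steps, Python scripts to look and compute and a tool call to move; the robot and the scene stay as the last step left them, time stands still between calls to the robot, and variables do not carry over. Pictures are saved under pics/ and viewed, and the job is handed in when it is done.

Besides the shell and the picture viewer there is one more tool, called after "Request:" as name(argument=value, ...) on one line, values as JSON. step_arm: Moves the arm, as the interface text tells. Its arguments: {"type":"object","properties":{"travel":{"type":"array"},"twist":{"type":"array"},"gripper":{"type":"array"}},"required":["travel","twist","gripper"]}

```bash
ls; mkdir -p pics; python3 - <<'E'
from station import manip, optics, order
import cv2
print(manip.sense())
for n in ("side","top"):
    c=optics.camera(n); cv2.imwrite(f"pics/{n}0.png",c["pixels"][:,:,::-1]); print(n,c["intrinsics"],c["k1"],c["pose"].round(4) if hasattr(c["pose"],'round') else c["pose"])
    import numpy as np; np.savez(f"{n}0.npz",**{k:c[k] for k in c})
E
```

```text
pics
{'clock': 0.0, 'joint_pos': array([-7.65419382e+01,  1.51701161e+01,  9.19803233e+01, -2.52048941e-03,
        7.29768354e+01, -2.11536072e+00]), 'joint_vel': array([-0.02837468, -0.00949206,  0.00619308, -0.08724549,  0.01350105,
       -0.02764274]), 'tau': array([ 3.51647741e-04, -5.02110600e+01, -3.56874347e+01,  7.27943843e-02,
        2.92456371e-02, -1.80849329e-04]), 'tool_pos': array([ 181.02698167, -649.54270671,  237.38550954]), 'tool_rot': array([178.9687153 ,  89.87270244, 104.54287838]), 'force': array([-0.13923867, -0.77438624,  0.12359562]), 'torque': array([-0.02655453, -0.00795374,  0.02981496]), 'finger_gap': 87.95852071882406}
side [[613.08034344   0.         311.92283019]
 [  0.         613.08034344 238.17826781]
 [  0.           0.           1.        ]] -0.009572953631860632 [[-9.3700000e-01 -1.7540000e-01  3.0210000e-01  4.3046000e+00]
 [-3.4920000e-01  4.9240000e-01 -7.9720000e-01  1.1548582e+03]
 [-8.9000000e-03 -8.5250000e-01 -5.2270000e-01  8.6360770e+02]
 [ 0.0000000e+00  0.0000000e+00  0.0000000e+00  1.0000000e+00]]
top [[447.81054761   0.         319.32024264]
 [  0.         447.81054761 233.08414168]
 [  0.           0.           1.        ]] 0.021330238071979896 [[ 8.500000e-03 -9.950000e-01  9.910000e-02  3.142414e+02]
 [-9.999000e-01 -7.200000e-03  1.310000e-02 -9.208000e+00]
 [-1.240000e-02 -9.920000e-02 -9.950000e-01  1.240086e+03]
 [ 0.000000e+00  0.000000e+00  0.000000e+00  1.000000e+00]]
```

View pics/side0.png

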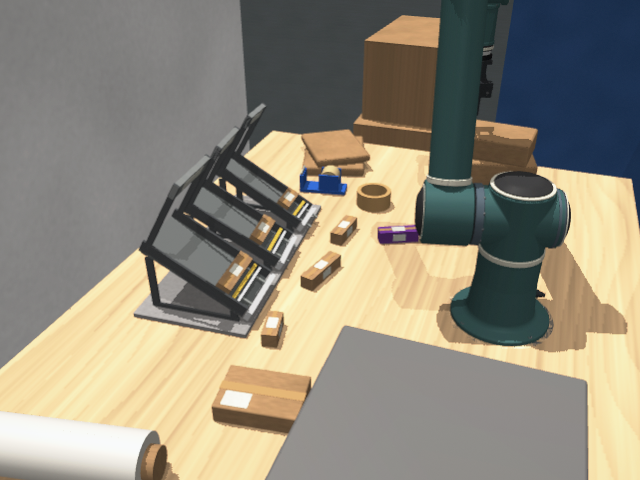

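View pics/top0.png

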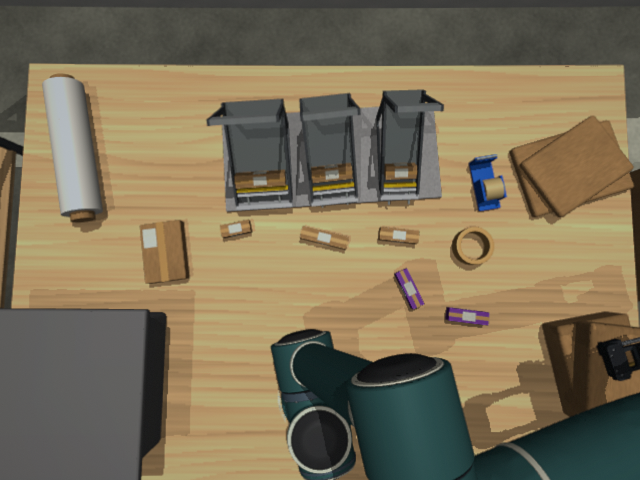

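```bash
python3 - <<'E'
import cv2
t=cv2.imread("pics/top0.png"); s=cv2.imread("pics/side0.png")
cv2.imwrite("pics/t1.png",cv2.resize(t[85:255,205:445],(800,567),interpolation=cv2.INTER_CUBIC))
cv2.imwrite("pics/t2.png",cv2.resize(t[210:260,205:435],(800,174),interpolation=cv2.INTER_CUBIC))
cv2.imwrite("pics/s1.png",cv2.resize(s[200:350,210:370],(640,600),interpolation=cv2.INTER_CUBIC))
cv2.imwrite("pics/s2.png",cv2.resize(s[100:330,130:330],(522,600),interpolation=cv2.INTER_CUBIC))
E
```

```text
(no output)
```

View pics/t1.png

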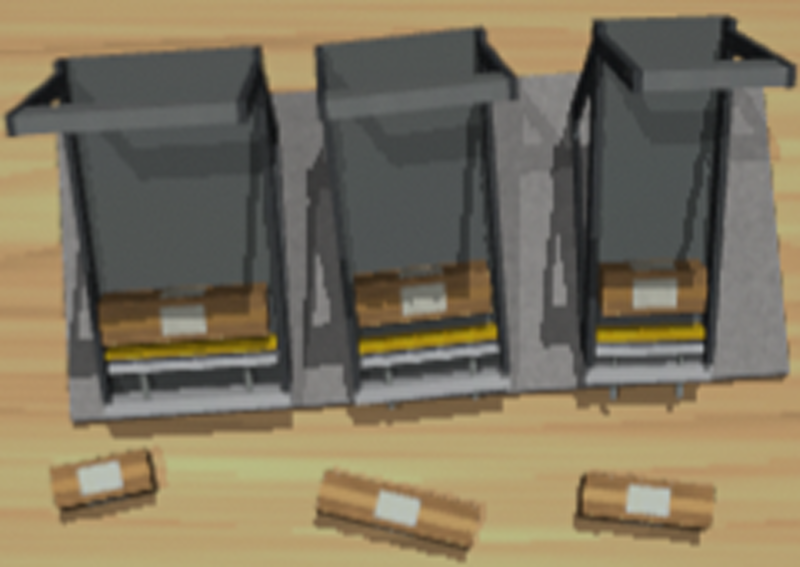

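View pics/t2.png

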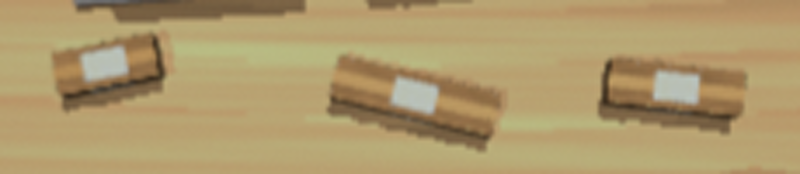

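View pics/s1.png

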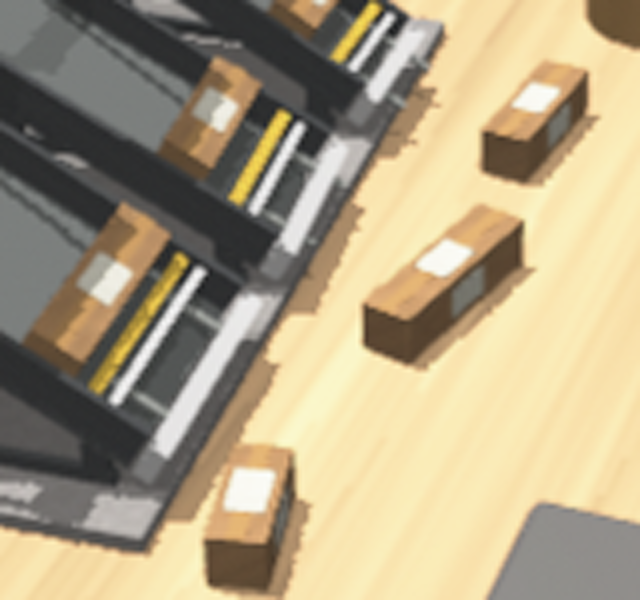

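View pics/s2.png

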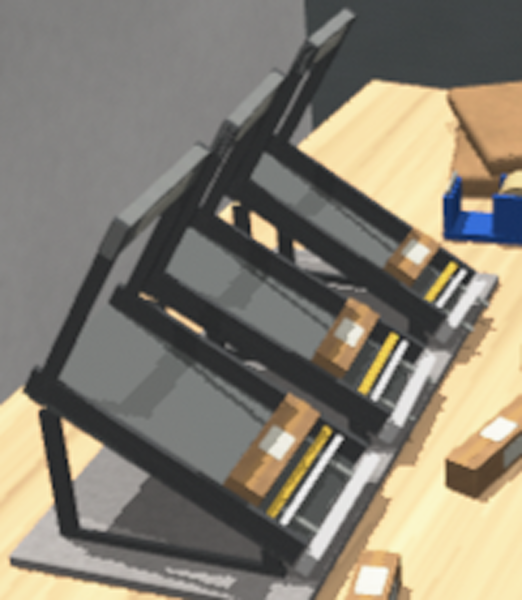

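```bash
cat > h.py <<'E'
import numpy as np, cv2
from scipy.optimize import least_squares
from scipy.spatial.transform import Rotation as R
class Cam:
    def __init__(s,n,f=None):
        d=np.load(f or f"{n}0.npz"); s.K=d["intrinsics"]; s.k=float(d["k1"]); s.T=d["pose"]
    def proj(s,P):
        P=np.atleast_2d(P); q=(P-s.T[:3,3])@s.T[:3,:3]
        m=q[:,:2]/q[:,2:]; r2=(m**2).sum(1,keepdims=True); m=m*(1+s.k*r2)
        return m*[s.K[0,0],s.K[1,1]]+s.K[:2,2]
side=Cam("side"); top=Cam("top")
cams={"side":side,"top":top}
def crop(img,x0,y0,w,h,z,name,grid=10):
    c=cv2.resize(img[y0:y0+h,x0:x0+w],None,fx=z,fy=z,interpolation=cv2.INTER_CUBIC)
    for x in range((x0//grid+1)*grid,x0+w,grid):
        cv2.putText(c,str(x),(int((x-x0+.5)*z)-8,8),0,.3,(0,0,255),1); cv2.line(c,(int((x-x0+.5)*z),10),(int((x-x0+.5)*z),16),(0,0,255),1)
    for y in range((y0//grid+1)*grid,y0+h,grid):
        cv2.putText(c,str(y),(0,int((y-y0+.5)*z)+3),0,.3,(0,0,255),1); cv2.line(c,(22,int((y-y0+.5)*z)),(28,int((y-y0+.5)*z)),(0,0,255),1)
    cv2.imwrite(name,c)
E
python3 - <<'E'
from h import *
t=cv2.imread("pics/top0.png"); s=cv2.imread("pics/side0.png")
crop(t,205,90,130,75,6,"pics/ta.png"); crop(t,320,85,130,75,6,"pics/tb.png")
crop(t,210,155,125,60,6,"pics/tc.png"); crop(t,320,155,125,60,6,"pics/td.png")
crop(s,130,190,130,95,6,"pics/sa.png"); crop(s,210,230,100,100,6,"pics/sb.png"); crop(s,240,180,130,100,6,"pics/sc.png")
E
```

```text
(no output)
```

View pics/tc.png

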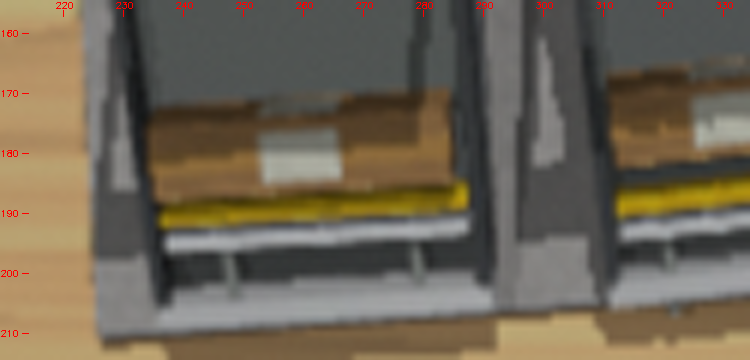

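View pics/td.png

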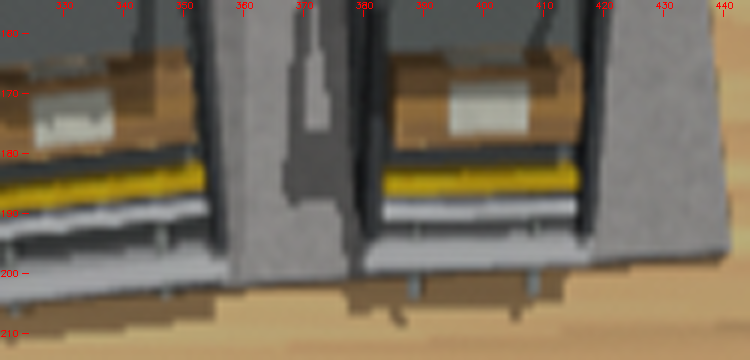

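View pics/sb.png

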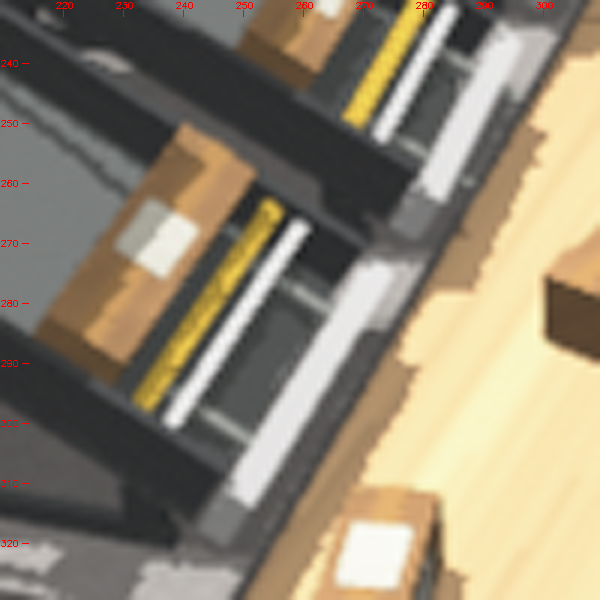

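View pics/sc.png

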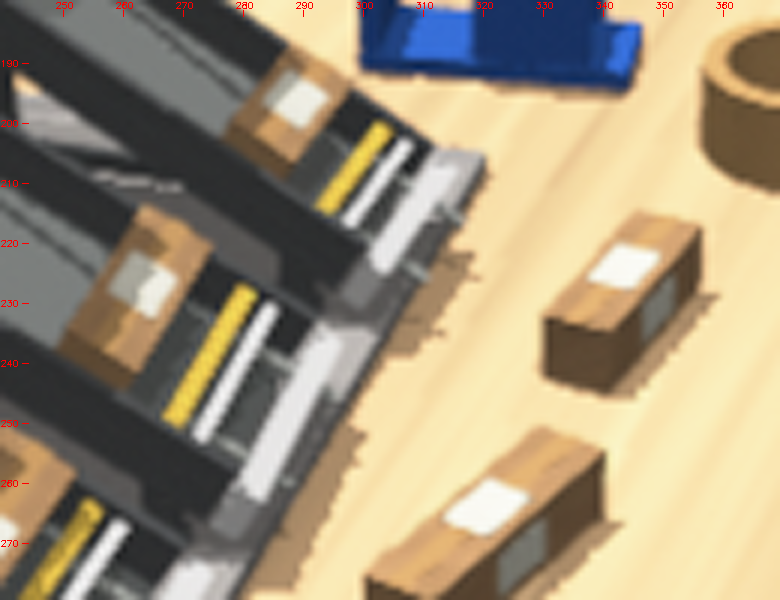

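View pics/ta.png

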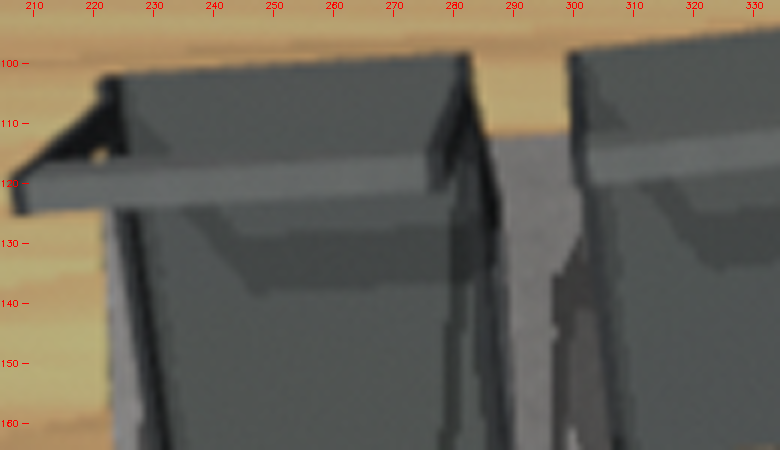

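View pics/tb.png

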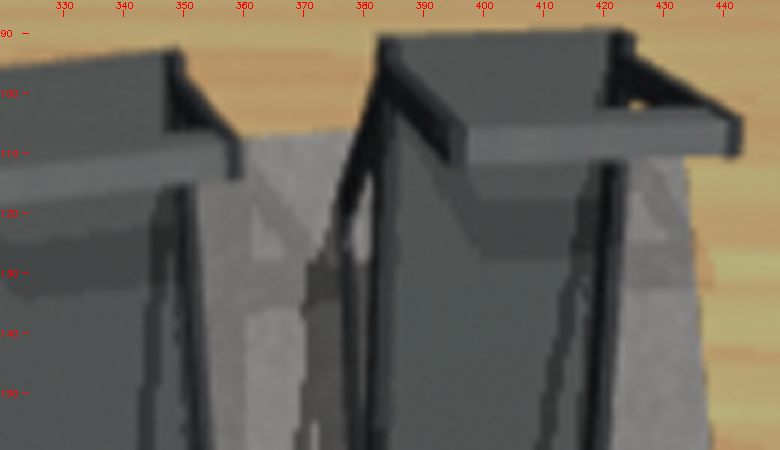

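View pics/sa.png

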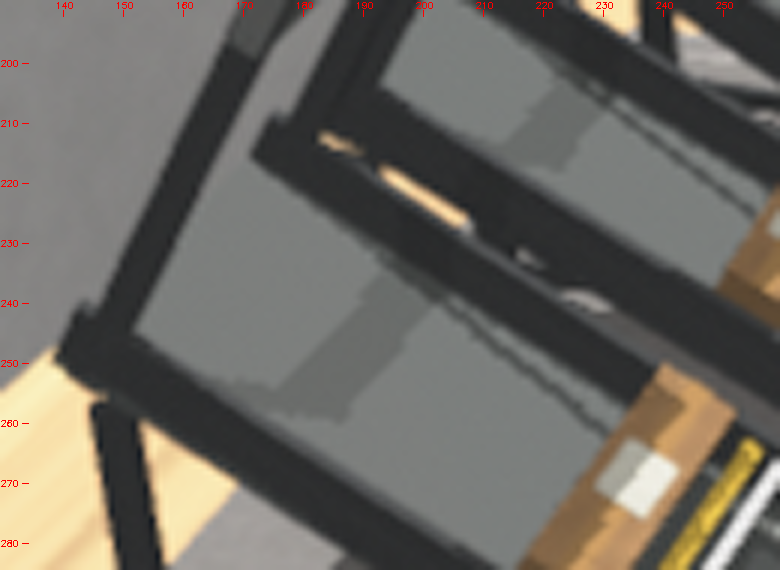

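```bash
cat > fit.py <<'E'
from h import *
W=dict(long=140,medium=115,short=90); L=dict(long=130,medium=105,short=80)
def lane_T(p): # X,Y,Z,yaw
    Rm=R.from_euler('z',p[3])*R.from_euler('y',-np.pi/6)
    return Rm.as_matrix(),np.array(p[:3])
def pts(n,p): # p: X,Y,Z,yaw,xs,ys
    w=W[n]/2;l=L[n]/2; xs,ys=p[4],p[5]
    return {"wl":(240,w+6,24),"wr":(240,-w-6,24),"sul":(xs+17,ys+l,34),"sur":(xs+17,ys-l,34),"sdr":(xs-17,ys-l,34),"sdl":(xs-17,ys+l,34),"sdlb":(xs-17,ys+l,0),"sdrb":(xs-17,ys-l,0)}
obs={
"long":dict(top=dict(wl=(221.5,102),wr=(282.5,98),sul=(234,172.7),sur=(284.5,169.5)),side=dict(wl=(144,240),wr=(176,208.5),sur=(239.5,250.5),sdr=(252.3,258.7))),
"medium":dict(top=dict(wl=(299,98),wr=(350,93),sul=(311,167.5),sur=(351.5,163)),side=dict(sur=(263.5,213.7),sdr=(275,220))),
"short":dict(top=dict(wl=(382.5,90),wr=(425,90),sul=(385,163.5),sur=(416.5,163)),side=dict(sur=(287,187),sdr=(298,193.5))),
}
def fit(n):
    o=obs[n]
    def res(p):
        r=[];A,t=lane_T(p);q=pts(n,p)
        for c in o:
            for k,uv in o[c].items():
                r+=list(cams[c].proj(A@np.array(q[k])+t)[0]-uv)
        return np.array(r+[(p[5])/20,(p[2]-45)/200])
    x0=[700,{"long":170,"medium":0,"short":-180}[n],45,0,40,0]
    s=least_squares(res,x0,loss='soft_l1',x_scale=[10,10,10,.1,10,10])
    return s.x,s.fun
def seg(n,p,lip=5):
    w=W[n]/2;l=L[n]/2;xs,ys=p[4],p[5];S=[]
    for y in (w,w+6,-w,-w-6): S.append(((-25,y,24),(240,y,24)))
    for y in (w,-w): S.append(((-25,y,0),(240,y,0)))
    for z in (163,197): S.append(((220,-w-6,z),(220,w+6,z)))
    for x in (-25,240): S.append(((x,-w,0),(x,w,0)))
    for x in(xs-17,xs+17):
        S.append(((x,ys-l,34),(x,ys+l,34)));S.append(((x,ys-l,0),(x,ys+l,0)))
        for y in(ys-l,ys+l):S.append(((x,y,0),(x,y,34)))
    for y in(ys-l,ys+l):S.append(((xs-17,y,34),(xs+17,y,34)))
    S.append(((lip,-w,21),(lip,w,21)));S.append(((lip-8,-w,21),(lip-8,w,21)))
    return S
def overlay(img,cam,segs,z,x0,y0,w,h,name):
    c=cv2.resize(img[y0:y0+h,x0:x0+w],None,fx=z,fy=z,interpolation=cv2.INTER_CUBIC)
    for a,b,col in segs:
        uv=(cams[cam].proj(np.array([a,b]))-[x0,y0]+.5)*z
        cv2.line(c,tuple(int(v) for v in uv[0]),tuple(int(v) for v in uv[1]),col,1,cv2.LINE_AA)
    cv2.imwrite(name,c)
if __name__=="__main__":
    SS=[]
    for n in W:
        p,f=fit(n); print(n,p.round(3),np.degrees(p[3]).round(2),f.round(1))
        A,t=lane_T(p)
        SS+=[(A@np.array(a)+t,A@np.array(b)+t,(0,255,0)) for a,b in seg(n,p)]
    t=cv2.imread("pics/top0.png"); s=cv2.imread("pics/side0.png")
    overlay(t,"top",SS,3.3,205,85,240,140,"pics/ot.png")
    overlay(s,"side",SS,3.3,130,100,200,180*1+0,"pics/os1.png"); overlay(s,"side",SS,4.5,130,195,170,130,"pics/os2.png")
E
python3 fit.py
```

```text
long [ 5.46421e+02  1.63364e+02  4.07810e+01  3.60000e-02  4.49520e+01
 -1.96000e+00] 2.08 [ 0.2  0.4  1.3  2.5  0.3  1.  -0.1  2.8 -3.9  0.6 -0.6 -0.7 -0.5 -0.4
 -1.2 -0.4 -0.1 -0. ]
medium [ 5.62003e+02 -2.22340e+01  4.25430e+01  8.80000e-02  4.65910e+01
 -5.31700e+00] 5.03 [-0.4 -0.4  0.5  0.4  0.3  0.8  0.2  2.  -1.1 -0.7 -1.4  0.3 -0.3 -0. ]
short [ 5.76192e+02 -1.96614e+02  4.09750e+01 -8.00000e-03  4.03280e+01
 -7.17300e+00] -0.48 [ 0.3 -0.2 -0.2  0.2  0.4  0.5 -0.1  1.4 -0.6 -0.5 -1.7  0.1 -0.4 -0. ]
```

View pics/ot.png

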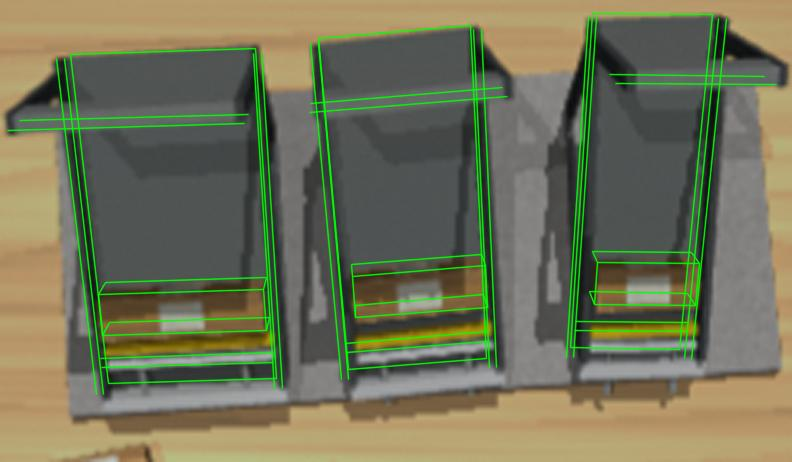

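View pics/os2.png

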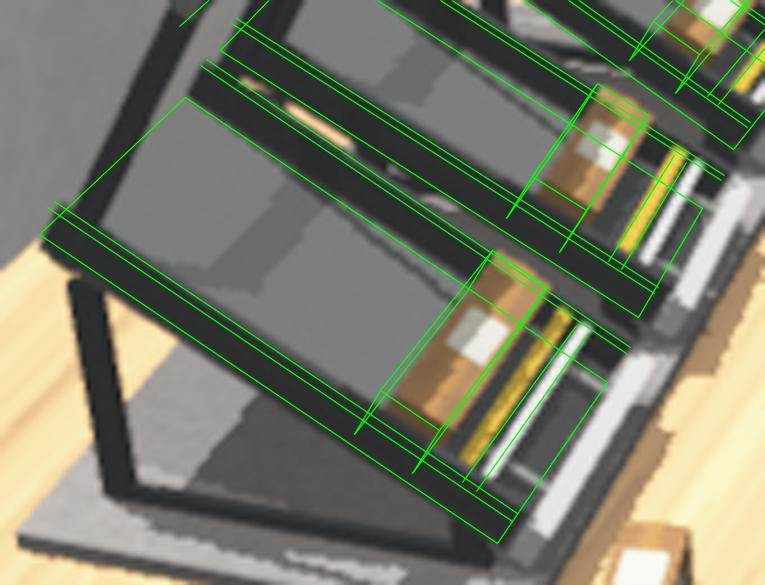

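```bash
cat > fit2.py <<'E'
import fit
from fit import *
P={ # corner obs: (cam, key, uv)
"long":[("top",("u",1,0),(234,172.7)),("top",("u",-1,0),(284.5,169.5)),("top",("d",1,34),(236.5,188.5)),("top",("d",-1,34),(285,185)),("side",("u",-1,34),(239.5,250.5)),("side",("d",-1,34),(252.3,258.7))],
"medium":[("top",("u",1,0),(311,167.3)),("top",("u",-1,0),(351.3,163)),("top",("d",1,34),(313,182.5)),("top",("d",-1,34),(351.8,177.5)),("side",("u",-1,34),(263.5,213.7)),("side",("d",-1,34),(275,220))],
"short":[("top",("u",1,0),(385,163.5)),("top",("u",-1,0),(416.7,163)),("top",("d",1,34),(385.7,179.5)),("top",("d",-1,34),(416.2,178.7)),("side",("u",-1,34),(287,187.2)),("side",("d",-1,34),(298,193.5))]}
# line obs: (cam, (y_sign, outer, z), uvlist)
Ln={
"long":[("top",(1,6,24),[(223.5,130),(228.7,160),(235.3,203)]),("top",(-1,0,24),[(285.5,160),(288.3,190)]),("side",(1,0,24),[(150,247),(180,266),(212,285)]),("side",(-1,0,0),[(172.5,216),(200,234),(234,257)])],
"medium":[("top",(1,6,24),[(302.5,140),(305.5,160),(310.3,200)]),("top",(-1,0,24),[(351.5,160),(353.5,190)]),("side",(1,0,24),[(193,205),(248,238)])],
"short":[("top",(1,0,24),[(382.5,160),(382.5,190)]),("top",(-1,6,24),[(423.3,120),(421.5,140),(419.5,160),(418.5,190)])]}
X0={"long":[550,163,45,.03,45,0],"medium":[560,-22,45,.08,45,0],"short":[570,-196,45,0,45,0]}
def fit2(n):
    w=W[n]/2;l=L[n]/2
    def res(p):
        A,t=lane_T(p);r=[]
        for c,(ud,s,z),uv in P[n]:
            q=np.array([p[4]+(17 if ud=="u" else -17),p[5]+s*l,z])
            r+=list(cams[c].proj(A@q+t)[0]-uv)
        for c,(s,o,z),uvs in Ln[n]:
            ab=cams[c].proj(np.array([A@np.array([x,s*(w+o),z])+t for x in(-25,240)]))
            d=ab[1]-ab[0];nn=np.array([-d[1],d[0]])/np.linalg.norm(d)
            r+=[(np.array(uv)-ab[0])@nn for uv in uvs]
        return np.array(r+[(p[2]-45)/30*0])
    s=least_squares(res,X0[n],loss='soft_l1',x_scale=[10,10,10,.1,10,10]); return s.x,s.fun
if __name__=="__main__":
    SS=[]
    for n in W:
        p,f=fit2(n); print(n,p.round(3),np.degrees(p[3]).round(2),f.round(1))
        A,t=lane_T(p)
        SS+=[(A@np.array(a)+t,A@np.array(b)+t,(0,255,0)) for a,b in seg(n,p)]
    t=cv2.imread("pics/top0.png"); s=cv2.imread("pics/side0.png")
    overlay(t,"top",SS,3.3,205,85,240,140,"pics/ot.png")
    overlay(s,"side",SS,4.5,130,195,170,130,"pics/os2.png")
    overlay(s,"side",SS,4.5,150,95,170,130,"pics/os1.png")
E
python3 fit2.py
```

```text
long [ 9.74336e+02  1.89818e+02  2.91676e+02  6.80000e-02 -4.55383e+02
  1.25800e+00] 3.87 [ 1.6 -0.3 -0.1 -0.  -1.1  0.2 -0.1  0.7  0.1 -0.1 -0.3 -0.3 -0.7  0.
  0.2  0.1  0.2 -2.1 -1.6 -0.1  1.6  1.6  0.9  0. ]
medium [ 1.285203e+03  6.239200e+01  4.657020e+02  1.230000e-01 -7.995570e+02
 -1.816000e+00] 7.04 [ 0.1 -0.3 -0.9 -0.5 -0.1  0.7  1.   1.  -0.2 -0.6 -0.3  0.2 -0.4  0.2
  0.1  0.1 -0.1 -0.2  0.5  0. ]
short [ 4.42805e+02 -2.09212e+02 -3.52690e+01  3.10000e-02  1.88228e+02
 -3.04200e+00] 1.78 [-0.2 -0.2 -1.8 -0.5  0.4 -0.1  0.4 -0.1  1.  -0.3  0.2  0.4 -0.7  0.3
  0.4 -0.  -0.6  0.4 -0. ]
```

View pics/ot.png

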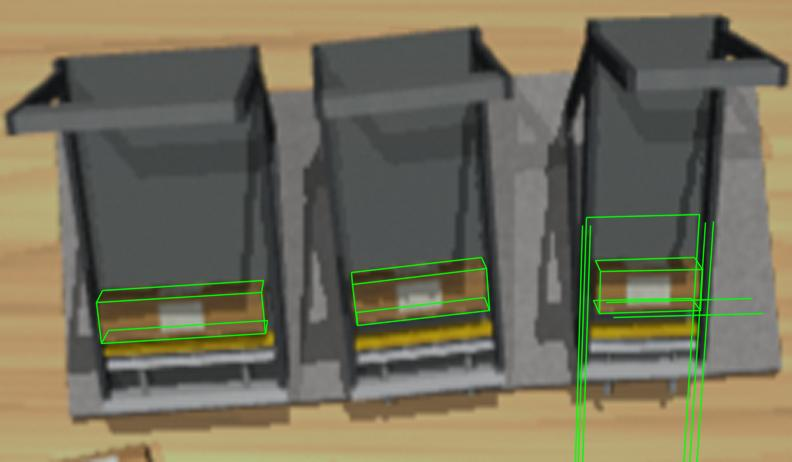

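View pics/os2.png

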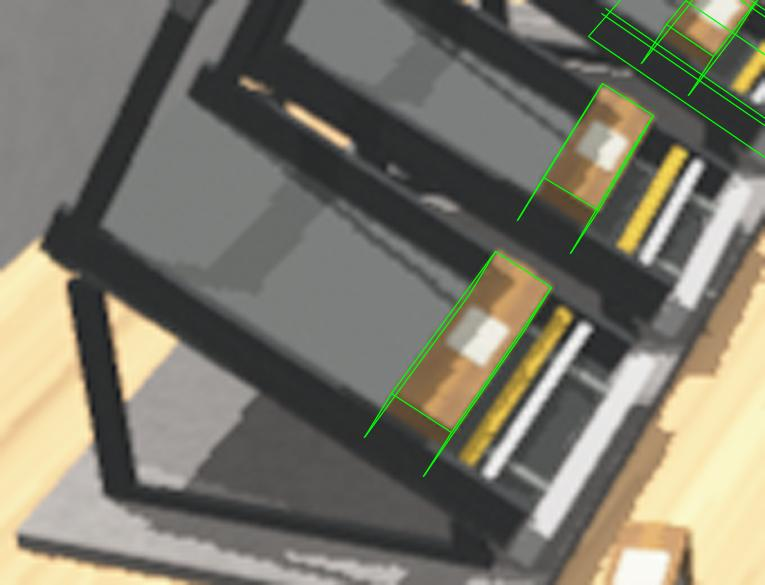

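View pics/os1.png

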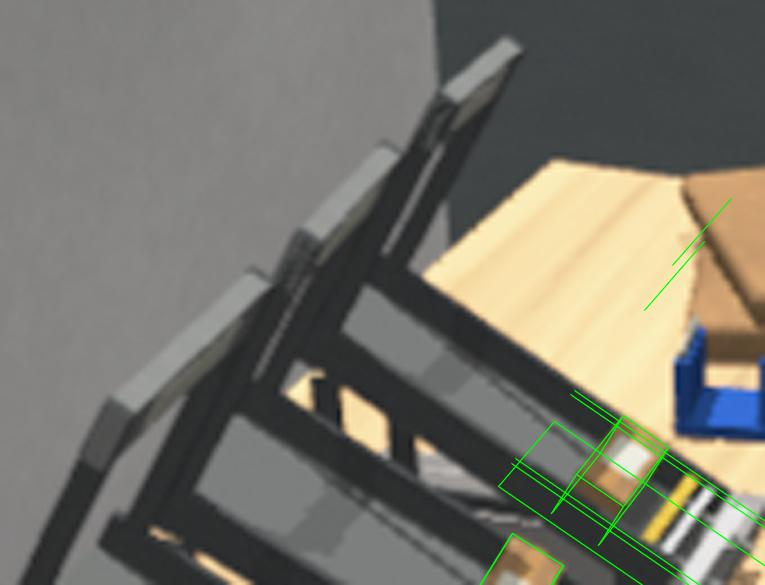

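```bash
cat > fit3.py <<'E'
from fit2 import *
E_={"long":[("top",1,(222,102)),("top",-1,(282.5,98)),("side",1,(140,248.7))],"medium":[("top",1,(299,98)),("top",-1,(350,93))],"short":[("top",1,(383,90)),("top",-1,(425,90))]}
E24={"long":[("side",1,(143.7,240.3)),("side",-1,(175.7,209.5))],"medium":[],"short":[("side",-1,(234.4,151.7))]}
N=list(W)
def unpack(v): return {n:np.array([v[2+5*i],v[3+5*i],v[0],v[4+5*i],v[5+5*i],v[6+5*i]]) for i,n in enumerate(N)}
def res(v):
    r=[];zb=v[1]
    for n,p in unpack(v).items():
        w=W[n]/2;l=L[n]/2;A,t=lane_T(p)
        for c,(ud,s,z),uv in P[n]:
            q=np.array([p[4]+(17 if ud=="u" else -17),p[5]+s*l,z]); r+=list(cams[c].proj(A@q+t)[0]-uv)
        for c,(s,o,z),uvs in Ln[n]:
            ab=cams[c].proj(np.array([A@np.array([x,s*(w+o),z])+t for x in(-25,240)]))
            d=ab[1]-ab[0];nn=np.array([-d[1],d[0]])/np.linalg.norm(d)
            r+=[(np.array(uv)-ab[0])@nn for uv in uvs]
        for c,s,uv in E_[n]: r+=list(cams[c].proj(A@np.array([240,s*(w+6),zb])+t)[0]-uv)
        for c,s,uv in E24[n]: r+=list(cams[c].proj(A@np.array([240,s*(w+6),24])+t)[0]-uv)
    return np.array(r+[zb/20])
v0=[45,0]+sum([[X0[n][0],X0[n][1]]+X0[n][3:] for n in N],[])
def solve(): return least_squares(res,v0,loss='soft_l1',x_scale=[10,10]+[10,10,.1,10,10]*3)
if __name__=="__main__":
    s=solve(); print(s.x[:2],s.cost); SS=[]; i=0
    for n,p in unpack(s.x).items():
        print(n,p.round(3),np.degrees(p[3]).round(2)); A,t=lane_T(p); print("stock",(A@np.array([p[4],p[5],17])+t).round(1))
        SS+=[(A@np.array(a)+t,A@np.array(b)+t,(0,255,0)) for a,b in seg(n,p)]
    print(s.fun.round(1)); np.save("lanes.npy",s.x)
    t=cv2.imread("pics/top0.png"); s=cv2.imread("pics/side0.png")
    overlay(t,"top",SS,3.3,205,85,240,140,"pics/ot.png")
    overlay(s,"side",SS,4.5,130,195,170,130,"pics/os2.png")
    overlay(s,"side",SS,4.5,150,95,170,130,"pics/os1.png")
E
python3 fit3.py
```

```text
[41.3841557   1.39419014] 19.80466523683346
long [5.42322e+02 1.59531e+02 4.13840e+01 7.00000e-02 4.47410e+01 2.14100e+00] 3.99
stock [572.3 163.8  78.5]
medium [ 5.59176e+02 -2.65780e+01  4.13840e+01  1.08000e-01  4.60160e+01
 -2.46300e+00] 6.16
stock [590.6 -25.7  79.1]
short [ 5.72570e+02 -2.04231e+02  4.13840e+01  1.40000e-02  3.79020e+01
 -3.14600e+00] 0.83
stock [ 596.9 -207.    75.1]
[ 1.6 -0.2 -0.1 -0.1 -1.   0.2 -0.1  0.6  0.1 -0.1 -0.4 -0.2 -0.7  0.1
  0.4 -0.1 -0.  -2.3 -2.  -0.5  1.5  1.4  0.6  0.1  1.7  0.6  1.9 -1.2
 -0.1 -1.6  1.2 -0.3 -1.2  0.3 -0.7 -0.7 -0.4 -0.1  0.2  1.   1.2 -0.1
 -0.1 -0.2  0.7 -0.7  0.2  0.7 -0.7 -0.6 -0.   1.1 -0.1  0.3 -0.3  0.2
 -0.1 -0.4 -1.7 -0.3  0.2 -0.3  0.2  0.2  1.3 -0.6  0.4  0.1 -0.7  0.8
 -0.3 -0.4 -0.7  0.8 -0.   0.5 -0.8 -0.  -1.1 -1.8  0.1]
```

View pics/ot.png

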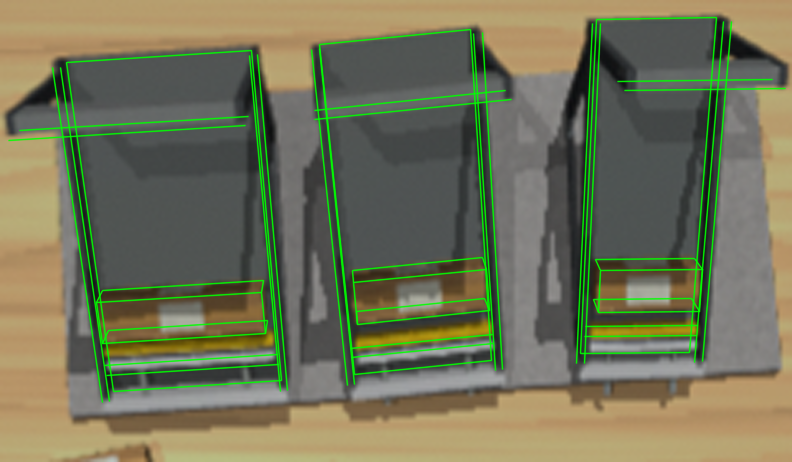

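View pics/os2.png

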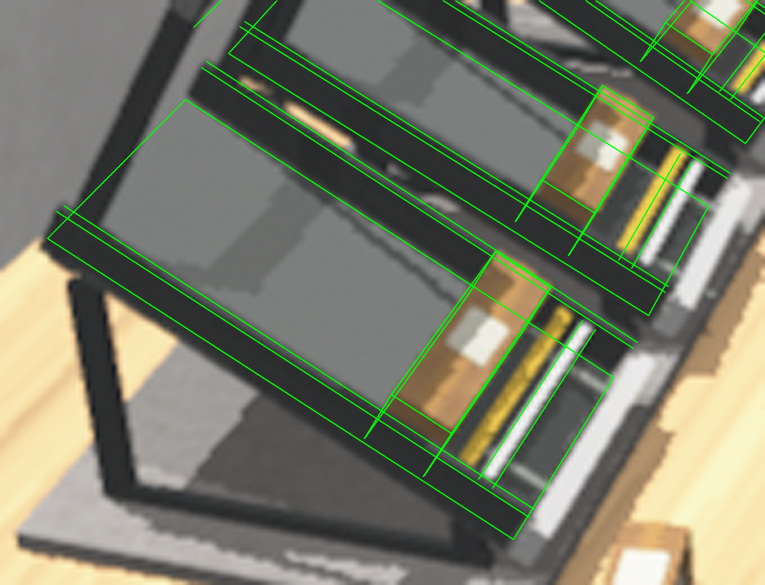

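View pics/os1.png

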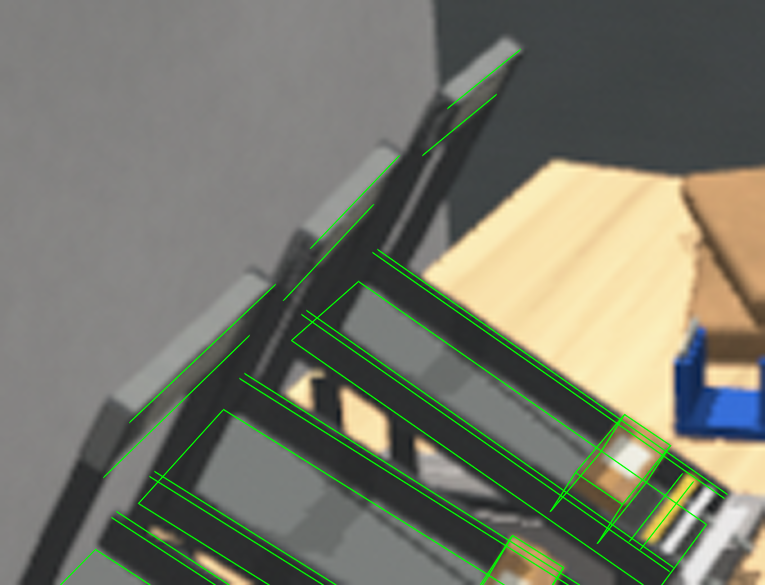

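```bash
python3 - <<'E'
from h import *
t=cv2.imread("pics/top0.png"); s=cv2.imread("pics/side0.png")
crop(t,214,212,50,35,14,"pics/c1.png",5); crop(t,295,218,60,38,13,"pics/c2.png",5);crop(t,372,218,55,35,14,"pics/c3.png",5)
crop(s,255,305,35,50,11,"pics/d1.png",5); crop(s,295,245,55,50,11,"pics/d2.png",5);crop(s,325,210,40,45,12,"pics/d3.png",5)
E
```

```text
(no output)
```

View pics/c1.png

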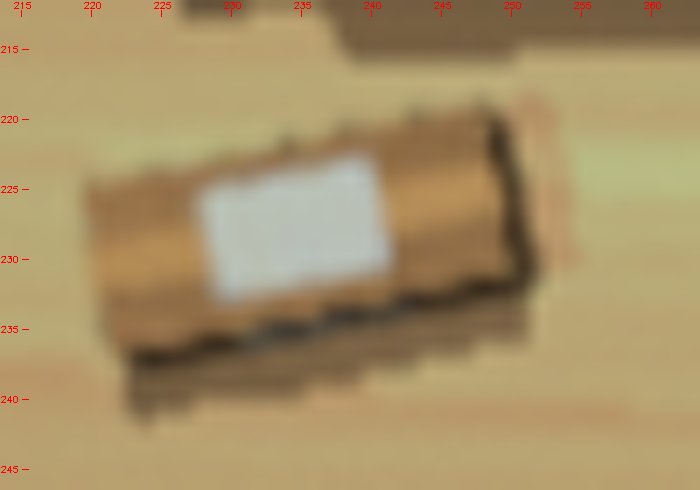

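View pics/c2.png

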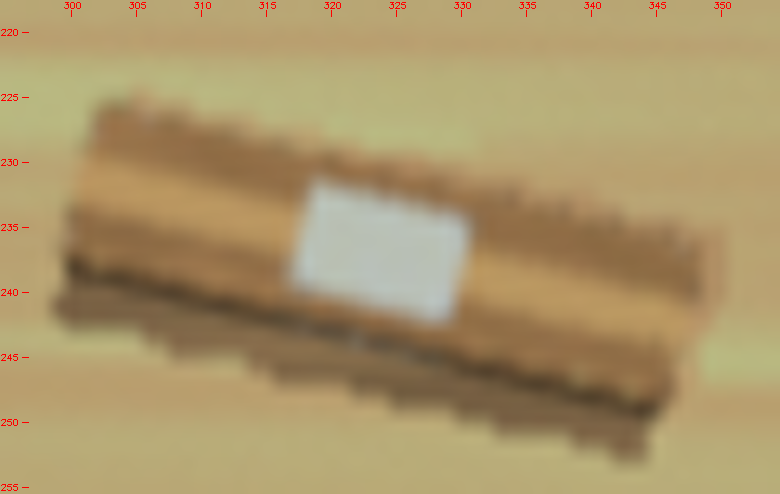

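View pics/c3.png

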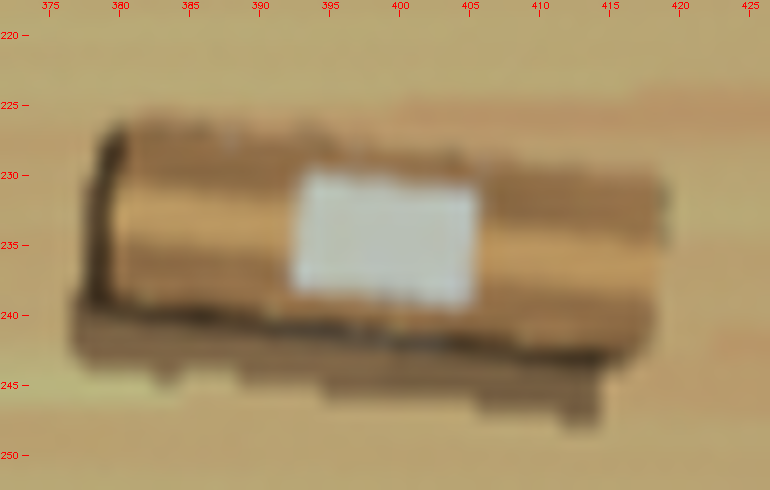

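View pics/d1.png

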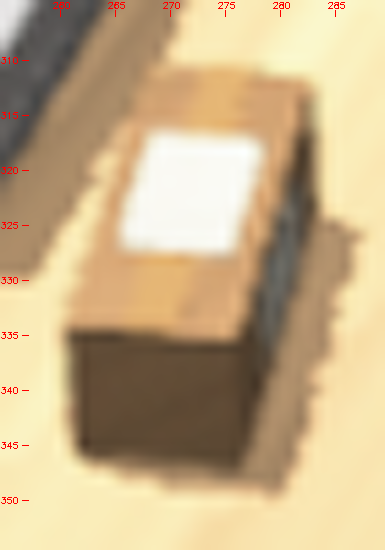

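View pics/d2.png

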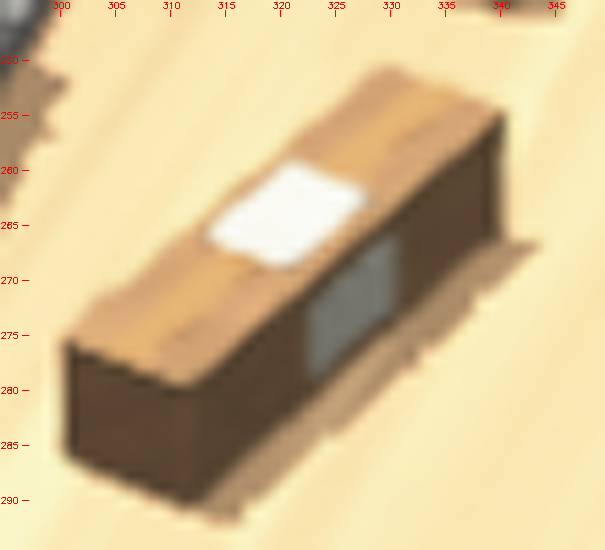

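View pics/d3.png

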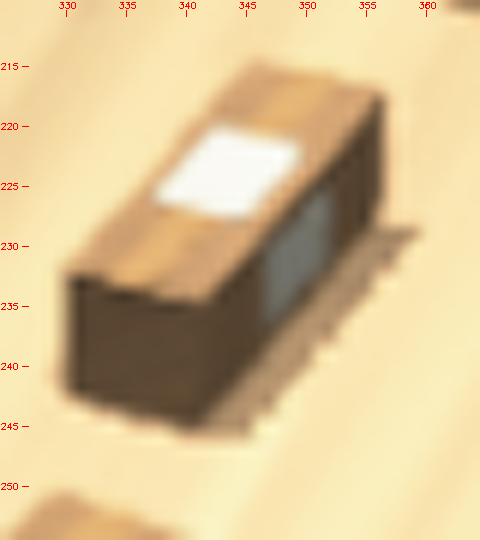

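```bash
cat > cart.py <<'E'
from fit import *
O={"short":[("top",1,1,1,220,224.5),("top",1,-1,1,248.5,219.7),("top",-1,1,1,222.3,236),("top",-1,-1,1,250.5,231.5),
 ("side",1,1,1,260.5,334.5),("side",-1,1,1,277,336),("side",-1,-1,1,282.5,312.3),("side",1,-1,1,267.5,311.5),("side",1,1,-1,262,346.5),("side",-1,1,-1,277,347.5)],
"medium":[("top",1,1,1,380.5,226.2),("top",1,-1,1,418.7,230),("top",-1,-1,1,417.5,241.5),("top",-1,1,1,379.5,238.8),
 ("side",1,1,1,330,233),("side",-1,1,1,341.5,235),("side",-1,-1,1,356,217.5),("side",1,-1,1,345.5,215),("side",1,1,-1,330,242.5),("side",-1,1,-1,340.5,245),("side",-1,-1,-1,355.5,227.5)],
"long":[("top",1,1,1,302,225.8),("top",1,-1,1,348.3,235.3),("top",-1,-1,1,345.5,248),("top",-1,1,1,299.5,237.3),
 ("side",1,1,1,300.3,275.8),("side",-1,1,1,312,280),("side",-1,-1,1,340,255),("side",1,-1,1,328.5,251),("side",1,1,-1,300.5,286.5),("side",-1,1,-1,312,290.5),("side",-1,-1,-1,340,266)]}
for n in O:
    for use in (("top","side"),("top",),("side",)):
        o=[q for q in O[n] if q[0] in use]
        def res(p):
            A=R.from_euler('z',p[3]).as_matrix()
            r=[]
            for c,a,b,d,u,v in o: r+=list(cams[c].proj(A@np.array([17*a,L[n]/2*b,17*d])+p[:3])[0]-[u,v])
            return np.array(r+([(p[2]-17)/1] if len(use)==1 else []))
        s=least_squares(res,[480,0,17,0],loss='soft_l1',x_scale=[10,10,10,.1])
        print(n,use,s.x[:3].round(1),np.degrees(s.x[3]).round(1),np.sqrt((s.fun**2).mean()).round(2))
E
python3 cart.py
```

```text
short ('top', 'side') [445.7 235.1  13.4] 13.0 0.64
short ('top',) [446.8 234.9  17. ] 10.1 0.37
short ('side',) [443.8 238.8  16.9] 13.9 0.49
medium ('top', 'side') [ 431.8 -209.5   13.9] -4.7 0.61
medium ('top',) [ 433.1 -208.4   17. ] -4.6 0.39
medium ('side',) [ 429.2 -205.1   16.9] -4.8 0.56
long ('top', 'side') [423.2  -6.1  14.4] -12.2 0.59
long ('top',) [425.   -5.4  17. ] -12.0 0.34
long ('side',) [421.2  -3.   16.9] -12.3 0.52
```

```bash
cat > plan.py <<'E'
from h import *
from station import manip
from fit3 import unpack
LN=unpack(np.load("lanes.npy"))
def rot(rpy): return R.from_euler('xyz',rpy,degrees=True)
def down(yaw): # tool x down, tool z along world x rotated by yaw
    c,s=np.cos(np.radians(yaw)),np.sin(np.radians(yaw)); return R.from_matrix(np.array([[0,-s,c],[0,c,s],[-1,0,0]]))
def lanepose(n,x,y,z,dZ=0,turn=0,tilt=30):
    p=LN[n]; Rl=R.from_euler('z',p[3])*R.from_euler('y',-30,degrees=True)
    pos=Rl.apply([x,y,z])+[p[0],p[1],p[2]+dZ]
    Rt=R.from_euler('z',p[3])*R.from_euler('y',-tilt,degrees=True)*R.from_matrix([[0,0,1],[0,1,0],[-1,0,0]])*R.from_rotvec([turn,0,0],degrees=True)
    return pos,Rt
def tolane(n,pos):
    p=LN[n]; Rl=R.from_euler('z',p[3])*R.from_euler('y',-30,degrees=True); return Rl.inv().apply(np.array(pos)-p[:3])
def state():
    s=manip.sense(); return s,np.array(s["tool_pos"]),rot(s["tool_rot"])
def go(pos,Rt,vmax=45,wmax=8.0,n=None):
    s,p0,R0=state(); d=np.array(pos)-p0; w=(R0.inv()*Rt).as_rotvec(degrees=True)
    N=n or int(max(1,np.ceil(np.linalg.norm(d)/vmax),np.ceil(np.linalg.norm(w)/wmax)))
    print("t",round(s["clock"],2),"pos",p0.round(1),"gap",round(s["finger_gap"],1),"F",s["force"].round(1),"N",N,"dist",round(np.linalg.norm(d),1),"w",w.round(1))
    tr=[];tw=[]
    for i in range(N):
        Ri=R0*R.from_rotvec(w*i/N,degrees=True)
        tr.append([round(float(v),2) for v in Ri.inv().apply(d/N)/10]); tw.append([round(float(v),2) for v in w/N])
    for i in range(0,N,5): print("travel",tr[i:i+5],"twist",tw[i:i+5])
E
python3 - <<'E'
from plan import *
s,p,Rt=state(); print(Rt.as_matrix().round(2))
go([431,-207,150],down(-4.7))
E
```

```text
[[-0.    0.96  0.27]
 [ 0.    0.27 -0.96]
 [-1.    0.   -0.  ]]
t 0.1 pos [ 181.1 -649.6  237.5] gap 88.0 F [-0.2 -0.6  0.1] N 12 dist 515.8 w [-69.7  -0.1  -0.1]
travel [[0.74, 3.0, -2.99], [0.73, 3.28, -2.67], [0.73, 3.54, -2.33], [0.73, 3.76, -1.96], [0.73, 3.93, -1.57]] twist [[-5.81, -0.01, -0.01], [-5.81, -0.01, -0.01], [-5.81, -0.01, -0.01], [-5.81, -0.01, -0.01], [-5.81, -0.01, -0.01]]
travel [[0.73, 4.07, -1.16], [0.73, 4.17, -0.74], [0.73, 4.22, -0.32], [0.73, 4.23, 0.11], [0.73, 4.2, 0.54]] twist [[-5.81, -0.01, -0.01], [-5.81, -0.01, -0.01], [-5.81, -0.01, -0.01], [-5.81, -0.01, -0.01], [-5.81, -0.01, -0.01]]
travel [[0.73, 4.12, 0.96], [0.73, 4.01, 1.38]] twist [[-5.81, -0.01, -0.01], [-5.81, -0.01, -0.01]]
```

Request:
step_arm(travel=[[0.7,3.0,-3.0],[0.7,3.3,-2.7],[0.7,3.5,-2.3],[0.7,3.8,-2.0],[0.7,3.9,-1.6]], twist=[[-5.8,0,0],[-5.8,0,0],[-5.8,0,0],[-5.8,0,0],[-5.8,0,0]], gripper=[6,6,6,6,6])

```text
clock: 0.6
tool_pos: [283.4, -462.3, 198.9]
tool_rot: [174.7, 89.9, 129.9]
force: [0.8, -0.5, -0.4]
finger_gap: 59.9
```

Request:
step_arm(travel=[[0.7,4.1,-1.2],[0.7,4.2,-0.7],[0.7,4.2,-0.3],[0.7,4.2,0.1],[0.7,4.2,0.5]], twist=[[-5.8,0,0],[-5.8,0,0],[-5.8,0,0],[-5.8,0,0],[-5.8,0,0]], gripper=[6,6,6,6,6])

```text
clock: 1.1
tool_pos: [385.4, -266.7, 161.0]
tool_rot: [137.2, 89.7, 122.6]
force: [1.0, -0.4, -1.0]
finger_gap: 59.5
```

```bash
python3 - <<'E'
from plan import *
go([431,-207,150],down(-4.7))
E
```

```text
t 1.1 pos [ 385.4 -266.7  161. ] gap 59.5 F [ 1.  -0.4 -1. ] N 2 dist 75.9 w [-10.   -0.2  -0.2]
travel [[0.56, 3.46, 1.45], [0.55, 3.32, 1.74]] twist [[-4.99, -0.09, -0.1], [-4.99, -0.09, -0.1]]
```

Request:
step_arm(travel=[[0.6,3.5,1.5],[0.5,3.3,1.7],[4,0,0],[0,0,0]], twist=[[-5,0,0],[-5,0,0],[0,0,0],[0,0,0]], gripper=[6,6,6,6])

```text
clock: 1.5
tool_pos: [432.6, -197.8, 107.5]
tool_rot: [123.8, 89.6, 120.1]
force: [-1.6, 1.3, -0.8]
finger_gap: 60.3
```

```bash
cat > snap.py <<'E'
import sys
from plan import *
from station import optics
tag=sys.argv[1]
s,p,Rt=state()
for n in ("side","top"):
    if len(sys.argv)>2 and n not in sys.argv[2:]: continue
    c=optics.camera(n); im=np.ascontiguousarray(c["pixels"][:,:,::-1]); cv2.imwrite(f"pics/{n}_{tag}.png",im)
    u=cams[n].proj(p)[0]
    x0=int(np.clip(u[0]-45,0,550));y0=int(np.clip(u[1]-35,0,410))
    crop(im,x0,y0,90,70,8,f"pics/z{n}_{tag}.png",5)
    print(n,"tcp proj",u.round(1),p.round(1))
E
python3 snap.py a; python3 -c "
from plan import *
go([431,-207,4],down(-4.7))"
```

```text
side tcp proj [341.6 201.2] [ 432.6 -197.8  107.5]
top tcp proj [399.6 231.5] [ 432.6 -197.8  107.5]
t 1.6 pos [ 436.3 -200.8  112.5] gap 60.0 F [ 0.6 -0.5  2. ] N 3 dist 108.8 w [ 0.9  0.3 -0.1]
travel [[3.62, -0.23, -0.18], [3.62, -0.22, -0.17], [3.62, -0.22, -0.17]] twist [[0.29, 0.09, -0.04], [0.29, 0.09, -0.04], [0.29, 0.09, -0.04]]
```

View pics/zside_a.png

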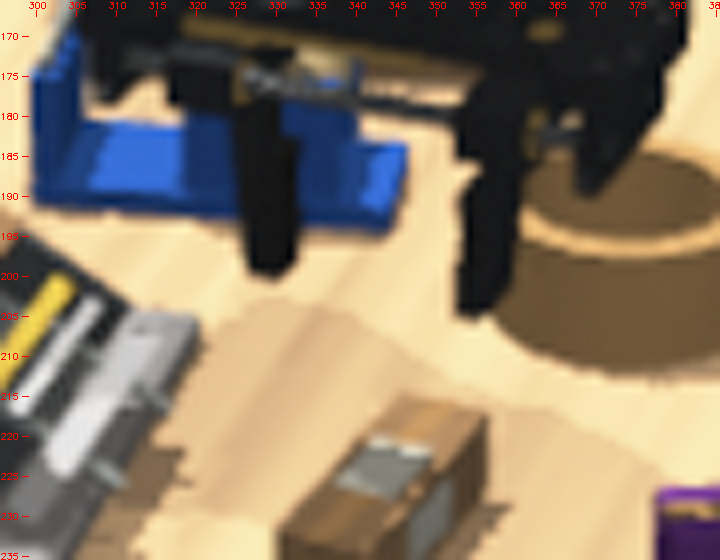

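View pics/ztop_a.png

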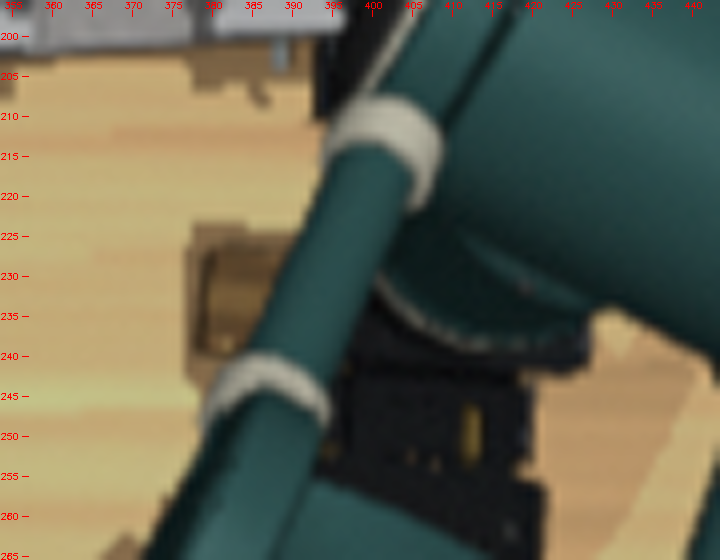

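```bash
python3 - <<'E'
from plan import *
s,p,Rt=state(); print(p.round(1))
for q in ([436.3,-200.8,112.5],p):
    q=np.array(q)
    for d in (-39,-30,0,30,39,): print(d,side.proj(q+Rt.apply([0,0,d]))[0].round(1))
E
```

```text
[ 436.3 -200.8  112.5]
-39 [354.7 201.6]
-30 [351.4 201. ]
0 [340.7 198.8]
30 [330.1 196.6]
39 [327. 196.]
-39 [354.6 201.6]
-30 [351.4 201. ]
0 [340.7 198.8]
30 [330.1 196.6]
39 [327. 196.]
```

Request:
step_arm(travel=[[4,-0.3,-0.2],[4,-0.2,-0.2],[2,-0.2,0],[0,0,0]], twist=[[0.5,0,0],[0.5,0,0],[0,0,0],[0,0,0]], gripper=[6,6,6,6])

```text
clock: 2.0
tool_pos: [439.4, -215.3, 19.5]
tool_rot: [-13.7, 88.8, -19.0]
force: [0.2, -0.3, 0.2]
finger_gap: 59.8
```

```bash
python3 -c "
from plan import *
go([432.5,-207.5,5],down(-4.7))"
```

```text
t 2.0 pos [ 439.4 -215.3   19.5] gap 59.8 F [ 0.2 -0.3  0.2] N 1 dist 17.9 w [-0.5  1.2  0.3]
travel [[1.43, 0.72, -0.79]] twist [[-0.53, 1.18, 0.29]]
```

Request:
step_arm(travel=[[1.4,0.7,-0.7],[0,0,0]], twist=[[-0.5,1.2,0.3],[0,0,0]], gripper=[6,6])

```text
clock: 2.2
tool_pos: [434.7, -209.8, 7.8]
tool_rot: [-32.6, 89.9, -37.4]
force: [-1.1, 0.3, 0.0]
finger_gap: 59.9
```

```bash
python3 -c "
from plan import *
go([432.5,-207.5,5],down(-4.7))"; python3 snap.py b side
```

```text
t 2.2 pos [ 434.7 -209.8    7.8] gap 59.9 F [-1.1  0.3  0. ] N 1 dist 4.2 w [-0.2  0.1  0.1]
travel [[0.28, 0.21, -0.24]] twist [[-0.17, 0.12, 0.07]]
side tcp proj [341.7 231.6] [ 434.7 -209.8    7.8]
```

View pics/zside_b.png

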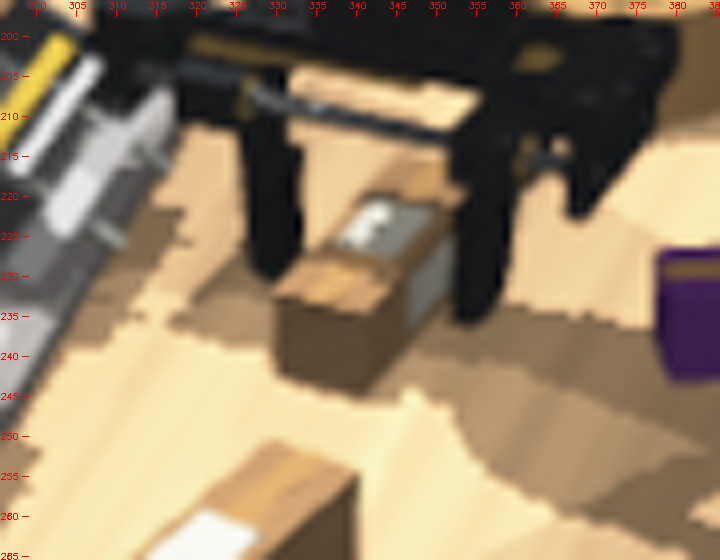

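Request:
step_arm(travel=[[0.2,0.1,-0.1],[0,0,0],[0,0,0],[0,0,0]], twist=[[0,0,0],[0,0,0],[0,0,0],[0,0,0]], gripper=[3,3,3,3])

```text
clock: 2.65
tool_pos: [437.7, -210.7, 10.1]
tool_rot: [-26.5, 89.3, -31.4]
force: [0.5, 0.2, -2.2]
finger_gap: 33.7
```

```bash
python3 -c "
from plan import *
go([432.5,-207.5,5],down(-4.7))
go(*lanepose('medium',108,0,80,dZ=3))"
```

```text
t 2.65 pos [ 437.7 -210.7   10.1] gap 33.7 F [ 0.5  0.2 -2.2] N 1 dist 8.0 w [-0.1  0.6  0.3]
travel [[0.5, 0.28, -0.55]] twist [[-0.14, 0.6, 0.3]]
t 2.65 pos [ 437.7 -210.7   10.1] gap 33.7 F [ 0.5  0.2 -2.2] N 7 dist 302.3 w [-10.6 -29.3   3.2]
travel [[-2.24, 2.9, 2.28], [-2.04, 2.86, 2.51], [-1.83, 2.8, 2.73], [-1.6, 2.74, 2.93], [-1.36, 2.67, 3.11]] twist [[-1.52, -4.19, 0.46], [-1.52, -4.19, 0.46], [-1.52, -4.19, 0.46], [-1.52, -4.19, 0.46], [-1.52, -4.19, 0.46]]
travel [[-1.1, 2.6, 3.27], [-0.84, 2.52, 3.41]] twist [[-1.52, -4.19, 0.46], [-1.52, -4.19, 0.46]]
```

Request:
step_arm(travel=[[-4,0,0],[-4.5,0,0],[-4.5,1,0],[-2,3,0],[0,3.5,0]], twist=[[0,0,0],[0,0,0],[0,0,0],[-2,-4,0],[-2,-4,0]], gripper=[3,3,3,3,3])

```text
clock: 3.15
tool_pos: [442.1, -134.9, 164.0]
tool_rot: [-3.2, 81.4, -4.1]
force: [0.4, -0.8, -3.1]
finger_gap: 34.1
```

```bash
python3 -c "
from plan import *
go(*lanepose('medium',108,0,90,dZ=3))"
```

```text
t 3.15 pos [ 442.1 -134.9  164. ] gap 34.1 F [ 0.4 -0.8 -3.1] N 5 dist 200.9 w [ -6.6 -21.4   2.8]
travel [[0.23, 2.32, 3.27], [0.49, 2.24, 3.3], [0.76, 2.16, 3.3], [1.03, 2.08, 3.28], [1.29, 1.99, 3.24]] twist [[-1.32, -4.28, 0.56], [-1.32, -4.28, 0.56], [-1.32, -4.28, 0.56], [-1.32, -4.28, 0.56], [-1.32, -4.28, 0.56]]
```

Request:
step_arm(travel=[[0.2,2.3,3.3],[0.5,2.2,3.3],[0.8,2.2,3.3],[1.0,2.1,3.3],[1.3,2.0,3.2]], twist=[[-1.3,-4.3,0.6],[-1.3,-4.3,0.6],[-1.3,-4.3,0.6],[-1.3,-4.3,0.6],[-1.3,-4.3,0.6]], gripper=[3,3,3,3,3])

```text
clock: 3.65
tool_pos: [606.9, -14.1, 179.1]
tool_rot: [0.3, 59.1, 6.8]
force: [0.1, -0.7, -2.2]
finger_gap: 34.1
```

Request:
step_arm(travel=[[0,0,0],[0,0,0]], twist=[[0,0,0],[0,0,0]], gripper=[3,3])

```text
clock: 3.85
tool_pos: [606.5, -11.0, 177.0]
tool_rot: [0.5, 59.2, 7.1]
force: [-0.4, 0.1, -1.9]
finger_gap: 33.9
```

```bash
python3 -c "
from plan import *
go(*lanepose('medium',108,0,70,dZ=3))
s,p,Rt=state(); print(tolane('medium',p).round(1))"; python3 snap.py c; python3 -c "
from plan import *
go(*lanepose('medium',108,0,70,dZ=3))"
```

```text
t 3.85 pos [606.5 -11.  177. ] gap 33.9 F [-0.4  0.1 -1.9] N 1 dist 23.0 w [ 0.3  0.8 -0.5]
travel [[2.04, -1.06, -0.08]] twist [[0.34, 0.78, -0.5]]
[110.   10.4  93.1]
side tcp proj [248.9 198.8] [606.5 -11.  177. ]
top tcp proj [326.5 156.7] [606.5 -11.  177. ]
t 3.95 pos [606.5 -11.7 177.3] gap 33.5 F [ 0.8 -0.3 -2.9] N 1 dist 23.0 w [ 0.3  0.8 -0.5]
travel [[2.07, -0.99, -0.1]] twist [[0.29, 0.81, -0.45]]
```

View pics/zside_c.png

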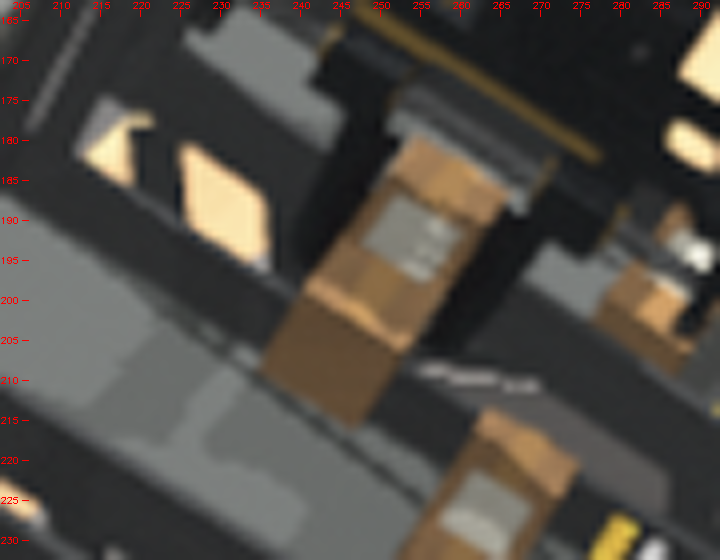

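View pics/ztop_c.png

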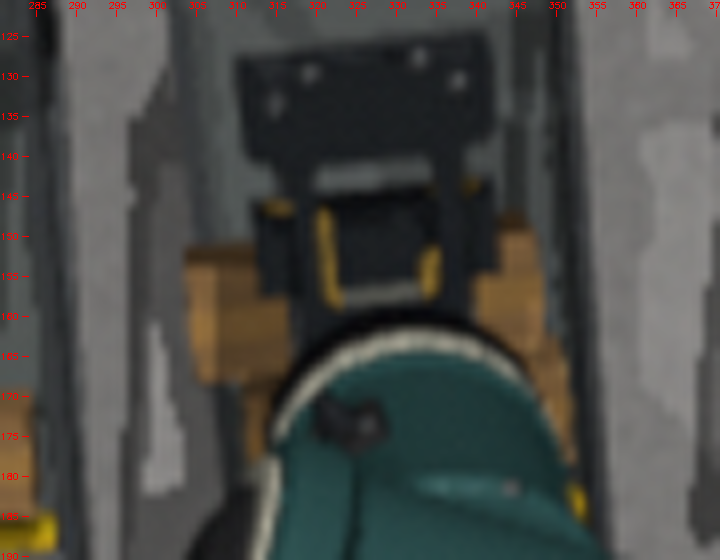

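```bash
cat > held.py <<'E'
import sys
from plan import *
from fit import L
n=sys.argv[1]; tag=sys.argv[2]; off=float(sys.argv[3]); back=float(sys.argv[4]); pos=eval(sys.argv[5]); rpy=eval(sys.argv[6])
Rt=rot(rpy)
for c in("side","top"):
    im=cv2.imread(f"pics/{c}_{tag}.png"); u=cams[c].proj(pos)[0].astype(int); x0=max(0,u[0]-50);y0=max(0,u[1]-40); z=7
    o=cv2.resize(im[y0:y0+80,x0:x0+100],None,fx=z,fy=z,interpolation=cv2.INTER_CUBIC)
    l=L[n]/2
    for a in (-17,17):
        for b in(-17,17):
            for A,B in (((a,-l,b),(a,l,b)),((a,l,-17),(a,l,17)),((a,-l,-17),(a,-l,17)),((-17,b/17*l,a),(17,b/17*l,a))):
                q=cams[c].proj(np.array(pos)+Rt.apply(np.array([A,B],float)+[-back,off,0]))
                q=((q-[x0,y0]+.5)*z).astype(int); cv2.line(o,tuple(map(int,q[0])),tuple(map(int,q[1])),(0,255,0),1)
    cv2.imwrite(f"pics/h{c}_{tag}.png",o)
E
python3 held.py medium c 3 7 "[606.5,-11,177]" "[.5,59.2,7.1]"
```

```text
(no output)
```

View pics/hside_c.png

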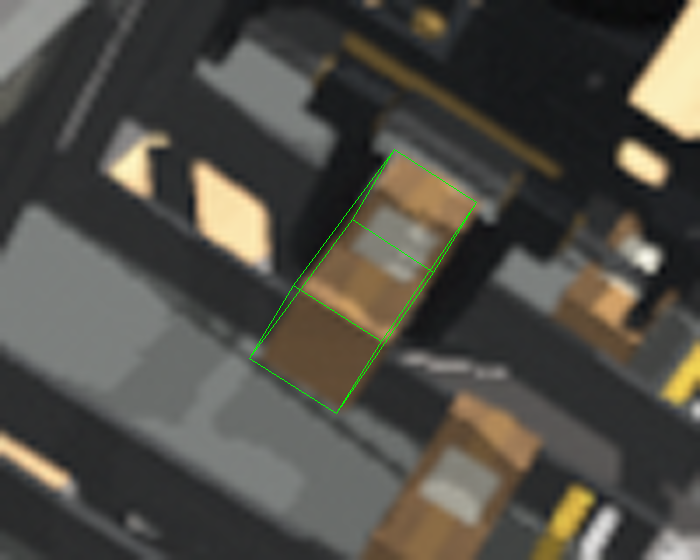

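View pics/htop_c.png

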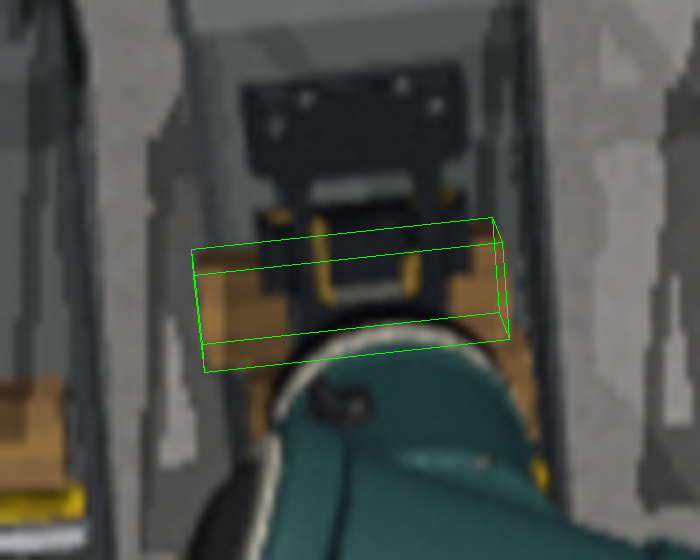

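```bash
python3 -c "
from plan import *
go(*lanepose('medium',109,-4,60,dZ=3))"
```

```text
t 3.95 pos [606.5 -11.7 177.3] gap 33.5 F [ 0.8 -0.3 -2.9] N 1 dist 33.7 w [ 0.3  0.8 -0.5]
travel [[3.07, -1.39, -0.01]] twist [[0.29, 0.81, -0.45]]
```

Request:
step_arm(travel=[[1.5,-0.7,0],[1.5,-0.7,0],[0,0,0]], twist=[[0.2,0.4,-0.2],[0.1,0.4,-0.2],[0,0,0]], gripper=[3,3,3])

```text
clock: 4.25
tool_pos: [622.4, -26.1, 151.5]
tool_rot: [0.0, 60.1, 6.1]
force: [-1.1, 0.1, -2.2]
finger_gap: 33.7
```

```bash
python3 -c "
from plan import *
go(*lanepose('medium',109,-4,25,dZ=3))
s,p,Rt=state(); print(tolane('medium',p).round(1))"; python3 snap.py d
```

```text
t 4.25 pos [622.4 -26.1 151.5] gap 33.7 F [-1.1  0.1 -2.2] N 1 dist 36.4 w [-0.1 -0.1  0. ]
travel [[3.63, 0.23, 0.1]] twist [[-0.12, -0.06, 0.05]]
[109.5  -6.3  63.9]
side tcp proj [246.4 204.3] [622.4 -26.1 151.5]
top tcp proj [332.6 153.2] [622.4 -26.1 151.5]
```

View pics/ztop_d.png

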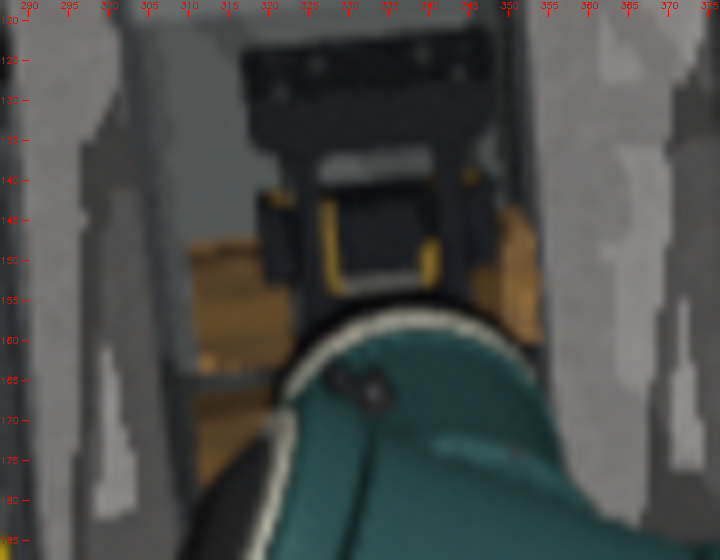

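View pics/zside_d.png

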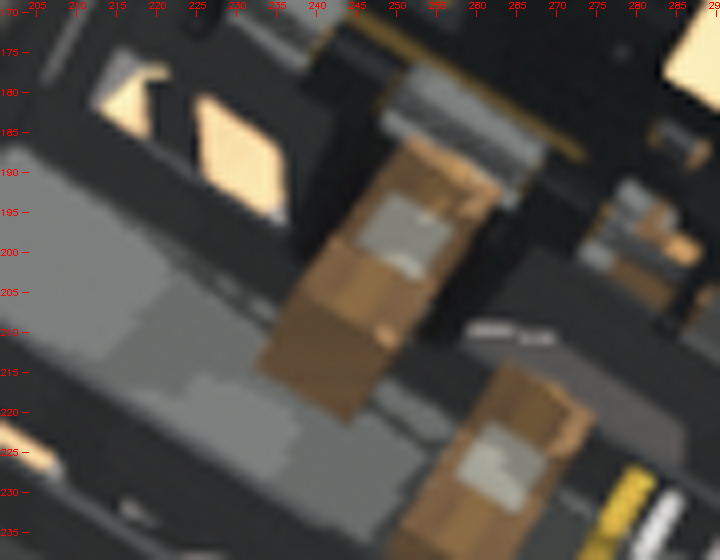

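Request:
step_arm(travel=[[1.8,0.4,0],[1.8,0,0],[0,0,0]], twist=[[0,0,0],[0,0,0],[0,0,0]], gripper=[3,3,3])

```text
clock: 4.65
tool_pos: [640.8, -20.7, 124.7]
tool_rot: [-0.0, 59.7, 5.9]
force: [0.4, -0.4, -2.0]
finger_gap: 34.2
```

```bash
cat > st.py <<'E'
import sys
from plan import *
n=sys.argv[1]; s,p,Rt=state(); T=lanepose(n,0,0,0)[1]
print("t",round(s["clock"],2),"lane",tolane(n,p).round(1),"F lane",T.inv().apply(s["force"]).round(1),"(tool x,y,z) tool F",Rt.inv().apply(s["force"]).round(1),"gap",round(s["finger_gap"],1),"w",(Rt.inv()*T).as_rotvec(degrees=True).round(1))
E
python3 st.py medium
```

```text
t 4.65 lane [112.5  -2.9  31.3] F lane [ 1.9 -0.4 -0.7] (tool x,y,z) tool F [ 1.9 -0.4 -0.7] gap 34.2 w [-0.2  0.3  0.1]
```

Request:
step_arm(travel=[[1.0,0.1,-0.2],[0.3,0,0]], twist=[[0,0,0],[0,0,0]], gripper=[3,3])

```text
clock: 4.85
tool_pos: [645.8, -19.2, 114.0]
tool_rot: [-0.1, 59.6, 5.9]
force: [-0.7, -0.2, -2.9]
finger_gap: 33.7
```

```bash
python3 st.py medium
```

```text
t 4.85 lane [111.6  -2.   19.4] F lane [ 2.1 -0.2 -2. ] (tool x,y,z) tool F [ 2.1 -0.2 -2.1] gap 33.7 w [-0.2  0.4  0.1]
```

Request:
step_arm(travel=[[0.3,0,0],[0.3,0,0]], twist=[[0,0,0],[0,0,0]], gripper=[3,3])

```text
clock: 5.05
tool_pos: [649.2, -19.0, 109.6]
tool_rot: [-0.1, 59.5, 5.8]
force: [0.3, 1.0, -3.0]
finger_gap: 33.8
```

```bash
python3 st.py medium
```

```text
t 5.05 lane [112.4  -2.1  13.9] F lane [ 2.8  1.  -1.2] (tool x,y,z) tool F [ 2.8  1.  -1.2] gap 33.8 w [-0.2  0.5  0.2]
```

Request:
step_arm(travel=[[0.2,0,0],[0.2,0,0]], twist=[[0,0.3,0],[0,0.2,0]], gripper=[3,3])

```text
clock: 5.25
tool_pos: [649.9, -18.9, 108.2]
tool_rot: [-0.1, 60.1, 6.0]
force: [-32.1, -5.4, 31.1]
finger_gap: 33.5
```

```bash
python3 st.py medium; python3 snap.py e
```

```text
t 5.25 lane [112.2  -2.1  12.3] F lane [-43.2  -2.  -12.6] (tool x,y,z) tool F [-43.1  -2.1 -12.7] gap 33.5 w [-0.1 -0.1  0.1]
side tcp proj [236.3 219.2] [649.9 -18.9 108.2]
top tcp proj [329.6 147.4] [649.9 -18.9 108.2]
```

View pics/zside_e.png

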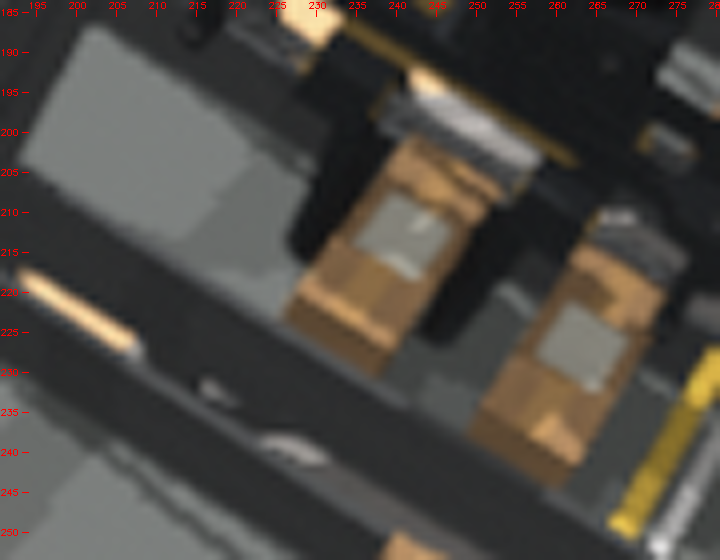

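Request:
step_arm(travel=[[-0.1,0,0],[0,0,0],[0,0,0]], twist=[[0,0,0],[0,0,0],[0,0,0]], gripper=[3,4.3,4.3])

```text
clock: 5.65
tool_pos: [650.8, -19.5, 112.1]
tool_rot: [-0.2, 59.9, 5.8]
force: [0.4, -0.1, -0.2]
finger_gap: 42.9
```

```bash
python3 st.py medium
```

```text
t 5.65 lane [114.9  -2.8  15.3] F lane [ 0.3 -0.1  0.2] (tool x,y,z) tool F [ 0.3 -0.1  0.2] gap 42.9 w [-0.1  0.1  0.2]
```

Request:
step_arm(travel=[[-2,0,0],[-3,0,0]], twist=[[0,0,0],[0,0,0]], gripper=[4.3,4.3])

```text
clock: 5.85
tool_pos: [625.3, -21.8, 153.0]
tool_rot: [-0.1, 60.1, 5.9]
force: [0.3, -0.9, -0.1]
finger_gap: 43.2
```

```bash
python3 st.py medium; python3 -c "
from plan import *
print(state()[0]['joint_pos'].round(1))
go(*lanepose('medium',152,-1,72,dZ=0,turn=-90))
go(*lanepose('medium',152,-1,72,dZ=0,turn=90))"
```

```text
t 5.85 lane [113.2  -2.4  63.5] F lane [ 0.2 -0.9  0.1] (tool x,y,z) tool F [ 0.2 -0.9  0.1] gap 43.2 w [-0.1 -0.1  0.1]
[ -8.   -1.4 125.1  14.9  27.9 -25.4]
t 5.85 pos [625.3 -21.8 153. ] gap 43.2 F [ 0.3 -0.9 -0.1] N 12 dist 39.8 w [-90.1  -0.2  -0. ]
travel [[-0.07, 0.01, 0.32], [-0.07, -0.03, 0.32], [-0.07, -0.07, 0.32], [-0.07, -0.11, 0.3], [-0.07, -0.15, 0.29]] twist [[-7.51, -0.02, -0.0], [-7.51, -0.02, -0.0], [-7.51, -0.02, -0.0], [-7.51, -0.02, -0.0], [-7.51, -0.02, -0.0]]
travel [[-0.07, -0.19, 0.26], [-0.07, -0.22, 0.24], [-0.07, -0.25, 0.21], [-0.07, -0.27, 0.17], [-0.07, -0.29, 0.13]] twist [[-7.51, -0.02, -0.0], [-7.51, -0.02, -0.0], [-7.51, -0.02, -0.0], [-7.51, -0.02, -0.0], [-7.51, -0.02, -0.0]]
travel [[-0.07, -0.31, 0.09], [-0.07, -0.32, 0.05]] twist [[-7.51, -0.02, -0.0], [-7.51, -0.02, -0.0]]
t 5.85 pos [625.3 -21.8 153. ] gap 43.2 F [ 0.3 -0.9 -0.1] N 12 dist 39.8 w [89.9 -0.   0.2]
travel [[-0.07, 0.01, 0.32], [-0.07, 0.05, 0.32], [-0.07, 0.1, 0.31], [-0.07, 0.13, 0.29], [-0.07, 0.17, 0.27]] twist [[7.49, -0.0, 0.02], [7.49, -0.0, 0.02], [7.49, -0.0, 0.02], [7.49, -0.0, 0.02], [7.49, -0.0, 0.02]]
travel [[-0.07, 0.21, 0.25], [-0.07, 0.24, 0.22], [-0.07, 0.26, 0.19], [-0.07, 0.29, 0.15], [-0.07, 0.3, 0.11]] twist [[7.49, -0.0, 0.02], [7.49, -0.0, 0.02], [7.49, -0.0, 0.02], [7.49, -0.0, 0.02], [7.49, -0.0, 0.02]]
travel [[-0.07, 0.32, 0.07], [-0.07, 0.32, 0.03]] twist [[7.49, -0.0, 0.02], [7.49, -0.0, 0.02]]
```

Request:
step_arm(travel=[[-0.1,0,0],[-0.1,0,0],[0,0.1,0],[0,0.1,0],[0,0.1,0]], twist=[[8,0,0],[8,0,0],[8,0,0],[8,0,0],[8,0,0]], gripper=[0,0,0,0,0])

```text
clock: 6.35
tool_pos: [630.8, -20.0, 164.9]
tool_rot: [41.0, 59.2, 5.5]
force: [0.5, -0.8, -0.5]
finger_gap: 5.0
```

Request:
step_arm(travel=[[0,0.5,0.5],[0,0.5,0.5],[0,0.6,0.4],[0,0.7,0.3],[0,0.7,0.2]], twist=[[8,0,0],[8,0,0],[8,0,0],[8,0,0],[8,0,0]], gripper=[0,0,0,0,0])

```text
clock: 6.85
tool_pos: [665.5, -16.9, 186.2]
tool_rot: [82.6, 58.9, 5.4]
force: [-0.2, 0.2, 0.8]
finger_gap: 0.4
```

```bash
python3 st.py medium; python3 -c "
from plan import *
print(state()[0]['joint_pos'].round(1))
go(*lanepose('medium',152,-1,50,dZ=0,turn=90))"; python3 snap.py f
```

```text
t 6.85 lane [164.9  -1.8  72.1] F lane [-0.8  0.2  0.2] (tool x,y,z) tool F [-0.8  0.2 -0.1] gap 0.4 w [-83.3   1.2  -0.5]
[ -6.8   0.3 120.   12.6  29.8  61.2]
t 6.85 pos [665.5 -16.9 186.2] gap 0.4 F [-0.2  0.2  0.8] N 1 dist 25.6 w [ 6.7  0.5 -1.1]
travel [[2.18, -1.31, -0.25]] twist [[6.7, 0.48, -1.09]]
side tcp proj [227.7 190.6] [665.5 -16.9 186.2]
top tcp proj [329.1 131.7] [665.5 -16.9 186.2]
```

View pics/zside_f.png

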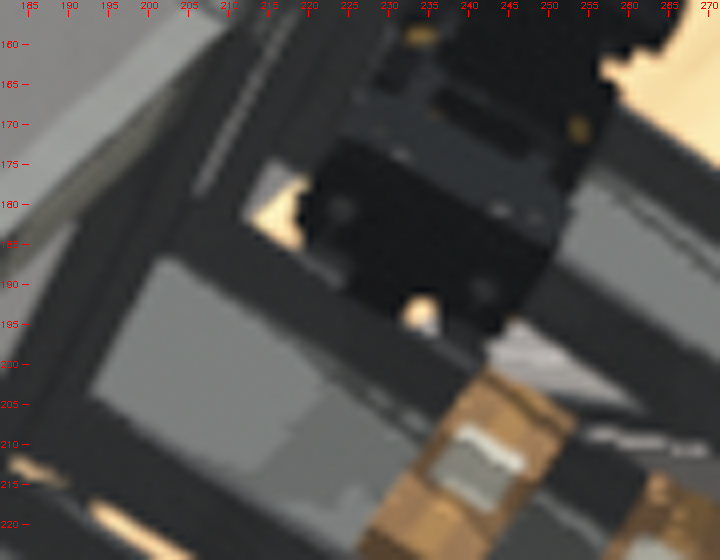

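View pics/ztop_f.png

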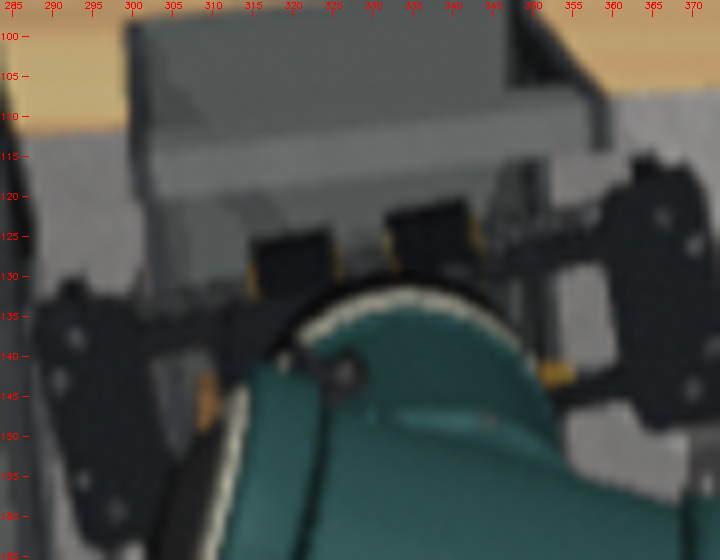

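Request:
step_arm(travel=[[1.5,-1.3,-0.2],[2.0,0,0],[0,0,0]], twist=[[6.5,0.5,-1],[0,0,0],[0,0,0]], gripper=[0,0,0])

```text
clock: 7.25
tool_pos: [674.4, -16.0, 151.2]
tool_rot: [89.0, 59.6, 6.1]
force: [-1.8, 0.4, -0.3]
finger_gap: 0.2
```

```bash
python3 st.py medium; python3 -c "
from plan import *
go(*lanepose('medium',150,-1,14,dZ=0,turn=90))"
```

```text
t 7.25 lane [155.1  -1.9  37.3] F lane [-0.6  0.6 -1.6] (tool x,y,z) tool F [-0.6 -1.6 -0.6] gap 0.2 w [-89.    0.3  -0.3]
t 7.25 pos [674.4 -16.  151.2] gap 0.2 F [-1.8  0.4 -0.3] N 1 dist 23.9 w [ 1.   0.  -0.4]
travel [[2.32, -0.52, -0.1]] twist [[0.97, 0.03, -0.38]]
```

Request:
step_arm(travel=[[1.3,-0.4,-0.1],[0.9,0,0],[0,0,0]], twist=[[1,0,-0.4],[0,0,0],[0,0,0]], gripper=[0,0,0])

```text
clock: 7.55
tool_pos: [682.2, -14.2, 129.4]
tool_rot: [89.8, 60.0, 6.1]
force: [-0.2, -0.5, 0.3]
finger_gap: 0.4
```

```bash
python3 st.py medium; python3 snap.py g
```

```text
t 7.55 lane [151.1  -0.9  14.4] F lane [-0.4 -0.5 -0.1] (tool x,y,z) tool F [-0.4 -0.1  0.5] gap 0.4 w [-89.8   0.    0. ]
side tcp proj [223.  210.5] [682.2 -14.2 129.4]
top tcp proj [327.9 132.6] [682.2 -14.2 129.4]
```

View pics/zside_g.png

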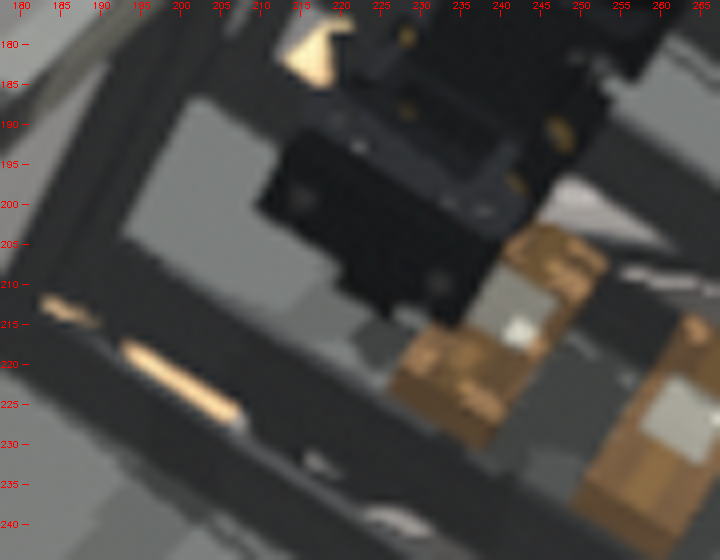

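Request:
step_arm(travel=[[0,-0.6,0],[0,-0.4,0],[0,-0.3,0],[0,-0.3,0],[0,-0.3,0]], twist=[[0,0,0],[0,0,0],[0,0,0],[0,0,0],[0,0,0]], gripper=[0,0,0,0,0])

```text
clock: 8.15
tool_pos: [665.8, -16.4, 122.8]
tool_rot: [89.6, 59.7, 6.0]
force: [0.3, 0.4, -0.1]
finger_gap: 0.7
```

```bash
python3 st.py medium
```

```text
t 8.15 lane [133.5  -1.3  16.9] F lane [0.2 0.3 0.2] (tool x,y,z) tool F [ 0.2  0.2 -0.3] gap 0.7 w [-89.8   0.3  -0.1]
```

Request:
step_arm(travel=[[0.1,-0.3,0],[0.1,-0.3,0],[0.1,-0.3,0],[0.1,-0.3,0],[0.1,-0.3,0]], twist=[[0,0.2,0],[0,0,0],[0,0,0],[0,0,0],[0,0,0]], gripper=[0,0,0,0,0])

```text
clock: 8.65
tool_pos: [657.1, -18.2, 113.1]
tool_rot: [89.8, 59.4, 6.2]
force: [1.0, 0.7, 2.3]
finger_gap: 0.2
```

```bash
python3 st.py medium; python3 snap.py i side
```

```text
t 8.65 lane [120.9  -2.1  13. ] F lane [-1.5  0.5  2.1] (tool x,y,z) tool F [-1.4  2.1 -0.5] gap 0.2 w [-89.8   0.5  -0.5]
side tcp proj [233.4 217.1] [657.1 -18.2 113.1]
```

View pics/zside_i.png

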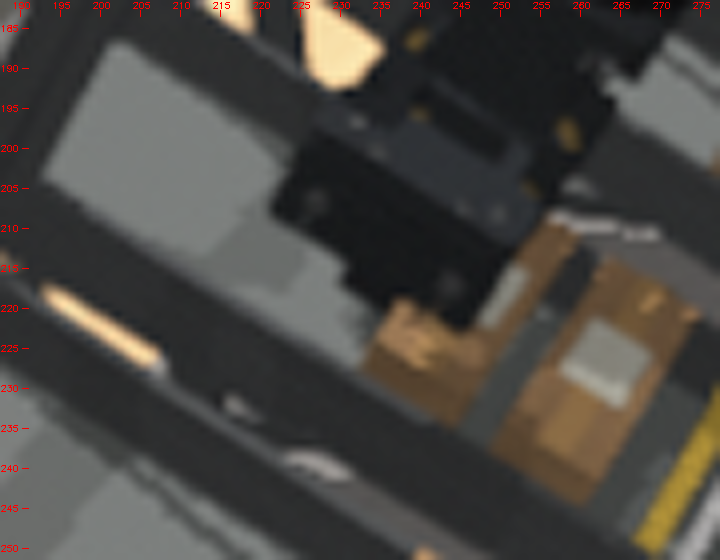

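Request:
step_arm(travel=[[0.1,-0.3,0],[0,-0.3,0],[0.1,-0.3,0],[0,-0.2,0],[0.1,-0.2,0]], twist=[[0,0.2,0],[0,0.2,0],[0,0,0],[0,0,0],[0,0,0]], gripper=[0,0,0,0,0])

```text
clock: 9.2
tool_pos: [646.3, -19.4, 102.6]
tool_rot: [90.6, 59.4, 7.1]
force: [1.3, 0.3, 2.8]
finger_gap: 0.1
```

```bash
python3 st.py medium
```

```text
t 9.2 lane [106.3  -2.2   9.3] F lane [-1.7  0.2  2.6] (tool x,y,z) tool F [-1.7  2.6 -0.2] gap 0.1 w [-89.8   0.1  -0.8]
```

Request:
step_arm(travel=[[0,-0.2,0],[0,-0.2,0],[0,-0.2,0],[0,-0.2,0],[0,-0.2,0]], twist=[[0,0.2,-0.4],[0,0.1,-0.4],[0,0,0],[0,0,0],[0,0,0]], gripper=[0,0,0,0,0])

```text
clock: 9.7
tool_pos: [636.7, -20.3, 96.7]
tool_rot: [91.2, 60.3, 7.8]
force: [1.0, -0.4, 1.2]
finger_gap: 0.6
```

```bash
python3 st.py medium;python3 snap.py j side
```

```text
t 9.7 lane [95.  -2.1  9. ] F lane [-0.5 -0.5  1.4] (tool x,y,z) tool F [-0.6  1.4  0.5] gap 0.6 w [-89.8  -0.9  -0.4]
side tcp proj [241.6 223.8] [636.7 -20.3  96.7]
```

View pics/zside_j.png

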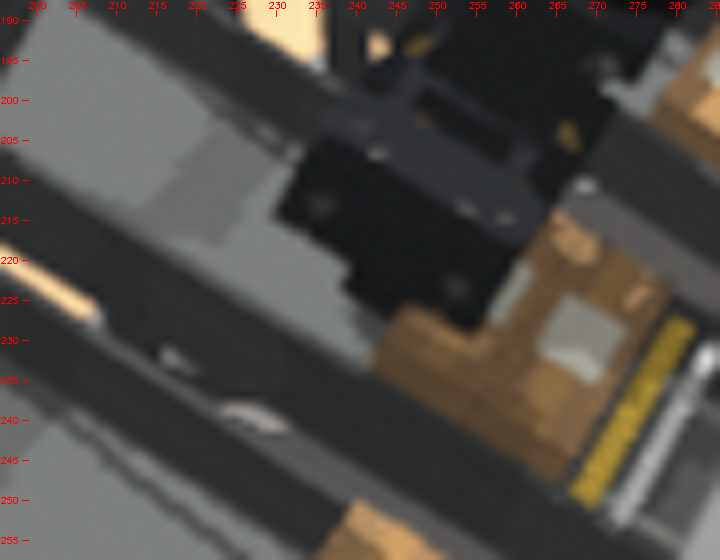

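```bash
cat > st90.py <<'E'
import sys
from plan import *
n=sys.argv[1]; s,p,Rt=state(); T=lanepose(n,0,0,0,turn=90)[1]
print("t",round(s["clock"],2),"lane",tolane(n,p).round(1),"Fx_lane",T.inv().apply(s["force"]).round(1)[1],"tool F",Rt.inv().apply(s["force"]).round(1),"twist to fix",(Rt.inv()*T).as_rotvec(degrees=True).round(1))
E
python3 st90.py medium
```

```text
t 9.75 lane [94.4 -2.   8.9] Fx_lane 0.2 tool F [-1.2  0.2  0.1] twist to fix [ 0.2 -0.8  0.4]
```

Request:
step_arm(travel=[[0,-0.15,0],[0,-0.1,0],[0,-0.1,0]], twist=[[0,-0.4,0.2],[0,-0.4,0.2],[0,0,0]], gripper=[0,0,0])

```text
clock: 10.05
tool_pos: [632.7, -20.7, 94.2]
tool_rot: [89.7, 60.0, 6.1]
force: [1.3, -0.2, 1.1]
finger_gap: 0.5
```

```bash
python3 st90.py medium
```

```text
t 10.05 lane [90.2 -2.1  8.9] Fx_lane 1.6 tool F [-0.3  1.6  0.3] twist to fix [ 0.2  0.1 -0. ]
```

Request:
step_arm(travel=[[0,-0.1,0],[0,-0.1,0]], twist=[[0,0,0],[0,0,0]], gripper=[0,0])

```text
clock: 10.25
tool_pos: [630.9, -20.6, 93.2]
tool_rot: [89.7, 59.9, 6.1]
force: [2.3, 0.3, 0.4]
finger_gap: 0.3
```

Request:
step_arm(travel=[[0,-0.1,0],[0,-0.1,0]], twist=[[0,0,0],[0,0,0]], gripper=[0,0])

```text
clock: 10.45
tool_pos: [629.5, -20.8, 92.4]
tool_rot: [89.7, 59.9, 6.1]
force: [1.6, 1.1, -0.1]
finger_gap: 0.4
```

```bash
python3 st90.py medium; python3 snap.py k side
```

```text
t 10.45 lane [86.6 -1.8  8.9] Fx_lane 1.4 tool F [ 1.   1.4 -1. ] twist to fix [ 0.2  0.1 -0.1]
side tcp proj [244.4 225.7] [629.5 -20.8  92.4]
```

View pics/zside_k.png

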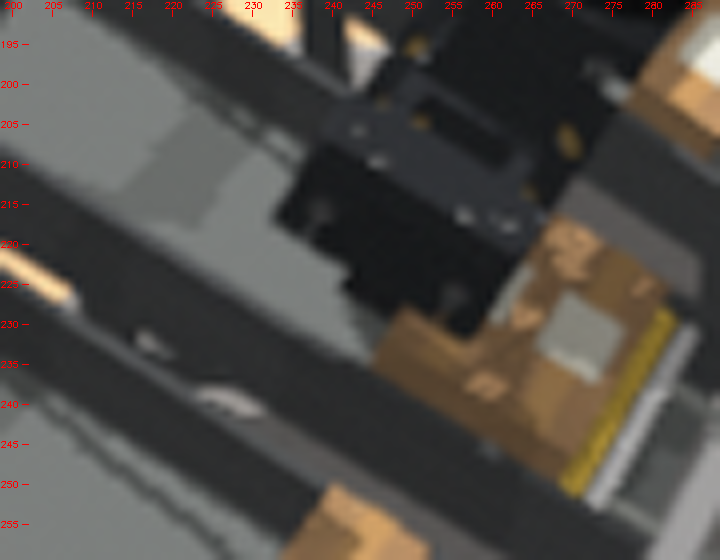

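Request:
step_arm(travel=[[0,-0.1,0],[0,-0.1,0]], twist=[[0,0,0],[0,0,0]], gripper=[0,0])

```text
clock: 10.7
tool_pos: [628.6, -21.0, 92.0]
tool_rot: [89.6, 59.8, 6.0]
force: [3.4, 1.9, 0.3]
finger_gap: 0.2
```

Request:
step_arm(travel=[[0,-0.1,0]], twist=[[0,0,0]], gripper=[0])

```text
clock: 10.8
tool_pos: [628.5, -21.1, 92.2]
tool_rot: [89.6, 59.7, 6.0]
force: [5.8, 3.1, 0.3]
finger_gap: 0.9
```

Request:
step_arm(travel=[[0,-0.1,0]], twist=[[0,0,0]], gripper=[0])

```text
clock: 10.9
tool_pos: [628.4, -21.1, 92.4]
tool_rot: [89.6, 59.6, 6.0]
force: [4.3, 2.2, 0.8]
finger_gap: 0.1
```

```bash
python3 st90.py medium; python3 snap.py l side
```

```text
t 10.9 lane [85.6 -2.   9.5] Fx_lane 4.3 tool F [ 1.6  4.3 -1.7] twist to fix [ 0.2  0.1 -0.4]
side tcp proj [244.9 225.7] [628.4 -21.1  92.4]
```

View pics/zside_l.png

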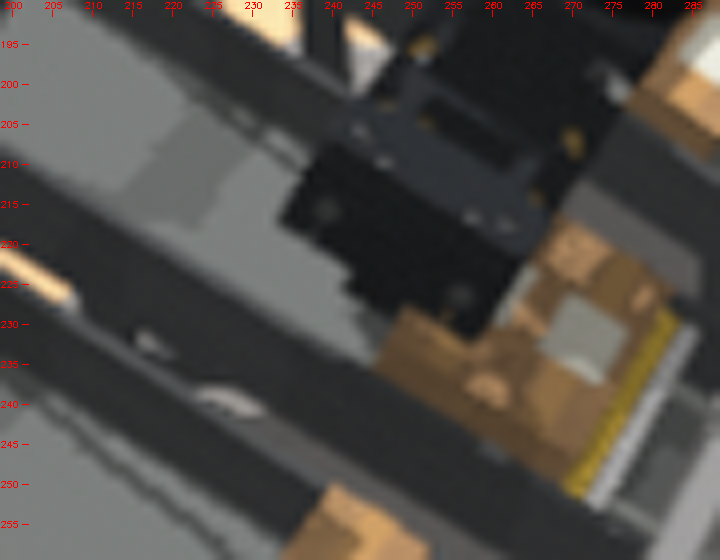

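Request:
step_arm(travel=[[0.05,-0.2,0]], twist=[[0,0,0]], gripper=[0])

```text
clock: 11.05
tool_pos: [628.4, -21.2, 92.4]
tool_rot: [89.5, 59.4, 5.9]
force: [6.1, 4.4, 2.5]
finger_gap: 0.3
```

Request:
step_arm(travel=[[0.05,-0.2,0]], twist=[[0,0,0]], gripper=[0])

```text
clock: 11.15
tool_pos: [628.5, -21.3, 92.4]
tool_rot: [89.5, 59.2, 5.8]
force: [5.5, 4.4, 1.3]
finger_gap: 0.6
```

```bash
python3 st90.py medium
```

```text
t 11.15 lane [85.7 -2.1  9.5] Fx_lane 5.8 tool F [ 1.9  5.8 -3.7] twist to fix [ 0.2  0.2 -0.8]
```

Request:
step_arm(travel=[[0,0.1,0],[0,0.1,0],[0,0.3,0],[0,0.8,0]], twist=[[0,0,0],[0,0,0],[0,0,0],[0,0,0]], gripper=[0,0,0,0])

```text
clock: 11.55
tool_pos: [635.7, -19.5, 95.7]
tool_rot: [89.7, 59.7, 6.1]
force: [-0.0, -0.5, 1.3]
finger_gap: 0.2
```

Request:
step_arm(travel=[[-3,0,0],[-4,-1,0],[-4,-3,0]], twist=[[-8,0,0],[-8,0,0],[-8,0,0]], gripper=[0,3,6])

```text
clock: 11.85
tool_pos: [549.4, -38.9, 170.4]
tool_rot: [65.0, 60.1, 6.3]
force: [0.6, -1.5, 0.4]
finger_gap: 14.5
```

```bash
python3 st90.py medium; python3 snap.py m side
python3 - <<'E'
from h import *
s=cv2.imread("pics/side_m.png"); crop(s,215,180,100,90,7,"pics/zm.png",5)
E
```

```text
t 11.85 lane [ 55.  -11.2 117.3] Fx_lane 0.6 tool F [-0.1 -0.1  1.6] twist to fix [25.1 -0.1  0.1]
side tcp proj [275.5 199.8] [549.4 -38.9 170.4]
```

View pics/zm.png

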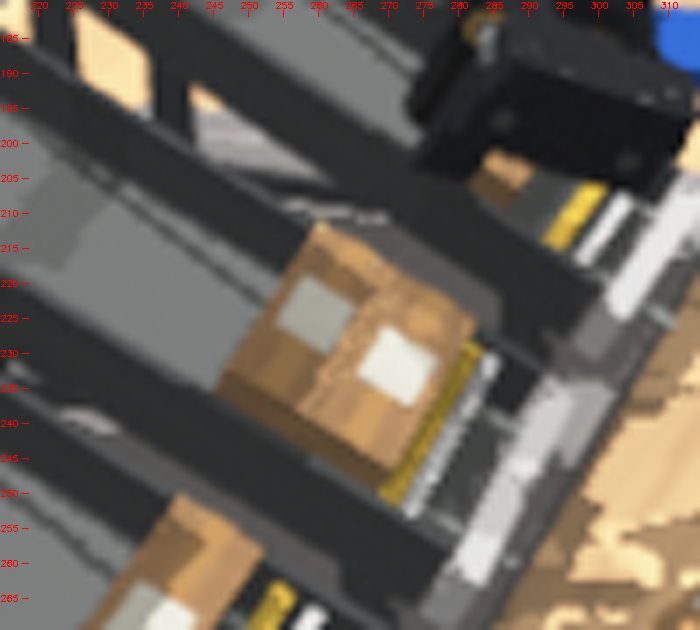

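```bash
python3 -c "
from plan import *
print(state()[0]['joint_pos'].round(1))
go([424.5,-5,90],down(-12.1))"
```

```text
[-12.5 -12.4 132.4  17.3  32.6  33.4]
t 11.9 pos [544.6 -39.4 172.5] gap 18.3 F [-2.8  1.4  0. ] N 7 dist 149.8 w [-45.   23.1 -20.3]
travel [[0.2, -1.53, -1.48], [0.36, -1.34, -1.63], [0.52, -1.13, -1.74], [0.67, -0.9, -1.82], [0.82, -0.66, -1.86]] twist [[-6.44, 3.3, -2.9], [-6.44, 3.3, -2.9], [-6.44, 3.3, -2.9], [-6.44, 3.3, -2.9], [-6.44, 3.3, -2.9]]
travel [[0.95, -0.4, -1.87], [1.07, -0.14, -1.84]] twist [[-6.44, 3.3, -2.9], [-6.44, 3.3, -2.9]]
```

Request:
step_arm(travel=[[0.2,-1.5,-1.5],[0.4,-1.3,-1.6],[0.5,-1.1,-1.7],[0.7,-0.9,-1.8],[0.8,-0.7,-1.9]], twist=[[-6.4,3.3,-2.9],[-6.4,3.3,-2.9],[-6.4,3.3,-2.9],[-6.4,3.3,-2.9],[-6.4,3.3,-2.9]], gripper=[6,6,6,6,6])

```text
clock: 12.4
tool_pos: [457.5, -18.5, 119.0]
tool_rot: [44.4, 81.5, 20.1]
force: [0.1, 0.5, -0.3]
finger_gap: 57.8
```

```bash
python3 -c "
from plan import *
go([424.5,-5,80],down(-12.1))"
```

```text
t 12.4 pos [457.5 -18.5 119. ] gap 57.8 F [ 0.1  0.5 -0.3] N 2 dist 52.8 w [-12.2   6.7  -5.3]
travel [[1.73, -0.26, -1.98], [1.85, 0.03, -1.88]] twist [[-6.09, 3.35, -2.65], [-6.09, 3.35, -2.65]]
```

Request:
step_arm(travel=[[1.7,-0.2,-2.0],[1.8,0,-1.9],[0,0,0]], twist=[[-6.1,3.3,-2.7],[-6.1,3.3,-2.6],[0,0,0]], gripper=[6,6,6])

```text
clock: 12.7
tool_pos: [422.9, -5.1, 79.7]
tool_rot: [-125.0, 89.5, -136.6]
force: [-1.1, -0.2, -0.0]
finger_gap: 59.9
```

```bash
python3 -c "
from plan import *
go([424.5,-5,5],down(-12.1))"; python3 snap.py n
```

```text
t 12.7 pos [422.9  -5.1  79.7] gap 59.9 F [-1.1 -0.2 -0. ] N 2 dist 74.7 w [ 0.5 -0.3  0.4]
travel [[3.74, 0.04, 0.1], [3.74, 0.03, 0.09]] twist [[0.25, -0.13, 0.19], [0.25, -0.13, 0.19]]
side tcp proj [320.2 248.1] [422.9  -5.1  79.7]
top tcp proj [323.6 235.8] [422.9  -5.1  79.7]
```

View pics/zside_n.png

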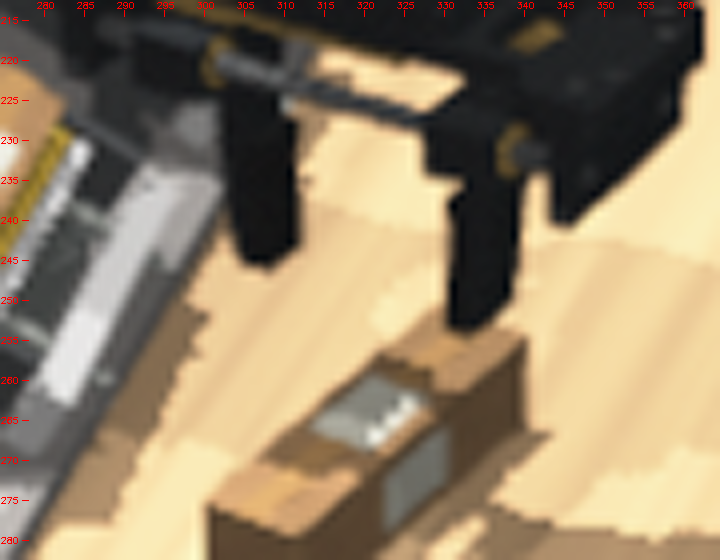

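Request:
step_arm(travel=[[4,0,0.1],[3,0,0.1],[0,0,0]], twist=[[0.2,0,0],[0.2,0,0],[0,0,0]], gripper=[6,6,6])

```text
clock: 13.1
tool_pos: [435.3, -8.1, 15.8]
tool_rot: [-2.7, 89.0, -15.4]
force: [-0.7, -0.7, -0.7]
finger_gap: 59.9
```

```bash
python3 -c "
from plan import *
go([424.5,-5,6],down(-12.1))"
```

```text
t 13.1 pos [435.3  -8.1  15.8] gap 59.9 F [-0.7 -0.7 -0.7] N 1 dist 14.8 w [-0.6  1.   0.1]
travel [[0.95, 0.06, -1.14]] twist [[-0.6, 1.04, 0.06]]
```

Request:
step_arm(travel=[[0.9,0.1,-1.1],[0,0,0]], twist=[[-0.5,1,0],[0,0,0]], gripper=[6,5])

```text
clock: 13.3
tool_pos: [426.3, -5.4, 8.5]
tool_rot: [1.1, 89.8, -11.3]
force: [-1.0, 0.1, 0.2]
finger_gap: 54.0
```

Request:
step_arm(travel=[[0,0,0],[0,0,0],[0,0,0]], twist=[[0,0,0],[0,0,0],[0,0,0]], gripper=[3,3,3])

```text
clock: 13.6
tool_pos: [428.6, -5.8, 11.5]
tool_rot: [6.9, 89.5, -5.5]
force: [-0.4, -0.2, -2.1]
finger_gap: 33.6
```

```bash
python3 -c "
from plan import *
go([424.5,-5,6],down(-12.1))"
```

```text
t 13.6 pos [428.6  -5.8  11.5] gap 33.6 F [-0.4 -0.2 -2.1] N 1 dist 6.9 w [-0.3  0.5 -0.1]
travel [[0.55, -0.01, -0.42]] twist [[-0.33, 0.5, -0.06]]
```

Request:
step_arm(travel=[[-4,0,0],[-4.5,0,0],[-4.5,1,0],[-2,3,0],[0,3,0]], twist=[[0,0,0],[0,0,0],[0,0,0],[-2,-4,0],[-2,-4,0]], gripper=[3,3,3,3,3])

```text
clock: 14.1
tool_pos: [441.8, 62.6, 167.5]
tool_rot: [-1.2, 81.4, -9.9]
force: [0.4, 0.4, -3.1]
finger_gap: 33.9
```

```bash
python3 -c "
from plan import *
print(state()[0]['joint_pos'].round(1))
go(*lanepose('long',108,0,95,dZ=3))"
```

```text
[  6.7 -12.6 128.4  -3.   56.   16.9]
t 14.1 pos [441.8  62.6 167.5] gap 33.9 F [ 0.4  0.4 -3.1] N 4 dist 177.9 w [-12.  -21.4   4.4]
travel [[0.15, 3.03, 3.25], [0.51, 2.85, 3.38], [0.89, 2.66, 3.46], [1.26, 2.45, 3.49]] twist [[-3.0, -5.34, 1.1], [-3.0, -5.34, 1.1], [-3.0, -5.34, 1.1], [-3.0, -5.34, 1.1]]
```

Request:
step_arm(travel=[[0.1,3.0,3.2],[0.5,2.9,3.4],[0.9,2.7,3.4],[1.2,2.4,3.4],[0,0,0]], twist=[[-3,-5.3,1.1],[-3,-5.3,1.1],[-3,-5.3,1.1],[-3,-5.3,1.1],[0,0,0]], gripper=[3,3,3,3,3])

```text
clock: 14.6
tool_pos: [588.6, 172.0, 186.9]
tool_rot: [0.2, 58.9, 5.0]
force: [-1.0, -0.9, -2.7]
finger_gap: 34.0
```

```bash
python3 st.py long; python3 -c "
from plan import *
go(*lanepose('long',108,-1,60,dZ=3))"
```

```text
t 14.6 lane [113.5   9.3 102.5] F lane [ 1.8 -0.8 -2.3] (tool x,y,z) tool F [ 1.7 -0.8 -2.3] gap 34.0 w [ 0.7  1.1 -0.5]
t 14.6 pos [588.6 172.  186.9] gap 34.0 F [-1.  -0.9 -2.7] N 1 dist 41.4 w [ 0.7  1.1 -0.5]
travel [[3.97, -1.06, -0.48]] twist [[0.69, 1.08, -0.51]]
```

Request:
step_arm(travel=[[1.9,-0.5,-0.2],[1.9,-0.5,-0.2],[0,0,0]], twist=[[0.3,0.5,-0.3],[0.3,0.5,-0.2],[0,0,0]], gripper=[3,3,3])

```text
clock: 14.9
tool_pos: [603.5, 163.8, 150.5]
tool_rot: [-0.2, 60.2, 3.9]
force: [-0.2, 0.2, -2.9]
finger_gap: 33.8
```

```bash
python3 st.py long; python3 snap.py p; python3 - <<'E'
from plan import *
s,p,Rt=state()
import subprocess
subprocess.run(["python3","held.py","long","p","0","5.5",str(list(p)),str(list(s["tool_rot"]))])
E
```

```text
t 14.9 lane [107.7  -0.   63.8] F lane [ 2.4  0.2 -1.6] (tool x,y,z) tool F [ 2.4  0.2 -1.6] gap 33.8 w [ 0.1 -0.2  0. ]
side tcp proj [216.6 244.9] [603.5 163.8 150.5]
top tcp proj [256.2 160.3] [603.5 163.8 150.5]
```

View pics/hside_p.png

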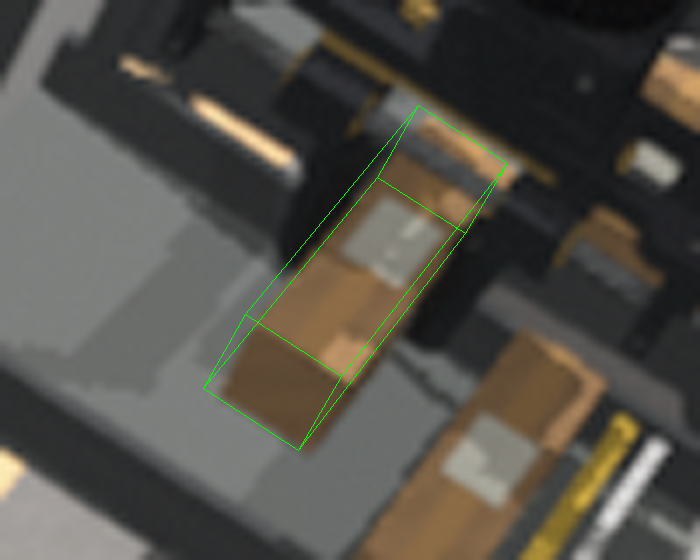

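View pics/htop_p.png

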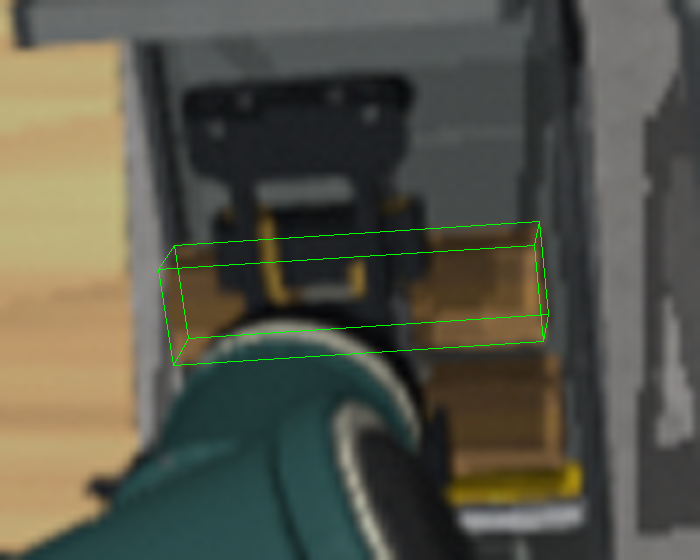

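View pics/ztop_p.png

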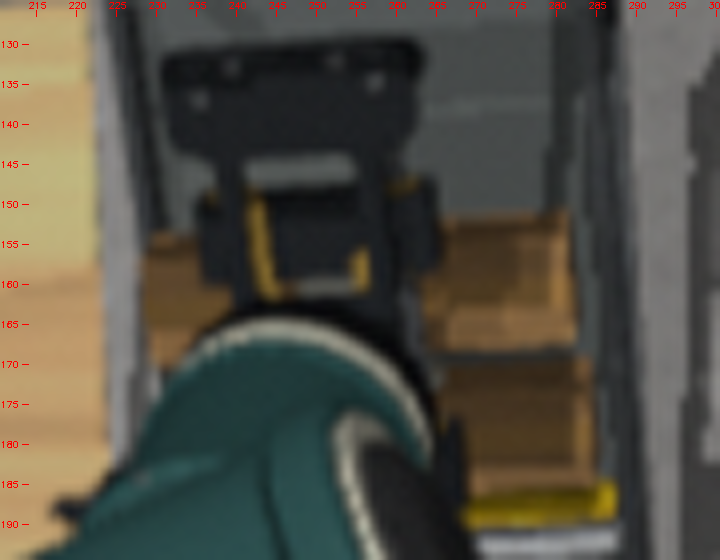

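Request:
step_arm(travel=[[1.8,-0.3,0],[1.8,0,-0.1],[0,0,0]], twist=[[0,0,0],[0,0,0],[0,0,0]], gripper=[3,3,3])

```text
clock: 15.3
tool_pos: [622.7, 162.6, 124.9]
tool_rot: [0.0, 59.7, 4.1]
force: [-1.1, -0.9, -2.5]
finger_gap: 33.8
```

```bash
python3 st.py long; python3 snap.py q
```

```text
t 15.3 lane [111.3  -2.5  32.1] F lane [ 1.6 -0.8 -2.2] (tool x,y,z) tool F [ 1.6 -0.8 -2.2] gap 33.8 w [ 0.1  0.3 -0.1]
side tcp proj [210.2 252.9] [622.7 162.6 124.9]
top tcp proj [258.3 155.6] [622.7 162.6 124.9]
```

View pics/ztop_q.png

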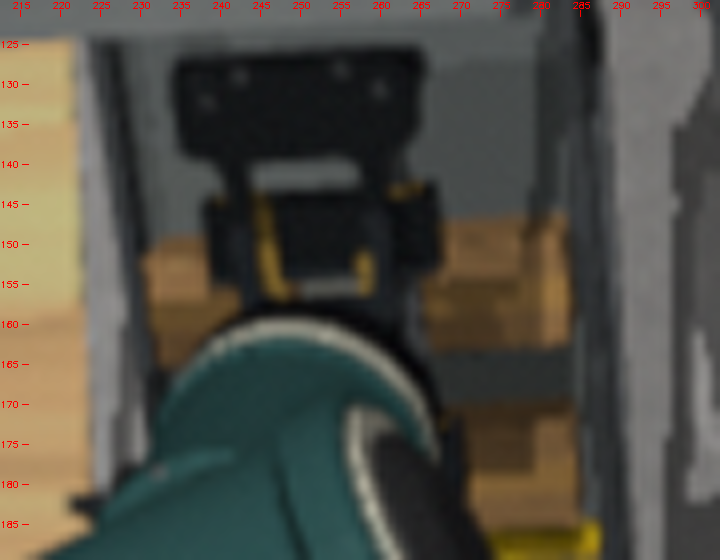

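View pics/zside_q.png

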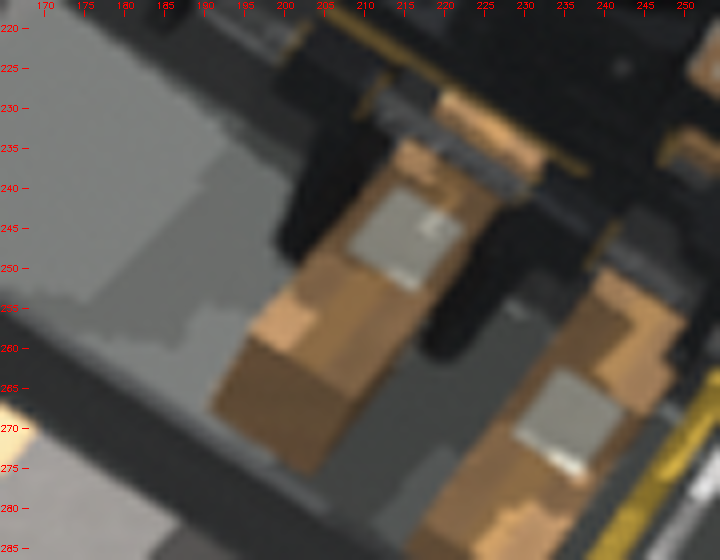

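Request:
step_arm(travel=[[1.1,0,-0.2],[0.2,0,0]], twist=[[0,0.2,0],[0,0,0]], gripper=[3,3])

```text
clock: 15.6
tool_pos: [629.2, 163.8, 117.0]
tool_rot: [0.2, 59.6, 4.3]
force: [0.1, -0.1, -2.3]
finger_gap: 33.8
```

```bash
python3 st.py long
```

```text
t 15.6 lane [113.1  -1.7  22. ] F lane [ 2.  -0.1 -1.1] (tool x,y,z) tool F [ 2.  -0.1 -1.1] gap 33.8 w [ 0.   0.4 -0.2]
```

Request:
step_arm(travel=[[0.4,0,-0.2],[0.1,0,0]], twist=[[0,0.3,-0.2],[0,0,0]], gripper=[3,3])

```text
clock: 15.8
tool_pos: [630.3, 164.1, 112.1]
tool_rot: [-0.1, 59.8, 3.9]
force: [-0.0, -0.8, -2.1]
finger_gap: 33.6
```

Request:
step_arm(travel=[[0.15,0,0]], twist=[[0,0,0]], gripper=[3])

```text
clock: 15.9
tool_pos: [631.3, 164.3, 110.9]
tool_rot: [-0.1, 59.8, 3.9]
force: [0.5, 1.1, -1.6]
finger_gap: 33.9
```

```bash
python3 st.py long
```

```text
t 15.9 lane [111.9  -1.5  15.7] F lane [ 1.7  1.1 -0.3] (tool x,y,z) tool F [ 1.7  1.1 -0.3] gap 33.9 w [0.1 0.2 0. ]
```

Request:
step_arm(travel=[[0.1,0,0]], twist=[[0,0,0]], gripper=[3])

```text
clock: 16.0
tool_pos: [631.7, 164.3, 109.9]
tool_rot: [-0.1, 59.8, 3.9]
force: [-0.1, -0.6, -2.5]
finger_gap: 33.6
```

Request:
step_arm(travel=[[0.1,0,0]], twist=[[0,0,0]], gripper=[3])

```text
clock: 16.1
tool_pos: [632.4, 164.4, 109.1]
tool_rot: [-0.1, 59.8, 3.9]
force: [-0.2, 0.0, -2.0]
finger_gap: 33.6
```

```bash
python3 st.py long
```

```text
t 16.1 lane [111.9  -1.4  13.5] F lane [ 1.6  0.  -1.1] (tool x,y,z) tool F [ 1.6  0.  -1.1] gap 33.6 w [0.1 0.2 0. ]
```

Request:
step_arm(travel=[[0.1,0,0]], twist=[[0,0,0]], gripper=[3])

```text
clock: 16.2
tool_pos: [632.9, 164.4, 108.1]
tool_rot: [-0.1, 59.8, 3.9]
force: [-5.8, -0.3, 4.6]
finger_gap: 34.1
```

Request:
step_arm(travel=[[0.1,0,0]], twist=[[0,0,0]], gripper=[3])

```text
clock: 16.3
tool_pos: [632.9, 164.4, 108.1]
tool_rot: [-0.2, 59.8, 3.8]
force: [-17.6, -1.1, 14.9]
finger_gap: 33.9
```

```bash
python3 st.py long
```

```text
t 16.3 lane [111.9  -1.4  12.4] F lane [-21.8   0.1  -7.8] (tool x,y,z) tool F [-21.8   0.1  -7.8] gap 33.9 w [0.  0.2 0.1]
```

Request:
step_arm(travel=[[-0.05,0,0],[0,0,0],[0,0,0]], twist=[[0,0,0],[0,0,0],[0,0,0]], gripper=[3,4.3,4.3])

```text
clock: 16.6
tool_pos: [634.0, 164.9, 110.6]
tool_rot: [-0.1, 59.6, 4.0]
force: [0.4, -0.4, 1.0]
finger_gap: 43.2
```

Request:
step_arm(travel=[[-2,0,0],[-3,0,0],[-0.1,0,0],[0,0,0],[0,0.1,0]], twist=[[0,0,0],[0,0,0],[8,0,0],[8,0,0],[8,0,0]], gripper=[4.3,4.3,3,0,0])

```text
clock: 17.1
tool_pos: [610.9, 164.9, 159.7]
tool_rot: [24.9, 59.2, 4.1]
force: [-0.1, -0.1, 0.2]
finger_gap: 21.0
```

```bash
python3 st90.py long; python3 -c "
from plan import *
print(state()[0]['joint_pos'].round(1))
go(*lanepose('long',151,-1,60,dZ=0,turn=90))"
```

```text
t 17.1 lane [118.7   0.6  68.1] Fx_lane -0.0 tool F [-0.3 -0.1  0. ] twist to fix [65.2  0.4 -0.8]
[ 16.1  -1.2 124.4 -13.5  27.1  47.3]
t 17.1 pos [610.9 164.9 159.7] gap 21.0 F [-0.1 -0.1  0.2] N 9 dist 33.3 w [65.2  0.4 -0.8]
travel [[0.1, 0.13, 0.33], [0.09, 0.17, 0.31], [0.09, 0.21, 0.29], [0.09, 0.25, 0.26], [0.09, 0.28, 0.23]] twist [[7.24, 0.04, -0.08], [7.24, 0.04, -0.08], [7.24, 0.04, -0.08], [7.24, 0.04, -0.08], [7.24, 0.04, -0.08]]
travel [[0.09, 0.3, 0.19], [0.09, 0.33, 0.15], [0.09, 0.34, 0.11], [0.09, 0.35, 0.06]] twist [[7.24, 0.04, -0.08], [7.24, 0.04, -0.08], [7.24, 0.04, -0.08], [7.24, 0.04, -0.08]]
```

Request:
step_arm(travel=[[0.1,0.1,0.2],[0.1,0.1,0.2],[0.1,0.2,0.2],[0.1,0.2,0.2],[0.1,0.2,0.2]], twist=[[8,0,0],[8,0,0],[8,0,0],[8,0,0],[8,0,0]], gripper=[0,0,0,0,0])

```text
clock: 17.6
tool_pos: [628.2, 165.9, 166.3]
tool_rot: [66.9, 58.7, 4.4]
force: [0.7, 0.5, -0.1]
finger_gap: 0.6
```

Request:
step_arm(travel=[[0.1,0.3,0.1],[0.1,0.3,0.1],[0.1,0.3,0.1]], twist=[[8,0,0],[8,0,0],[6,0,0]], gripper=[0,0,0])

```text
clock: 17.9
tool_pos: [640.1, 166.4, 170.7]
tool_rot: [89.9, 58.4, 4.4]
force: [0.9, 0.3, 0.6]
finger_gap: 0.3
```

```bash
python3 st90.py long; python3 -c "
from plan import *
go(*lanepose('long',151,-1,12,dZ=0,turn=90))"
```

```text
t 17.9 lane [1.496e+02 1.000e-01 6.300e+01] Fx_lane 1.1 tool F [-0.   1.1 -0.2] twist to fix [ 0.5 -0.2 -1.6]
t 17.9 pos [640.1 166.4 170.7] gap 0.3 F [0.9 0.3 0.6] N 2 dist 51.0 w [ 0.5 -0.2 -1.6]
travel [[2.55, 0.0, 0.07], [2.55, 0.04, 0.06]] twist [[0.23, -0.12, -0.78], [0.23, -0.12, -0.78]]
```

Request:
step_arm(travel=[[2.5,0,0.1],[2,0,0],[0,0,0]], twist=[[0.2,0,-0.8],[0.2,0,-0.8],[0,0,0]], gripper=[0,0,0])

```text
clock: 18.2
tool_pos: [667.6, 168.1, 135.3]
tool_rot: [90.7, 59.6, 4.6]
force: [-0.2, -0.2, -0.8]
finger_gap: 0.6
```

```bash
python3 st90.py long; python3 snap.py r side
```

```text
t 18.2 lane [155.7  -0.2  18.6] Fx_lane -0.6 tool F [ 0.6 -0.6  0.2] twist to fix [-0.1 -0.3 -0.4]
side tcp proj [190.8 246.5] [667.6 168.1 135.3]
```

View pics/zside_r.png

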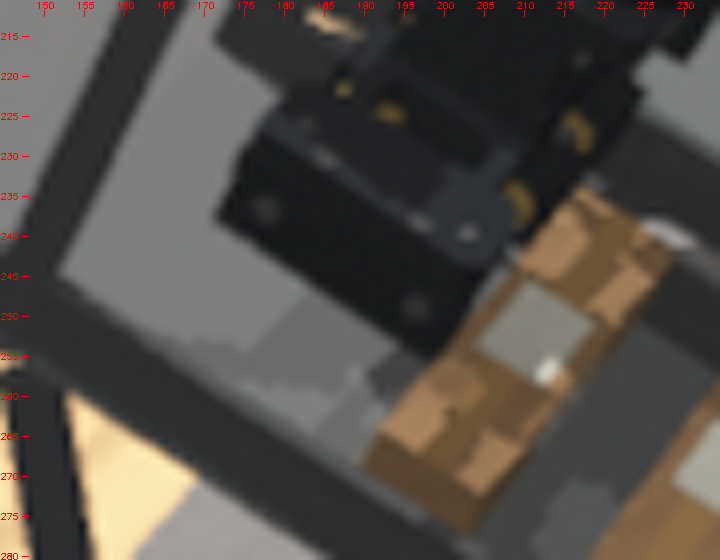

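Request:
step_arm(travel=[[0.5,-0.8,0],[0.2,-0.5,0],[0.1,-0.3,0],[0.1,-0.3,0],[0.1,-0.3,0]], twist=[[0,-0.3,-0.4],[0,0,0],[0,0,0],[0,0,0],[0,0,0]], gripper=[0,0,0,0,0])

```text
clock: 18.75
tool_pos: [653.6, 167.9, 119.5]
tool_rot: [90.3, 59.6, 4.2]
force: [1.5, -1.0, 1.5]
finger_gap: 0.5
```

```bash
python3 st90.py long
```

```text
t 18.75 lane [135.7   0.6  11.8] Fx_lane 2.0 tool F [-0.6  2.   1. ] twist to fix [-0.1 -0.1 -0.4]
```

Request:
step_arm(travel=[[0.05,-0.3,0],[0.05,-0.3,0],[0.05,-0.3,0],[0.05,-0.3,0],[0.05,-0.3,0]], twist=[[0,0,-0.3],[0,0,0],[0,0,0],[0,0,0],[0,0,0]], gripper=[0,0,0,0,0])

```text
clock: 19.25
tool_pos: [642.8, 167.7, 111.8]
tool_rot: [90.4, 59.6, 4.3]
force: [1.1, 0.4, 2.1]
finger_gap: 0.4
```

```bash
python3 st90.py long
```

```text
t 19.25 lane [122.5   1.1  10.6] Fx_lane 2.0 tool F [-1.3  2.  -0.4] twist to fix [-0.1 -0.2 -0.4]
```

Request:
step_arm(travel=[[0,-0.3,0.05],[0,-0.3,0],[0.05,-0.3,0],[0.05,-0.2,0],[0,-0.2,0]], twist=[[0,0,-0.3],[0,-0.2,0],[0,0,0],[0,0,0],[0,0,0]], gripper=[0,0,0,0,0])

```text
clock: 19.75
tool_pos: [630.7, 166.3, 103.2]
tool_rot: [90.0, 60.0, 3.8]
force: [0.6, 0.8, 1.9]
finger_gap: 0.3
```

```bash
python3 st90.py long; python3 snap.py s side
```

```text
t 19.75 lane [107.6   0.6   9.2] Fx_lane 1.5 tool F [-1.4  1.5 -0.8] twist to fix [-0.1  0.1 -0. ]
side tcp proj [207.2 261.2] [630.7 166.3 103.2]
```

View pics/zside_s.png

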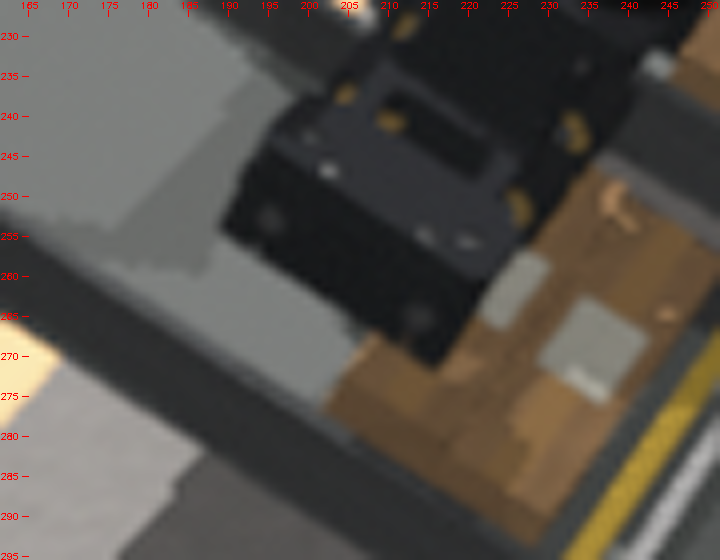

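Request:
step_arm(travel=[[0,-0.2,0],[0,-0.2,0],[0,-0.1,0]], twist=[[0,0,0],[0,0,0],[0,0,0]], gripper=[0,0,0])

```text
clock: 20.1
tool_pos: [625.9, 166.0, 100.3]
tool_rot: [90.0, 60.0, 3.8]
force: [1.0, 0.3, 1.6]
finger_gap: 0.4
```

```bash
python3 st90.py long; python3 snap.py t side
```

```text
t 20.1 lane [102.    0.6   9.1] Fx_lane 1.7 tool F [-0.9  1.7 -0.2] twist to fix [-0.1  0.1 -0. ]
side tcp proj [209.3 262.6] [625.9 166.  100.3]
```

View pics/zside_t.png

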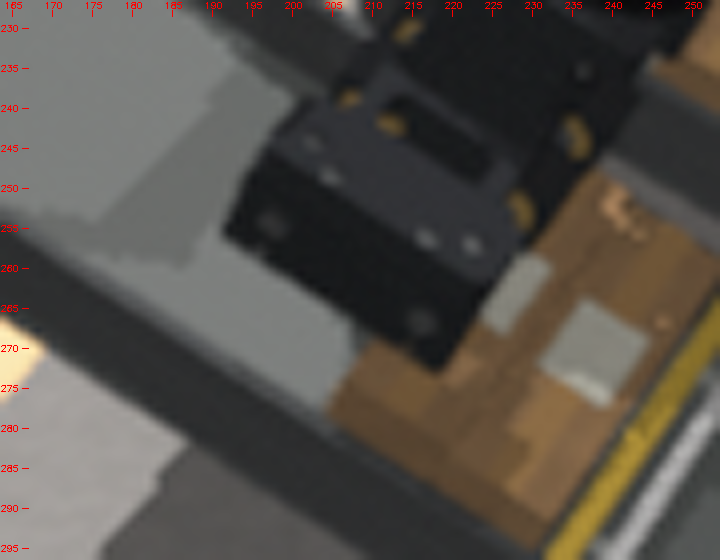

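Close to touching the lip. I continue in 1 mm rows, reading the force.

Request:
step_arm(travel=[[0,-0.1,0],[0,-0.1,0],[0,-0.1,0]], twist=[[0,0,0],[0,0,0],[0,0,0]], gripper=[0,0,0])

```text
clock: 20.45
tool_pos: [623.1, 165.8, 98.7]
tool_rot: [90.0, 60.0, 3.9]
force: [0.9, 0.3, 0.6]
finger_gap: 0.4
```

Request:
step_arm(travel=[[0,-0.1,0],[0,-0.1,0]], twist=[[0,0,0],[0,0,0]], gripper=[0,0])

```text
clock: 20.65
tool_pos: [621.6, 165.8, 97.8]
tool_rot: [90.0, 60.0, 3.9]
force: [1.7, -0.4, 0.9]
finger_gap: 0.5
```

```bash
python3 st90.py long
```

```text
t 20.65 lane [97.   0.7  9.1] Fx_lane 1.9 tool F [0.1 1.9 0.5] twist to fix [-0.1  0.1 -0. ]
```

Request:
step_arm(travel=[[0,-0.1,0],[0,-0.1,0]], twist=[[0,0,0],[0,0,0]], gripper=[0,0])

```text
clock: 20.85
tool_pos: [620.2, 165.7, 97.1]
tool_rot: [90.0, 59.9, 3.9]
force: [2.8, -0.5, -0.5]
finger_gap: 0.5
```

Request:
step_arm(travel=[[0,-0.1,0],[0,-0.1,0]], twist=[[0,0,0],[0,0,0]], gripper=[0,0])

```text
clock: 21.05
tool_pos: [619.2, 165.7, 96.7]
tool_rot: [90.0, 59.8, 3.9]
force: [4.7, -0.8, -0.0]
finger_gap: 0.2
```

```bash
python3 st90.py long
```

```text
t 21.05 lane [94.4  0.8  9.3] Fx_lane 4.0 tool F [2.3 4.  1.1] twist to fix [-0.1  0.  -0.2]
```

Request:
step_arm(travel=[[0,-0.1,0],[0,-0.1,0]], twist=[[0,0,0],[0,0,0]], gripper=[0,0])

```text
clock: 21.25
tool_pos: [619.0, 165.7, 97.0]
tool_rot: [90.1, 59.6, 4.0]
force: [5.4, -0.9, 0.0]
finger_gap: 0.6
```

Request:
step_arm(travel=[[0,-0.15,0]], twist=[[0,0,-0.2]], gripper=[0])

```text
clock: 21.35
tool_pos: [618.8, 165.7, 97.2]
tool_rot: [90.1, 59.7, 4.0]
force: [7.1, -1.5, 1.8]
finger_gap: 0.2
```

Request:
step_arm(travel=[[0,-0.2,0]], twist=[[0,0,0]], gripper=[0])

```text
clock: 21.45
tool_pos: [618.6, 165.8, 97.6]
tool_rot: [90.2, 59.5, 4.1]
force: [6.6, -2.4, 1.2]
finger_gap: 0.2
```

```bash
python3 st90.py long; python3 snap.py u side
```

```text
t 21.45 lane [94.4  0.9 10.4] Fx_lane 6.1 tool F [2.2 6.1 2.8] twist to fix [-0.1 -0.  -0.5]
side tcp proj [212.3 264.1] [618.6 165.8  97.6]
```

View pics/zside_u.png

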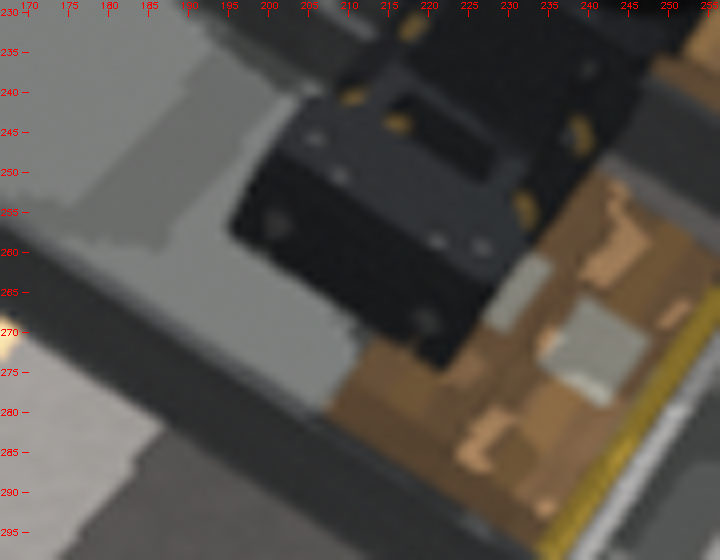

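Request:
step_arm(travel=[[0,0.1,0],[0,0.1,0],[0,0.3,0],[0,0.8,0]], twist=[[0,0,0],[0,0,0],[0,0,0],[0,0,0]], gripper=[0,0,0,0])

```text
clock: 21.9
tool_pos: [625.6, 165.3, 100.3]
tool_rot: [90.0, 60.0, 3.8]
force: [-0.1, -0.2, -0.7]
finger_gap: -0.1
```

Request:
step_arm(travel=[[-3,0,0],[-4,-1,0],[-4,-3,0],[-2,-4,0]], twist=[[-4,0,0],[-8,0,0],[-8,0,0],[-8,0,0]], gripper=[0,3,6,6])

```text
clock: 22.3
tool_pos: [498.2, 136.6, 178.1]
tool_rot: [61.1, 60.1, 4.0]
force: [-0.6, -0.4, 1.0]
finger_gap: 22.1
```

```bash
python3 snap.py v side
python3 - <<'E'
from plan import *
s=cv2.imread("pics/side_v.png"); crop(s,180,190,120,110,6,"pics/zv.png",5)
print(state()[0]['joint_pos'].round(1))
go([446,236,100],down(12))
E
```

```text
side tcp proj [264.9 236.5] [498.2 136.6 178.1]
[ 16.7 -17.2 135.7 -11.6  33.3  81.5]
t 22.35 pos [490.1 133.6 173. ] gap 26.6 F [-4.8 -1.2 -2.4] N 10 dist 133.3 w [-67.2  28.  -13.7]
travel [[0.45, -0.08, -1.25], [0.51, 0.08, -1.23], [0.57, 0.24, -1.18], [0.62, 0.38, -1.12], [0.66, 0.53, -1.03]] twist [[-6.72, 2.8, -1.37], [-6.72, 2.8, -1.37], [-6.72, 2.8, -1.37], [-6.72, 2.8, -1.37], [-6.72, 2.8, -1.37]]
travel [[0.69, 0.66, -0.93], [0.72, 0.78, -0.81], [0.73, 0.88, -0.68], [0.74, 0.97, -0.53], [0.74, 1.04, -0.38]] twist [[-6.72, 2.8, -1.37], [-6.72, 2.8, -1.37], [-6.72, 2.8, -1.37], [-6.72, 2.8, -1.37], [-6.72, 2.8, -1.37]]
```

View pics/zv.png

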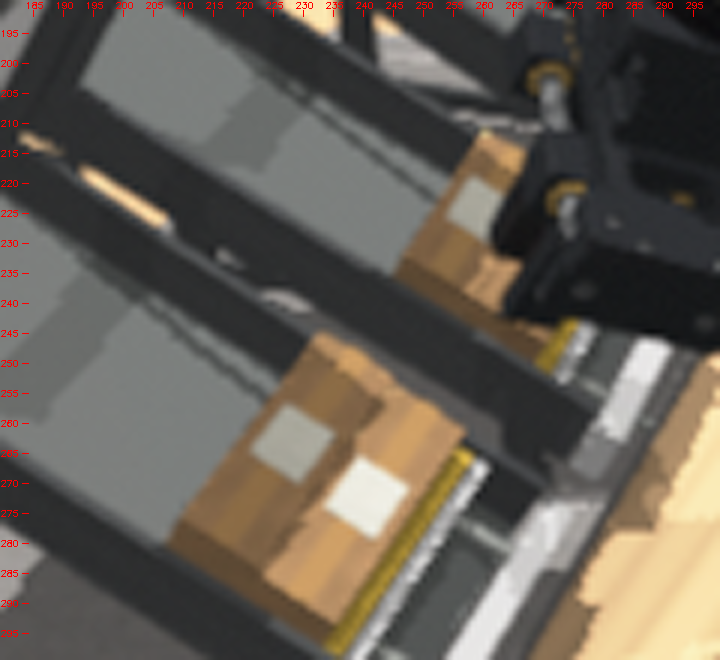

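Request:
step_arm(travel=[[0.4,0,-1.2],[0.5,0.1,-1.2],[0.5,0.2,-1.2],[0.6,0.4,-1.1],[0.6,0.5,-1.0]], twist=[[-6.7,2.8,-1.4],[-6.7,2.8,-1.4],[-6.7,2.8,-1.4],[-6.7,2.8,-1.4],[-6.7,2.8,-1.4]], gripper=[6,6,6,6,6])

```text
clock: 22.85
tool_pos: [462.7, 184.4, 138.6]
tool_rot: [42.8, 75.2, 22.0]
force: [0.8, 0.3, 0.3]
finger_gap: 59.6
```

Request:
step_arm(travel=[[0.7,0.7,-0.9],[0.7,0.8,-0.8],[0.7,0.9,-0.7],[0.7,1.0,-0.5],[0.7,1.0,-0.4]], twist=[[-6.7,2.8,-1.4],[-6.7,2.8,-1.4],[-6.7,2.8,-1.4],[-6.7,2.8,-1.4],[-6.7,2.8,-1.4]], gripper=[6,6,6,6,6])

```text
clock: 23.35
tool_pos: [439.5, 237.2, 102.0]
tool_rot: [-163.9, 88.6, -149.9]
force: [0.4, -0.4, -0.1]
finger_gap: 60.0
```

```bash
python3 -c "
from plan import *
go([446,236,80],down(12))"
```

```text
t 23.35 pos [439.5 237.2 102. ] gap 60.0 F [ 0.4 -0.4 -0.1] N 1 dist 22.9 w [ 2.1 -1.3  0.4]
travel [[2.18, -0.26, 0.65]] twist [[2.09, -1.35, 0.41]]
```

Request:
step_arm(travel=[[2.2,-0.3,0.6],[0,0,0]], twist=[[2,-1.3,0.4],[0,0,0]], gripper=[6,6])

```text
clock: 23.55
tool_pos: [446.1, 237.7, 78.1]
tool_rot: [-178.3, 89.8, -166.1]
force: [-0.7, -0.6, 0.5]
finger_gap: 59.9
```

```bash
python3 -c "
from plan import *
go([446,236,6],down(12))"; python3 snap.py w
```

```text
t 23.55 pos [446.1 237.7  78.1] gap 59.9 F [-0.7 -0.6  0.5] N 2 dist 72.1 w [ 0.3 -0.2  0. ]
travel [[3.6, -0.08, -0.01], [3.6, -0.08, -0.02]] twist [[0.13, -0.11, 0.0], [0.13, -0.11, 0.0]]
side tcp proj [270.2 305.7] [446.1 237.7  78.1]
top tcp proj [230.9 226.3] [446.1 237.7  78.1]
```

View pics/zside_w.png

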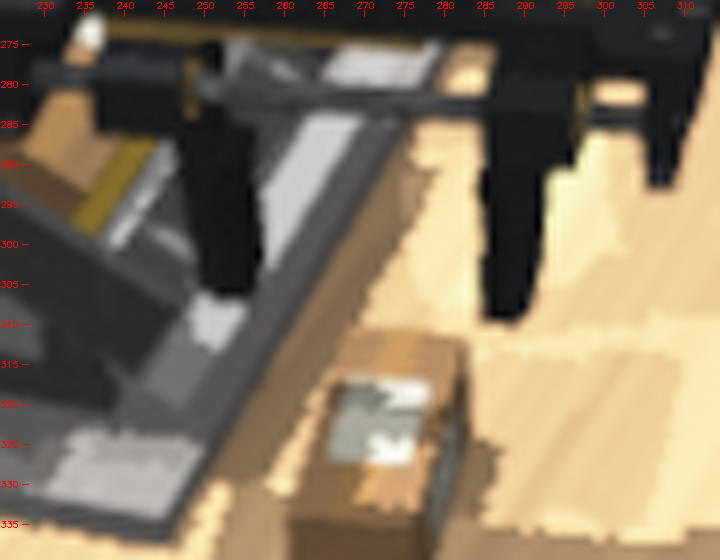

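View pics/ztop_w.png

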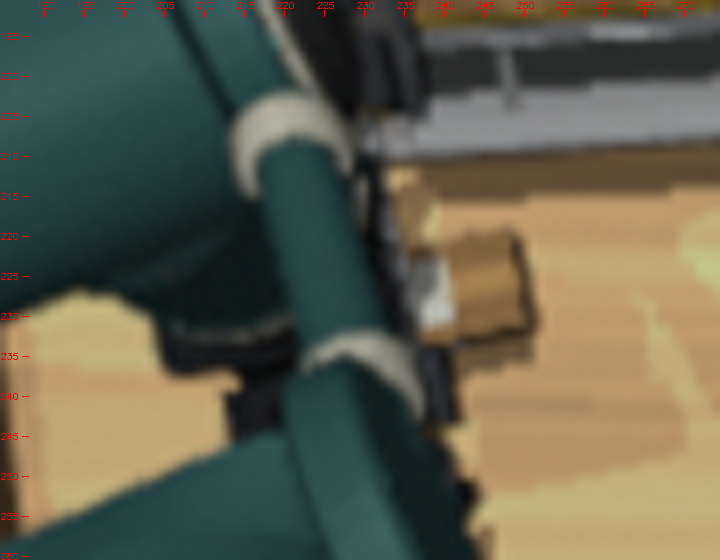

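```bash
python3 -c "
from plan import *
go([436,244.5,40],down(12))"
```

```text
t 23.65 pos [448.1 238.6  81. ] gap 60.0 F [-0.2  0.1  0.7] N 1 dist 43.1 w [ 0.3  0.1 -0.1]
travel [[4.1, 0.83, -1.06]] twist [[0.28, 0.05, -0.06]]
```

Request:
step_arm(travel=[[2,0.4,-0.7],[2,0.4,-0.7],[0,0,0]], twist=[[0.2,0,0],[0,0,0],[0,0,0]], gripper=[6,6,6])

```text
clock: 23.95
tool_pos: [435.5, 244.6, 44.3]
tool_rot: [24.0, 89.6, 36.0]
force: [-0.8, -1.1, -0.2]
finger_gap: 60.2
```

```bash
python3 -c "
from plan import *
go([436,244.5,14],down(12))"
```

```text
t 23.95 pos [435.5 244.6  44.3] gap 60.2 F [-0.8 -1.1 -0.2] N 1 dist 30.3 w [-0.   0.4 -0.2]
travel [[3.03, -0.03, 0.03]] twist [[-0.0, 0.39, -0.17]]
```

Request:
step_arm(travel=[[1.7,0,-0.2],[1.3,0,-0.2],[0,0,0]], twist=[[0,0.4,0],[0,0.4,0],[0,0,0]], gripper=[6,6,6])

```text
clock: 24.25
tool_pos: [434.3, 244.7, 15.7]
tool_rot: [122.2, 89.7, 134.2]
force: [-0.2, -0.1, -1.0]
finger_gap: 59.9
```

```bash
python3 -c "
from plan import *
go([436,244.5,13],down(12))"; python3 snap.py x side
```

```text
t 24.25 pos [434.3 244.7  15.7] gap 59.9 F [-0.2 -0.1 -1. ] N 1 dist 3.2 w [-0.  -0.2 -0.3]
travel [[0.27, -0.05, 0.16]] twist [[-0.02, -0.16, -0.26]]
side tcp proj [275.3 332.2] [434.3 244.7  15.7]
```

View pics/zside_x.png

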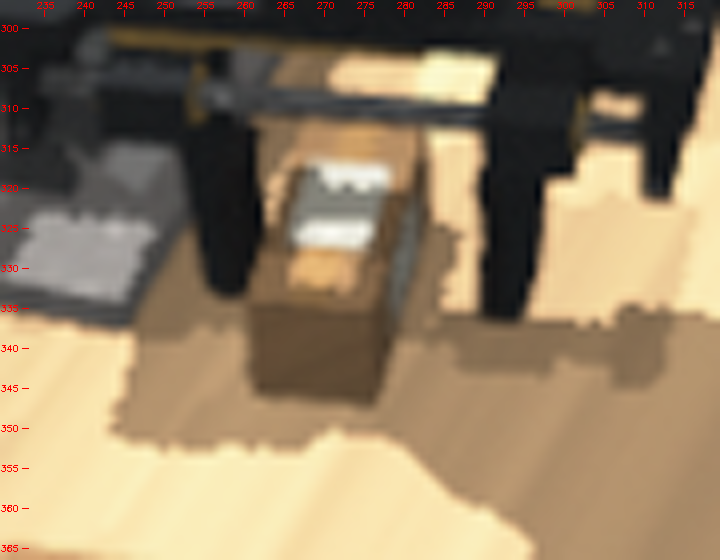

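Request:
step_arm(travel=[[0.2,0,0],[0,0,0],[0,0,0],[0,0,0]], twist=[[0,0,0],[0,0,0],[0,0,0],[0,0,0]], gripper=[4,3,3,3])

```text
clock: 24.7
tool_pos: [437.2, 245.6, 15.7]
tool_rot: [70.0, 89.7, 81.9]
force: [0.2, -0.6, -2.8]
finger_gap: 33.7
```

Request:
step_arm(travel=[[-4,0,0],[-4.5,0,0],[-4.5,0,0]], twist=[[0,0,0],[0,0,0],[0,0,0]], gripper=[3,3,3])

```text
clock: 25.0
tool_pos: [429.3, 241.0, 139.9]
tool_rot: [180.0, 88.9, -168.1]
force: [1.7, 1.4, -1.8]
finger_gap: 34.0
```

```bash
python3 snap.py y; python3 -c "
from plan import *
go([450,-100,190],lanepose('short',0,0,0,tilt=15)[1])
go(*lanepose('short',101,0,95,dZ=3))"
```

```text
side tcp proj [275.9 284. ] [429.3 241.  139.9]
top tcp proj [224.1 230.2] [429.3 241.  139.9]
t 25.1 pos [435.2 244.  146.6] gap 33.7 F [ 0.8 -0.4 -1.6] N 8 dist 347.0 w [ 11.  -15.2  -1.7]
travel [[-0.56, -4.24, -0.71], [-0.56, -4.26, -0.59], [-0.57, -4.28, -0.47], [-0.56, -4.29, -0.35], [-0.56, -4.3, -0.23]] twist [[1.38, -1.9, -0.21], [1.38, -1.9, -0.21], [1.38, -1.9, -0.21], [1.38, -1.9, -0.21], [1.38, -1.9, -0.21]]
travel [[-0.55, -4.3, -0.1], [-0.53, -4.31, 0.02], [-0.51, -4.31, 0.14]] twist [[1.38, -1.9, -0.21], [1.38, -1.9, -0.21], [1.38, -1.9, -0.21]]
t 25.1 pos [435.2 244.  146.6] gap 33.7 F [ 0.8 -0.4 -1.6] N 11 dist 482.5 w [ 10.8 -30.2  -3.1]
travel [[-0.3, -4.31, 0.73], [-0.24, -4.3, 0.82], [-0.18, -4.29, 0.9], [-0.11, -4.27, 0.98], [-0.04, -4.26, 1.06]] twist [[0.98, -2.74, -0.28], [0.98, -2.74, -0.28], [0.98, -2.74, -0.28], [0.98, -2.74, -0.28], [0.98, -2.74, -0.28]]
travel [[0.03, -4.24, 1.13], [0.11, -4.22, 1.2], [0.19, -4.19, 1.27], [0.27, -4.17, 1.33], [0.36, -4.15, 1.39]] twist [[0.98, -2.74, -0.28], [0.98, -2.74, -0.28], [0.98, -2.74, -0.28], [0.98, -2.74, -0.28], [0.98, -2.74, -0.28]]
travel [[0.45, -4.12, 1.44]] twist [[0.98, -2.74, -0.28]]
```

View pics/zside_y.png

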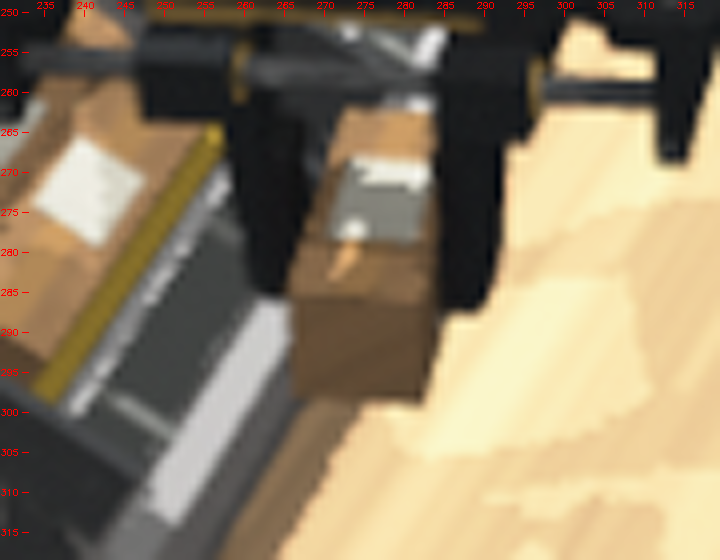

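Request:
step_arm(travel=[[-0.6,-4.2,-0.7],[-0.6,-4.3,-0.6],[-0.6,-4.3,-0.5],[-0.6,-4.3,-0.3],[-0.6,-4.3,-0.2]], twist=[[1.4,-1.9,-0.2],[1.4,-1.9,-0.2],[1.4,-1.9,-0.2],[1.4,-1.9,-0.2],[1.4,-1.9,-0.2]], gripper=[3,3,3,3,3])

```text
clock: 25.6
tool_pos: [442.7, 27.2, 172.4]
tool_rot: [-1.0, 80.6, 4.3]
force: [0.6, -0.0, -1.9]
finger_gap: 34.1
```

Request:
step_arm(travel=[[-0.5,-4.3,-0.1],[-0.5,-4.3,0.2],[-0.5,-4.3,0.6]], twist=[[1.4,-1.9,-0.2],[1.4,-1.9,-0.2],[1.4,-1.9,-0.2]], gripper=[3,3,3])

```text
clock: 25.9
tool_pos: [450.5, -105.1, 185.0]
tool_rot: [0.8, 75.1, 1.7]
force: [-0.1, 1.1, -2.7]
finger_gap: 34.1
```

```bash
python3 -c "
from plan import *
print(state()[0]['joint_pos'].round(1))
go(*lanepose('short',103,-10,95,dZ=3))"
```

```text
[-20.3 -15.8 129.7   7.   52.4 -24.8]
t 25.9 pos [ 450.5 -105.1  185. ] gap 34.1 F [-0.1  1.1 -2.7] N 5 dist 196.7 w [  0.  -15.1  -0.2]
travel [[0.96, -2.23, 3.1], [1.12, -2.22, 3.04], [1.28, -2.22, 2.98], [1.44, -2.22, 2.91], [1.59, -2.22, 2.83]] twist [[0.01, -3.01, -0.05], [0.01, -3.01, -0.05], [0.01, -3.01, -0.05], [0.01, -3.01, -0.05], [0.01, -3.01, -0.05]]
```

Request:
step_arm(travel=[[0.9,-1.9,3.0],[1.1,-1.9,3.0],[1.2,-1.8,2.9],[1.4,-1.8,2.9],[1.4,-1.8,2.8]], twist=[[0,-3,0],[0,-3,0],[0,-3,0],[0,-3,0],[0,-3,0]], gripper=[3,3,3,3,3])

```text
clock: 26.4
tool_pos: [606.0, -202.6, 173.4]
tool_rot: [0.7, 60.1, 0.9]
force: [0.3, -0.7, -1.4]
finger_gap: 33.6
```

Request:
step_arm(travel=[[0.3,0,0],[0,0,0]], twist=[[0,0,0],[0,0,0]], gripper=[3,3])

```text
clock: 26.6
tool_pos: [606.5, -203.7, 165.6]
tool_rot: [1.1, 60.5, 1.1]
force: [-1.0, 1.1, -1.6]
finger_gap: 34.5
```

```bash
python3 st.py short; python3 -c "
from plan import *
go(*lanepose('short',103,9,63,dZ=3))"
```

```text
t 26.6 lane [91.5  0.  90.6] F lane [ 0.9  1.1 -1.6] (tool x,y,z) tool F [ 0.9  1.1 -1.6] gap 34.5 w [-0.8 -0.5 -0.1]
t 26.6 pos [ 606.5 -203.7  165.6] gap 34.5 F [-1.   1.1 -1.6] N 1 dist 29.6 w [-0.8 -0.5 -0.1]
travel [[2.49, 0.91, 1.31]] twist [[-0.8, -0.48, -0.15]]
```

Request:
step_arm(travel=[[1.2,0.5,0.6],[1.2,0.4,0.5],[0,0,0]], twist=[[-0.4,-0.2,0],[-0.4,-0.2,0],[0,0,0]], gripper=[3,3,3])

```text
clock: 26.9
tool_pos: [626.6, -191.4, 146.7]
tool_rot: [0.4, 60.3, 1.4]
force: [-0.1, -0.4, -1.8]
finger_gap: 33.8
```

```bash
python3 st.py short; python3 - <<'E'
from plan import *
s,p,Rt=state()
import subprocess
subprocess.run(["python3","snap.py","z"])
subprocess.run(["python3","held.py","short","z","-9","1.5",str(list(p)),str(list(s["tool_rot"]))])
E
```

```text
t 26.9 lane [99.6 12.1 64.1] F lane [ 1.5 -0.4 -1. ] (tool x,y,z) tool F [ 1.5 -0.4 -1. ] gap 33.8 w [ 0.1 -0.3 -0.3]
side tcp proj [272.  177.9] [ 626.6 -191.4  146.7]
top tcp proj [399.  152.4] [ 626.6 -191.4  146.7]
```

View pics/hside_z.png

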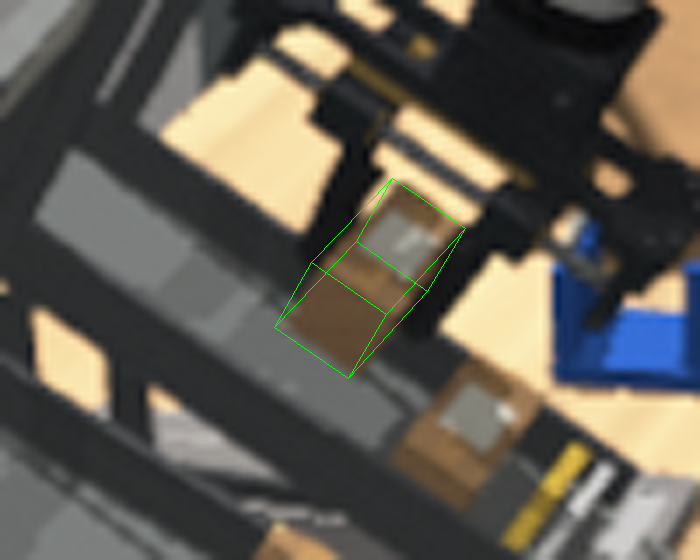

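View pics/ztop_z.png

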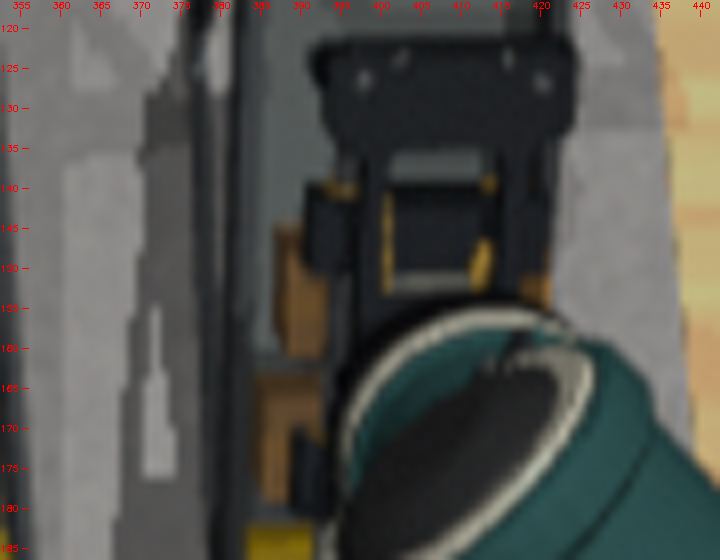

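View pics/htop_z.png

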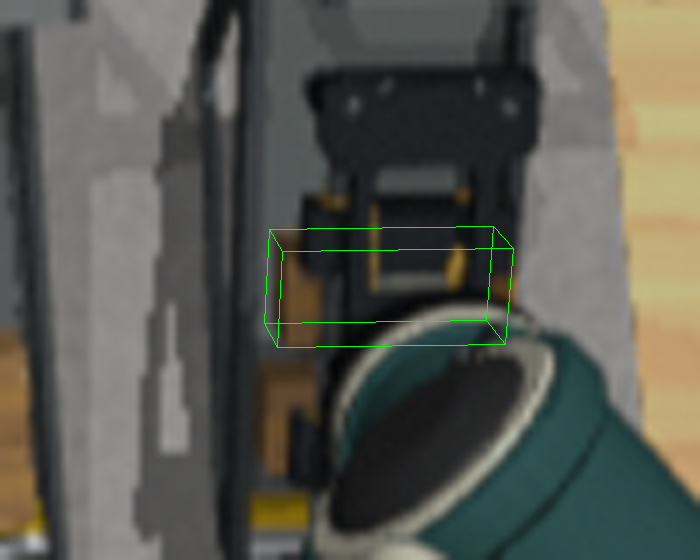

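Request:
step_arm(travel=[[1.6,-0.1,0.1],[1.5,0,0],[0,0,0]], twist=[[0,-0.2,-0.2],[0,0,0],[0,0,0]], gripper=[3,3,3])

```text
clock: 27.3
tool_pos: [644.2, -192.0, 122.6]
tool_rot: [-0.2, 59.9, 0.9]
force: [-0.2, 0.5, -3.2]
finger_gap: 33.8
```

```bash
python3 st.py short; python3 snap.py aa
```

```text
t 27.3 lane [102.8  11.2  34.4] F lane [ 2.7  0.5 -1.7] (tool x,y,z) tool F [ 2.7  0.5 -1.7] gap 33.8 w [ 0.2  0.1 -0. ]
side tcp proj [266.5 184.9] [ 644.2 -192.   122.6]
top tcp proj [397.6 148.2] [ 644.2 -192.   122.6]
```

View pics/ztop_aa.png

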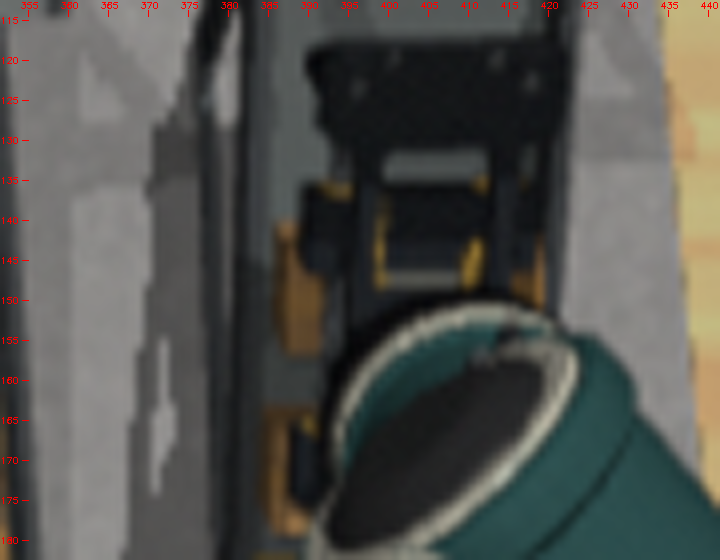

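View pics/zside_aa.png

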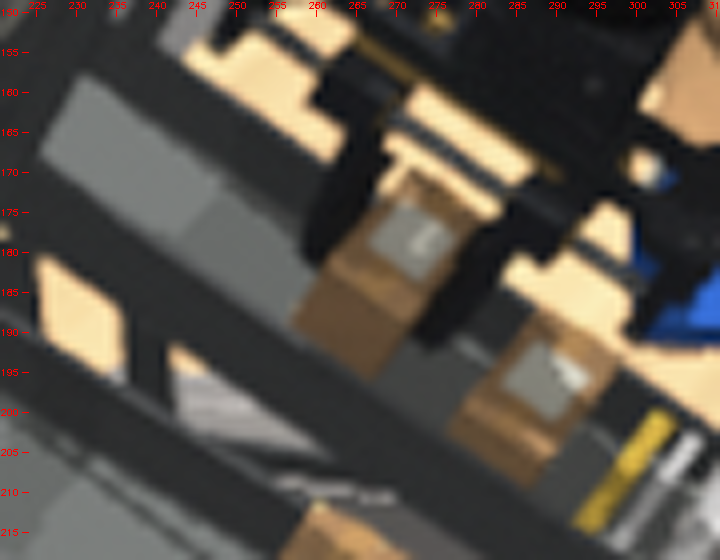

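Request:
step_arm(travel=[[1.2,0.1,0],[0.2,0,0]], twist=[[0,0.2,0],[0,0,0]], gripper=[3,3])

```text
clock: 27.6
tool_pos: [652.4, -191.9, 112.9]
tool_rot: [-0.4, 59.9, 0.6]
force: [-0.7, 1.0, -2.6]
finger_gap: 33.9
```

```bash
python3 st.py short
```

```text
t 27.6 lane [105.   11.2  21.9] F lane [ 1.9  1.  -1.9] (tool x,y,z) tool F [ 1.9  1.  -1.9] gap 33.9 w [0.2 0.1 0.1]
```

Request:
step_arm(travel=[[0.3,0,-0.1]], twist=[[0,0,0]], gripper=[3])

```text
clock: 27.7
tool_pos: [653.6, -192.1, 110.2]
tool_rot: [-0.4, 59.9, 0.6]
force: [-0.3, -0.7, -0.9]
finger_gap: 33.5
```

Request:
step_arm(travel=[[0.1,0,0]], twist=[[0,0,0]], gripper=[3])

```text
clock: 27.8
tool_pos: [654.0, -192.3, 109.6]
tool_rot: [-0.5, 59.9, 0.6]
force: [-12.1, -0.7, 9.1]
finger_gap: 33.9
```

```bash
python3 st.py short
```

```text
t 27.8 lane [104.7  10.8  18.3] F lane [-13.9  -0.5  -5.9] (tool x,y,z) tool F [-13.9  -0.5  -5.9] gap 33.9 w [0.3 0.1 0.1]
```

Request:
step_arm(travel=[[0,0,0],[0,0,0],[0,0,0]], twist=[[0,0,0],[0,0,0],[0,0,0]], gripper=[3,4.3,4.3])

```text
clock: 28.1
tool_pos: [654.7, -192.9, 111.0]
tool_rot: [-0.6, 59.7, 0.5]
force: [0.5, -0.2, 0.2]
finger_gap: 43.0
```

Request:
step_arm(travel=[[-2,0,0],[-3,0,0],[-0.1,0,0],[0,-0.2,0],[0,-0.2,0]], twist=[[0,0,0],[0,0,0],[8,0,0],[8,0,0],[8,0,0]], gripper=[4.3,4.3,3,0,0])

```text
clock: 28.6
tool_pos: [629.9, -198.2, 159.6]
tool_rot: [23.9, 59.4, 0.1]
force: [-0.2, -0.1, -1.0]
finger_gap: 21.4
```

```bash
python3 st90.py short; python3 snap.py bb;python3 -c "
from plan import *
print(state()[0]['joint_pos'].round(1))
go(*lanepose('short',144,1,65,dZ=0,turn=90))"
```

```text
t 28.6 lane [108.8   5.2  73.6] Fx_lane -0.7 tool F [ 0.7 -0.4 -0.6] twist to fix [65.5  0.6 -0.3]
side tcp proj [271.6 172.3] [ 629.9 -198.2  159.6]
top tcp proj [402.6 149.6] [ 629.9 -198.2  159.6]
[-26.4   2.7 120.5  25.7  31.6 -21.9]
t 28.7 pos [ 629.8 -198.2  159.1] gap 13.2 F [-0.5 -0.1 -1.1] N 9 dist 36.8 w [65.8  0.6 -0.3]
travel [[0.1, 0.12, 0.38], [0.1, 0.17, 0.36], [0.1, 0.21, 0.34], [0.09, 0.25, 0.31], [0.09, 0.29, 0.27]] twist [[7.31, 0.07, -0.03], [7.31, 0.07, -0.03], [7.31, 0.07, -0.03], [7.31, 0.07, -0.03], [7.31, 0.07, -0.03]]
travel [[0.09, 0.32, 0.23], [0.09, 0.35, 0.19], [0.09, 0.37, 0.14], [0.09, 0.39, 0.1]] twist [[7.31, 0.07, -0.03], [7.31, 0.07, -0.03], [7.31, 0.07, -0.03], [7.31, 0.07, -0.03]]
```

View pics/zside_bb.png

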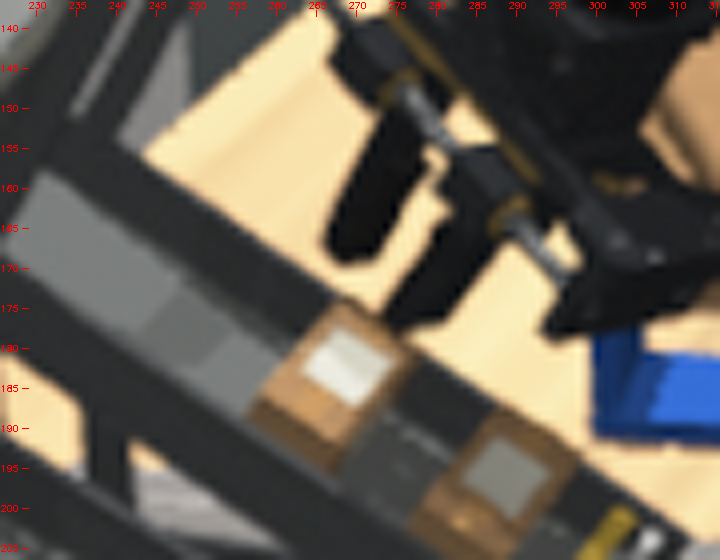

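View pics/ztop_bb.png

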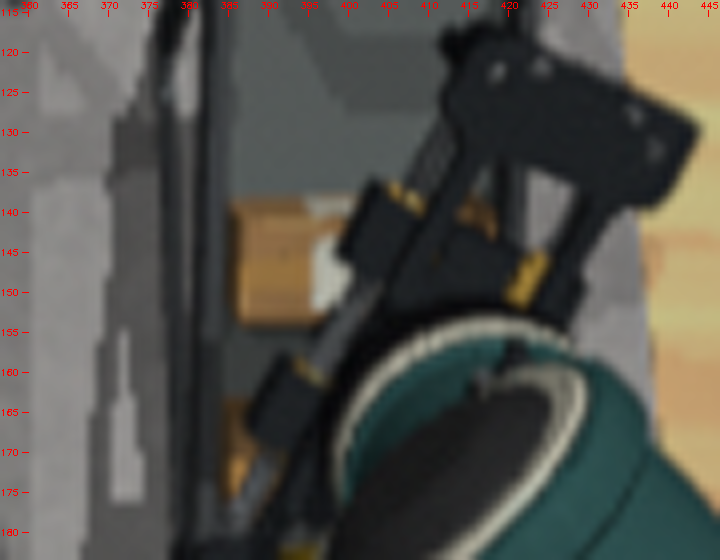

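Request:
step_arm(travel=[[0.1,0.1,0.3],[0.1,0.1,0.3],[0.1,0.2,0.3],[0.1,0.2,0.3],[0.1,0.2,0.3]], twist=[[8,0,0],[8,0,0],[8,0,0],[8,0,0],[8,0,0]], gripper=[0,0,0,0,0])

```text
clock: 29.2
tool_pos: [647.5, -201.7, 163.7]
tool_rot: [64.0, 59.4, 0.1]
force: [-0.3, -0.8, -0.4]
finger_gap: 0.5
```

Request:
step_arm(travel=[[0.1,0.3,0.1],[0.1,0.3,0.1],[0.1,0.3,0.1]], twist=[[8,0,0],[8,0,0],[7,0,0]], gripper=[0,0,0])

```text
clock: 29.5
tool_pos: [658.1, -201.7, 166.1]
tool_rot: [87.2, 59.3, 0.1]
force: [-0.8, -0.8, -0.0]
finger_gap: 0.4
```

```bash
python3 st90.py short; python3 -c "
from plan import *
go(*lanepose('short',147,1,14,dZ=0,turn=90))"
```

```text
t 29.5 lane [136.5   1.3  65.2] Fx_lane -0.7 tool F [-0.4 -0.7  0.8] twist to fix [ 2.1  0.4 -0.6]
t 29.5 pos [ 658.1 -201.7  166.1] gap 0.4 F [-0.8 -0.8 -0. ] N 2 dist 52.3 w [ 2.1  0.4 -0.6]
travel [[2.57, 0.5, 0.01], [2.56, 0.51, 0.01]] twist [[1.06, 0.19, -0.32], [1.06, 0.19, -0.32]]
```

Request:
step_arm(travel=[[1.0,0.7,0],[2.0,0.3,0],[1.5,0,0],[0,0,0]], twist=[[1,0.2,-0.3],[1,0.2,-0.3],[0,0,0],[0,0,0]], gripper=[0,0,0,0])

```text
clock: 29.9
tool_pos: [693.1, -201.2, 131.5]
tool_rot: [89.0, 59.9, 0.8]
force: [-1.4, 0.4, -0.4]
finger_gap: 0.4
```

```bash
python3 st90.py short; python3 snap.py cc side
```

```text
t 29.9 lane [149.4   1.3  17.7] Fx_lane -1.4 tool F [-0.4 -1.4 -0.4] twist to fix [ 0.9  0.  -0.1]
side tcp proj [251.3 177.9] [ 693.1 -201.2  131.5]
```

View pics/zside_cc.png

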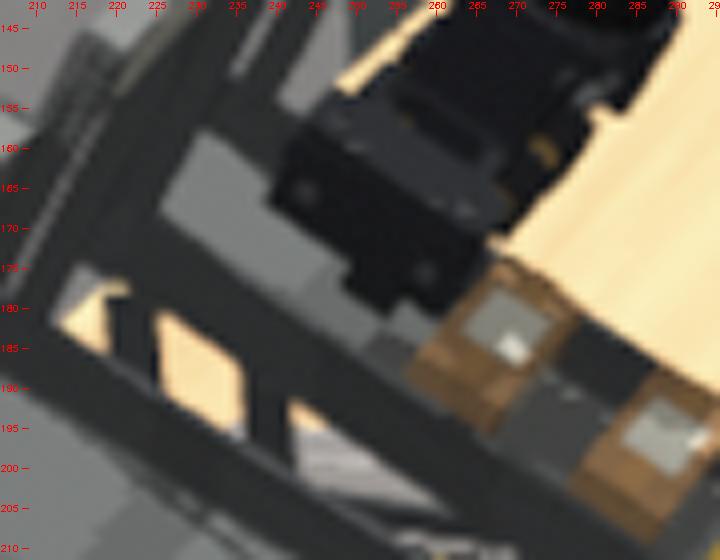

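Request:
step_arm(travel=[[0.4,-0.8,0],[0.2,-0.5,0],[0.1,-0.3,0],[0.1,-0.3,0],[0.1,-0.3,0]], twist=[[0.9,0,0],[0,0,0],[0,0,0],[0,0,0],[0,0,0]], gripper=[0,0,0,0,0])

```text
clock: 30.45
tool_pos: [677.9, -202.3, 114.2]
tool_rot: [89.7, 59.6, 0.6]
force: [0.7, -0.4, 2.9]
finger_gap: 0.5
```

```bash
python3 st90.py short
```

```text
t 30.45 lane [127.6   0.4  10.4] Fx_lane 2.0 tool F [-2.1  2.   0.4] twist to fix [ 0.1  0.1 -0.4]
```

Request:
step_arm(travel=[[0,-0.3,-0.1],[0,-0.3,0],[0,-0.3,0],[0,-0.3,0],[0,-0.3,0]], twist=[[0,0,-0.3],[0,0,0],[0,0,0],[0,0,0],[0,0,0]], gripper=[0,0,0,0,0])

```text
clock: 30.95
tool_pos: [663.7, -201.6, 106.6]
tool_rot: [89.6, 59.9, 0.5]
force: [1.5, -0.1, 0.6]
finger_gap: 0.6
```

```bash
python3 st90.py short
```

```text
t 30.95 lane [111.6   1.3  10.9] Fx_lane 1.6 tool F [0.3 1.6 0.1] twist to fix [ 0.2  0.1 -0.1]
```

Request:
step_arm(travel=[[0,-0.3,0],[0,-0.3,0],[0,-0.2,0],[0,-0.2,0],[0,-0.2,0]], twist=[[0,0,0],[0,0,0],[0,0,0],[0,0,0],[0,0,0]], gripper=[0,0,0,0,0])

```text
clock: 31.45
tool_pos: [652.5, -201.9, 100.2]
tool_rot: [89.6, 59.9, 0.5]
force: [1.4, -0.2, 0.7]
finger_gap: 0.4
```

```bash
python3 st90.py short; python3 snap.py dd side
```

```text
t 31.45 lane [98.6  1.2 10.9] Fx_lane 1.5 tool F [0.1 1.5 0.2] twist to fix [ 0.2  0.2 -0.1]
side tcp proj [265.6 190.3] [ 652.5 -201.9  100.2]
```

View pics/zside_dd.png

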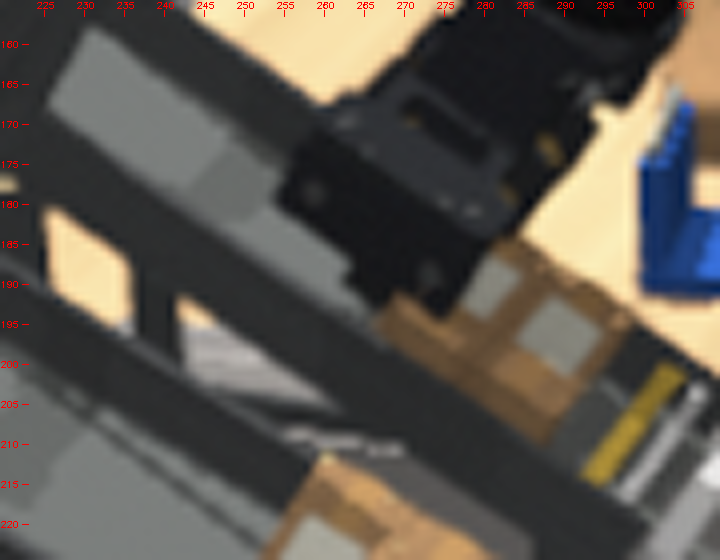

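Request:
step_arm(travel=[[0,-0.2,0],[0,-0.2,0],[0,-0.2,0]], twist=[[0,0,0],[0,0,0],[0,0,0]], gripper=[0,0,0])

```text
clock: 31.8
tool_pos: [647.1, -202.1, 97.2]
tool_rot: [89.6, 59.9, 0.5]
force: [0.4, 0.2, -0.1]
finger_gap: 0.1
```

```bash
python3 st90.py short; python3 snap.py ee side
```

```text
t 31.8 lane [92.4  1.  11. ] Fx_lane 0.3 tool F [ 0.3  0.3 -0.2] twist to fix [ 0.2  0.2 -0.1]
side tcp proj [267.5 191.5] [ 647.1 -202.1   97.2]
```

View pics/zside_ee.png

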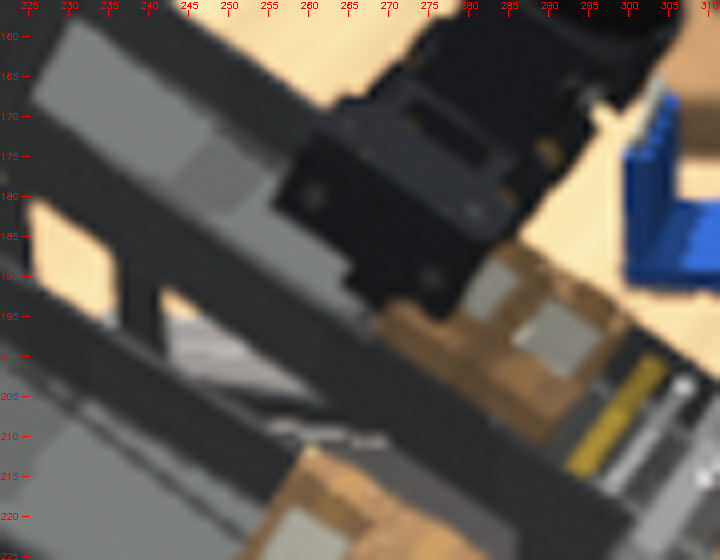

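Request:
step_arm(travel=[[0,-0.2,0],[0,-0.2,0],[0,-0.1,0]], twist=[[0,0,0],[0,0,0],[0,0,0]], gripper=[0,0,0])

```text
clock: 32.15
tool_pos: [642.2, -202.2, 94.3]
tool_rot: [89.6, 59.9, 0.5]
force: [1.1, -0.4, 0.5]
finger_gap: 0.2
```

Request:
step_arm(travel=[[0,-0.1,0],[0,-0.1,0],[0,-0.1,0]], twist=[[0,0,0],[0,0,0],[0,0,0]], gripper=[0,0,0])

```text
clock: 32.45
tool_pos: [639.3, -202.2, 92.6]
tool_rot: [89.6, 59.9, 0.5]
force: [0.6, -0.5, -0.7]
finger_gap: 0.4
```

```bash
python3 st90.py short; python3 snap.py ff side
```

```text
t 32.45 lane [83.4  1.  11. ] Fx_lane 0.1 tool F [0.9 0.1 0.5] twist to fix [ 0.2  0.2 -0.1]
side tcp proj [270.1 193.4] [ 639.3 -202.2   92.6]
```

View pics/zside_ff.png

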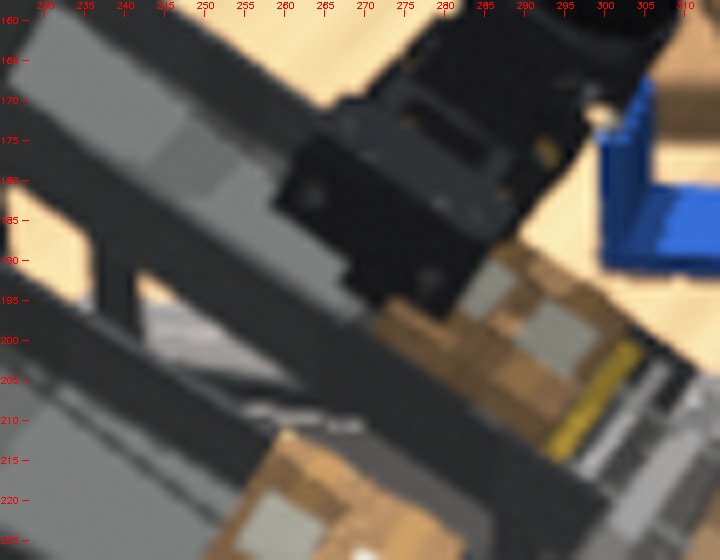

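Now at the lip, springs not yet compressed (a clear gap between yellow and silver at about (298,207)).

Request:
step_arm(travel=[[0,-0.1,0],[0,-0.1,0],[0,-0.1,0]], twist=[[0,0,0],[0,0,0],[0,0,0]], gripper=[0,0,0])

```text
clock: 32.8
tool_pos: [636.8, -202.2, 91.2]
tool_rot: [89.6, 59.9, 0.5]
force: [2.2, 0.4, 0.5]
finger_gap: 0.3
```

Request:
step_arm(travel=[[0,-0.1,0],[0,-0.1,0]], twist=[[0,0,0],[0,0,0]], gripper=[0,0])

```text
clock: 33.0
tool_pos: [635.6, -202.1, 90.7]
tool_rot: [89.6, 59.8, 0.5]
force: [1.9, 1.3, 0.5]
finger_gap: 0.7
```

Request:
step_arm(travel=[[0,-0.1,0],[0,-0.1,0]], twist=[[0,0,0],[0,0,0]], gripper=[0,0])

```text
clock: 33.2
tool_pos: [634.4, -202.0, 90.2]
tool_rot: [89.5, 59.8, 0.5]
force: [3.3, 1.8, 0.6]
finger_gap: 0.2
```

```bash
python3 st90.py short
```

```text
t 33.2 lane [78.   1.3 11.3] Fx_lane 3.2 tool F [ 1.2  3.2 -1.8] twist to fix [ 0.2  0.2 -0.2]
```

Request:
step_arm(travel=[[0,-0.1,0],[0,-0.1,0]], twist=[[0,0,0],[0,0,0]], gripper=[0,0])

```text
clock: 33.4
tool_pos: [634.0, -202.0, 90.5]
tool_rot: [89.5, 59.6, 0.5]
force: [5.2, 2.6, 1.8]
finger_gap: 0.6
```

Request:
step_arm(travel=[[0,-0.15,0]], twist=[[0,0,0]], gripper=[0])

```text
clock: 33.5
tool_pos: [633.7, -202.0, 90.7]
tool_rot: [89.5, 59.5, 0.5]
force: [7.4, 3.2, 1.2]
finger_gap: 0.3
```

Request:
step_arm(travel=[[0,-0.15,0]], twist=[[0,0,0]], gripper=[0])

```text
clock: 33.6
tool_pos: [633.6, -202.0, 91.0]
tool_rot: [89.5, 59.4, 0.4]
force: [6.5, 1.8, 1.2]
finger_gap: 0.6
```

```bash
python3 st90.py short; python3 snap.py gg side
```

```text
t 33.6 lane [77.7  1.4 12.5] Fx_lane 6.3 tool F [ 2.3  6.3 -1.7] twist to fix [ 0.2  0.2 -0.6]
side tcp proj [272.1 194.3] [ 633.6 -202.    91. ]
```

View pics/zside_gg.png

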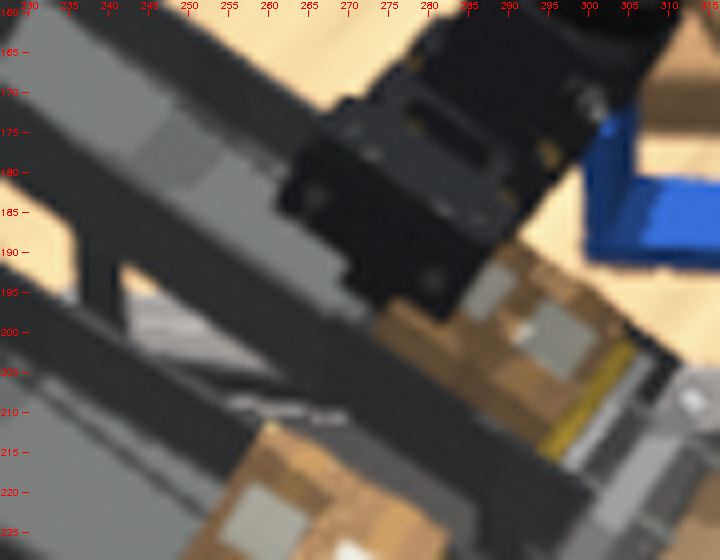

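Lip compressed on the short lane. Retract and inspect everything.

Request:
step_arm(travel=[[0,0.1,0],[0,0.1,0],[0,0.3,0],[0,0.8,0]], twist=[[0,0,0],[0,0,0],[0,0,0],[0,0,0]], gripper=[0,0,0,0])

```text
clock: 34.05
tool_pos: [642.0, -201.1, 95.1]
tool_rot: [89.7, 59.7, 0.6]
force: [-0.2, -0.8, -0.1]
finger_gap: 0.2
```

Request:
step_arm(travel=[[-3,0,0],[-4,-1,0],[-4,-3,0],[-4,-3,0],[-2,-3.5,0]], twist=[[0,0,0],[0,0,0],[0,0,0],[0,0,0],[0,0,0]], gripper=[0,0,0,0,0])

```text
clock: 34.55
tool_pos: [466.2, -205.0, 193.4]
tool_rot: [89.3, 59.8, 0.5]
force: [-1.1, 0.1, -0.1]
finger_gap: 0.4
```

Request:
step_arm(travel=[[-3,-2,2],[-3,-2,3],[-3,-1,4],[-2,0,4],[0,0,0]], twist=[[0,0,0],[0,0,0],[0,0,0],[0,0,0],[0,0,0]], gripper=[0,0,0,0,0])

```text
clock: 35.05
tool_pos: [361.9, -338.1, 267.3]
tool_rot: [88.6, 59.9, -0.2]
force: [0.9, -0.3, -0.7]
finger_gap: 0.6
```

```bash
python3 snap.py hh; python3 - <<'E'
from h import *
s=cv2.imread("pics/side_hh.png"); crop(s,180,160,160,145,4.6,"pics/zh1.png",10)
t=cv2.imread("pics/top_hh.png"); crop(t,205,85,240,130,3.3,"pics/zh2.png",10)
E
```

```text
side tcp proj [384.8 128. ] [ 361.9 -338.1  267.3]
top tcp proj [477.6 257. ] [ 361.9 -338.1  267.3]
```

View pics/zh1.png

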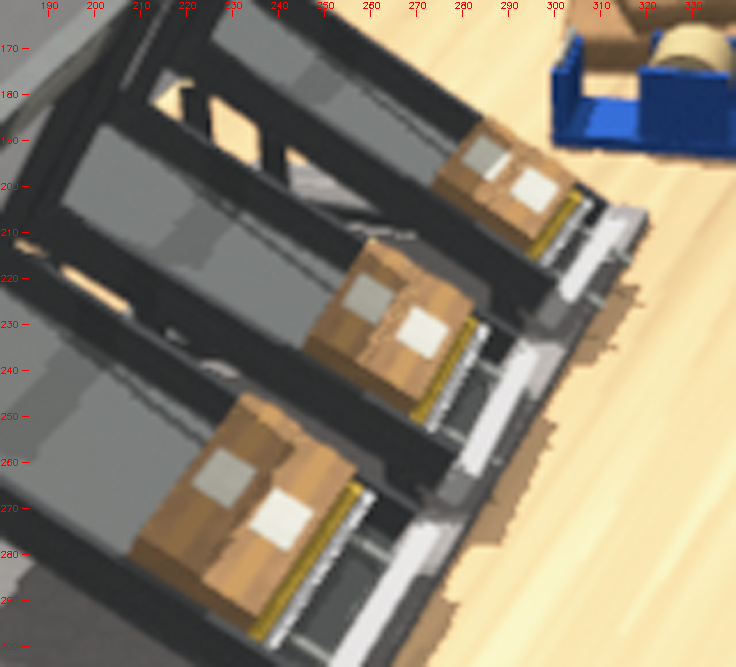

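View pics/zh2.png

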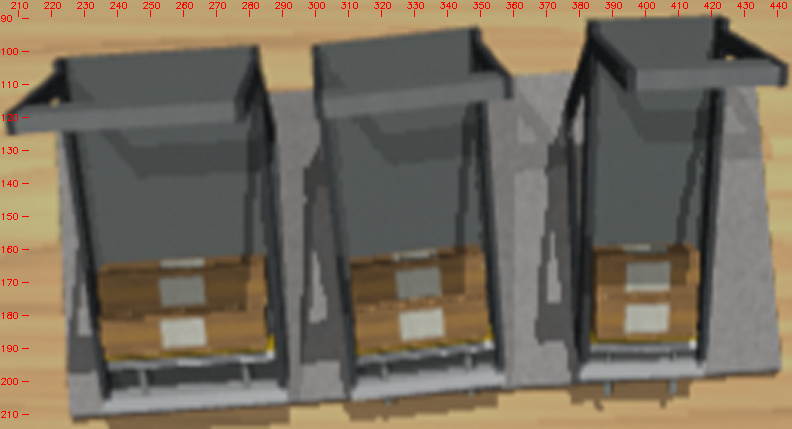

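View pics/top_hh.png

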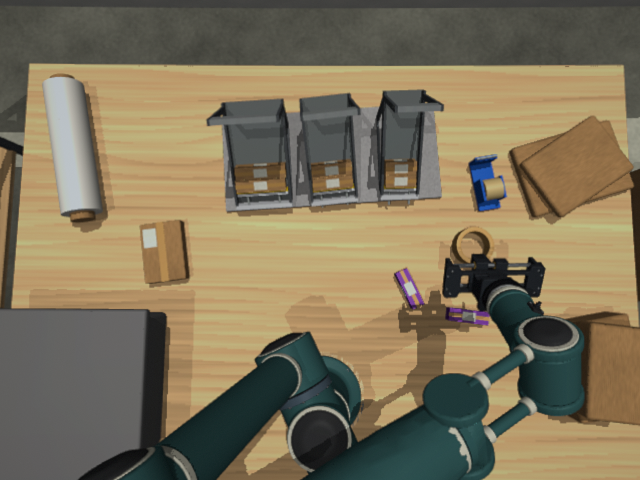

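```bash
python3 -c "
from station import order, manip
s=manip.sense(); print(s['clock'],s['force'].round(1))
print(order.finish_job())"
```

```text
35.15 [ 0.3  0.7 -0.1]
the job is handed in; nothing more can be done
None
```

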